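# Load the tumble polisher

### The job

Load the tumble polisher for a run: swing its keeper arm right up, lay all the marble blanks from the bench in the bowl, then pour all the ceramic pieces from the steel cup into the bowl on top of them, picking up any that miss. Then swing the keeper arm fully down across the bowl and stand the empty cup upright on the round rubber mat, wholly on it, leaving the mallet and chisel alone.

Things in the scene. Friction and masses are not known exactly. Their poses are not given: they have to be found in the camera images.
- tumbler: tumble polisher fixed to the bench: grey base plate (250 x 240 mm, 24 mm high), open black rubber bowl, and on the far side a grey head 142 mm high. Origin on the bench under the bowl's centre; z up, x from the bowl towards the head. Turned up to 0.35 rad either way. Bowl rim 105 mm above the bench, outer radius 105, inner 100 mm there, narrowing to 83 mm inside at the floor
- bowl_floor (a point): centre of the bowl's inner floor, 45 mm above the bench, 60 mm below the rim
- keeper (a joint): swing of the keeper arm in rad: 0 = fully down, level across the bowl (a stop), 1.57 = upright, 1.75 = the upper stop, leaning back a little past upright. Starts between 0 and 0.2. It is held by hinge friction and stays where it is left; about 2 to 4 N at the handle moves it
- keeper_handle (a point): centre of the black handle at the arm's free end: a roller 28 mm in diameter, 32 mm long, parallel to the hinge, 170 mm from it. The arm is a steel bar 16 mm wide, 12 mm thick, with a pad disc (radius 34 mm) under it, 95 mm from the hinge. Pinched across its two flat ends (32 mm apart) the handle can turn between the fingers
- keeper_hinge (a point): point on the arm's hinge axis (parallel to the tumbler's y), 135 mm from the bowl's centre on the head side, 125 mm above the bench. With the arm down the handle lies towards the tumbler's -x from here, as high as this; raising carries it up and towards the head
- cup: steel cup with no handle, 75 mm high, outer radius 30 mm at the base and 34 mm at the rim, wall 3 mm, floor 4 mm thick, 150 g; origin at the centre of its underside, z up through the mouth. At the start it stands on the bench with the ceramic pieces inside (they fill about half)
- cup_rim (a point): centre of the cup's mouth, 75 mm above its underside
- mat: round black rubber mat, fixed to the bench, radius 55 mm, 4 mm thick; origin at the centre of its underside
- mallet: mason's mallet lying on the bench (bystander), 235 mm long, 76 mm head at +x; origin where handle and head meet, on the bench; leave alone
- chisel: steel chisel lying on the bench (bystander), 225 mm long; origin near its middle; leave alone
- blank0: white marble blank, a block 60 x 34 x 22 mm (x, y, z), about 120 g, lying flat on the bench; origin at the centre of its underside. It may be absent
- blank1: white marble blank, a block 60 x 34 x 22 mm (x, y, z), about 120 g, lying flat on the bench; origin at the centre of its underside. It may be absent
- blank2: white marble blank, a block 60 x 34 x 22 mm (x, y, z), about 120 g, lying flat on the bench; origin at the centre of its underside. It may be absent
- blank3: white marble blank, a block 60 x 34 x 22 mm (x, y, z), about 120 g, lying flat on the bench; origin at the centre of its underside. It may be absent
- chip0_center (a point): centre of a ceramic polishing piece, a brown cylinder 19 mm in diameter and 19 mm long, 16 g, glazed and rather slippery; z along its axis. It starts in the cup and may be absent
- chip1_center (a point): centre of a ceramic polishing piece, a brown cylinder 19 mm in diameter and 19 mm long, 16 g, glazed and rather slippery; z along its axis. It starts in the cup and may be absent
- chip2_center (a point): centre of a ceramic polishing piece, a brown cylinder 19 mm in diameter and 19 mm long, 16 g, glazed and rather slippery; z along its axis. It starts in the cup and may be absent
- chip3_center (a point): centre of a ceramic polishing piece, a brown cylinder 19 mm in diameter and 19 mm long, 16 g, glazed and rather slippery; z along its axis. It starts in the cup and may be absent
- chip4_center (a point): centre of a ceramic polishing piece, a brown cylinder 19 mm in diameter and 19 mm long, 16 g, glazed and rather slippery; z along its axis. It starts in the cup and may be absent
- chip5_center (a point): centre of a ceramic polishing piece, a brown cylinder 19 mm in diameter and 19 mm long, 16 g, glazed and rather slippery; z along its axis. It starts in the cup and may be absent
- chip6_center (a point): centre of a ceramic polishing piece, a brown cylinder 19 mm in diameter and 19 mm long, 16 g, glazed and rather slippery; z along its axis. It starts in the cup and may be absent
- chip7_center (a point): centre of a ceramic polishing piece, a brown cylinder 19 mm in diameter and 19 mm long, 16 g, glazed and rather slippery; z along its axis. It starts in the cup and may be absent
Not all that is in view belongs to the job. Of the things that look like the cup, take the one that is nearest to the robot's base at the start.

How it is judged:
On the way, in this order (a step that is already met when the one before it is completed fails the run):
1. the keeper arm has been swung up clear of the bowl (above 1.3 rad) (value of joint keeper above 1.3 rad), for 0.2 s.
2. every stone blank that is present lies in the bowl, the arm still up (horizontal distance between each of blank0, blank1, blank2, blank3 and bowl_floor below 0.09 m and height (world z) of blank0 between 0.04 and 0.095 m and height (world z) of blank1 between 0.04 and 0.095 m and height (world z) of blank2 between 0.04 and 0.095 m and height (world z) of blank3 between 0.04 and 0.095 m and value of joint keeper above 1.3 rad), for 0.3 s.
3. the cup is tipped over the bowl, the arm still up (angle between cup's own z axis and vertical above 0.8 rad and horizontal distance between cup_rim and bowl_floor below 0.12 m and height (world z) of cup_rim above 0.1 m and value of joint keeper above 1.3 rad).
4. all blanks and all ceramic pieces are in the bowl, the arm still up (all of step 2 and horizontal distance between each of chip0_center, chip1_center, chip2_center, chip3_center, chip4_center, chip5_center, chip6_center, chip7_center and bowl_floor below 0.1 m and height (world z) of chip0_center between 0.04 and 0.105 m and height (world z) of chip1_center between 0.04 and 0.105 m and height (world z) of chip2_center between 0.04 and 0.105 m and height (world z) of chip3_center between 0.04 and 0.105 m and height (world z) of chip4_center between 0.04 and 0.105 m and height (world z) of chip5_center between 0.04 and 0.105 m and height (world z) of chip6_center between 0.04 and 0.105 m and height (world z) of chip7_center between 0.04 and 0.105 m), for 0.3 s.
5. the keeper arm is fully down across the bowl (below 0.06 rad) (value of joint keeper below 0.06 rad), for 0.3 s.
At the end, for the whole second after the job is handed in: Every present blank (centre of its underside within 90 mm of the bowl's axis and below 95 mm) and every present ceramic piece (within 100 mm, below the rim) is in the bowl, the keeper arm is below 0.06 rad, and the cup stands upright and still on the mat, its centre within 30 mm of the mat's centre (horizontal distance between each of blank0, blank1, blank2, blank3 and bowl_floor below 0.09 m and height (world z) of blank0 between 0.04 and 0.095 m and height (world z) of blank1 between 0.04 and 0.095 m and height (world z) of blank2 between 0.04 and 0.095 m and height (world z) of blank3 between 0.04 and 0.095 m and horizontal distance between each of chip0_center, chip1_center, chip2_center, chip3_center, chip4_center, chip5_center, chip6_center, chip7_center and bowl_floor below 0.1 m and height (world z) of chip0_center between 0.04 and 0.105 m and height (world z) of chip1_center between 0.04 and 0.105 m and height (world z) of chip2_center between 0.04 and 0.105 m and height (world z) of chip3_center between 0.04 and 0.105 m and height (world z) of chip4_center between 0.04 and 0.105 m and height (world z) of chip5_center between 0.04 and 0.105 m and height (world z) of chip6_center between 0.04 and 0.105 m and height (world z) of chip7_center between 0.04 and 0.105 m and value of joint keeper below 0.06 rad and horizontal distance between cup and mat below 0.03 m and angle between cup's own z axis and vertical below 0.1 rad and height (world z) of cup below 0.012 m and linear speed of cup below 0.03 m/s); the robot touches nothing.
It fails at once if the mallet is pushed more than 40 mm out of its place (distance of mallet from where it was at the start of the episode above 0.04 m).
It fails at once if the chisel is pushed more than 40 mm out of its place (distance of chisel from where it was at the start of the episode above 0.04 m).
Of blank0, blank1, blank2, blank3 only 2 to 4 are there at a start; the rules pass over those that are not, and their reading is None.
Of chip4, chip5, chip6, chip7 only 1 to 4 are there at a start; the rules pass over those that are not, and their reading is None.
At some moment in a run one of blank0, blank1, blank2, blank3 may be knocked a few centimetres aside while the robot is not near it.
It also fails if it takes over 210 s, if anything falls off the work surface, if the arm or the gripper's body presses on something with over 40 N, if the wrist force passes 120 N, or if a joint passes its speed limit or range.

### The arm

A 7-joint arm with a two-finger parallel gripper is mounted at the origin on the work surface. World frame = base frame: x ahead of the robot, y to its left, z up, the work surface at z = 0. Lengths are in m, angles in rad, forces in N, time in s.
With the tool pointing down it reaches from about 0.35 to 0.9 m from the base axis. Payload 8.1 kg.
Tool frame: the origin (TCP) lies between the finger pads; the fingertips stand 14 mm ahead of it and the grasp point (between the pads) lies 5 mm behind it; z points along the fingers, y is the direction in which the jaws open and shut (so a half turn about z gives the same grasp; the last joint's range is limited). The gripper opens to 92 mm and grips with 3 to 60 N. Pads are 19 mm wide; open, the fingers measure 130 mm over their backs; the gripper's body (75 mm by 190 mm) begins 47 mm behind the grasp point.
Start: joints at [-1.443, 0.434, 0.025, 1.573, -0.012, 1.134, -0.075], TCP at [0.143, 0.608, 0.241] pointing down, gripper open.
Joint ranges: [-2.62, 2.62], [-0.44, 2.09], [-1.27, 1.32], [0.08, 2.57], [-1.32, 4.46], [0.12, 2], [-2.74, 2.74]. Speed limits (rad/s): [2.22, 2.22, 3.01, 3.01, 3.14, 3.14, 3.14].

### API

Orientations are given as a unit quaternion [w, x, y, z].
In Python, from station import ctrl gives the robot as it stands.
- The arm moves only by the tool carry_out, never from a script. Its argument "commands" is a list that holds one entry, the list of rows, each a list of 6 numbers: the shift along the tool's x, y, z as a fraction of full scale, then the turn, a rotation vector about the tool's x, y, z as a fraction of full scale. A call has 1 to 8 rows; each row is the pose to reach, as a shift and turn from the pose commanded when the call began, along the tool's axes at that moment; what a row does not reach only later rows make up. Full scale, the value 1, is 0.15 m for a shift and 90 degrees for a turn. A row lasts 1/10 s, in which the tool goes at most 50 mm and 8.59 degrees, less where a joint would pass 70% of its speed; a pose out of reach is approached as far as the arm can. A call with a number of a shift or a turn outside -1 to 1 is refused whole. A call with a gripper value outside its range is refused whole. "claw" is the gripper command: -1 is fully open, 1 is shut, values between are in proportion, set as the call begins (left out, the last holds). The fingers move at their own pace and stop on an object; "squeeze" is the grip in N (left out, the last holds). Time passes only in rows, so rows that repeat a pose let the fingers close. It gives the time, the measured TCP pose, the force and the opening at its end, in the units of the state.
- ctrl.get_obs(): the state, without advancing time (a new reading comes with each control period).
- ctrl.grab_frame(name): name is "side" or "top" or "wrist"; returns the picture (384x512x3 uint8, red, green, blue); there is no depth.
- ctrl.camera_model(name): a dict with "mtx" (3x3 intrinsics, pixels), "D" ([k1, k2, p1, p2, k3] as OpenCV has them; the pictures are not rectified), "origin" and "rotation" of the camera in the world. Camera axes: x right, y up, looking along -z (the intrinsics and any distortion apply to the point x, -y, -z); pixel columns grow to the right and rows downward; lengths in m; the calibration is good to about 2 mm. A picture is of the moment at which its call begins: read the wrist's pose just before it. camera_model takes no time and is no camera call; for the wrist camera it gives the pose at the moment of the call.
- ctrl.sign_off(): hands the job in, once; it reports no verdict.
Trained networks look in the newest picture that a camera, given by its name, has taken for a name from the list of things; names that differ only in an ending like _2 or _b are one class to them, and where a whole thing is asked for, a point or a joint stands for the part that bears it (a point fixed in the world has none). Each returns a list of dicts, best first, with "p" (0 to 1); they miss things now and then, are a little off and sometimes report something else, mostly with a low value. They report only what shows in the picture. A call takes as long as a camera call. They do not tell look-alikes from the thing itself.
- ctrl.look_for(name, camera): "rect" ([left, top, right, bottom] in pixels, round what is visible of it).
The state is a dict: "time": time; "joint_positions": joint angles; "joint_velocities": joint speeds; "joint_torque": joint torques, N m; "eef_pos": TCP position; "tool_rot": TCP orientation; "ft_force": force on the tool from outside, world axes, zero at the start; "wrist_torque": the same for the moment, N m; "opening": finger opening in m.
Only numpy, scipy, OpenCV 4.12 (cv2) and the standard library are available. Lean on these libraries where they do the work, as an engineer would, in place of code of your own. Each camera call takes 0.05 s, during which the arm holds its last target.

## Working session

There is one attempt and no reset: what is moved stays moved. The work goes in short steps, Python scripts to look and compute and a tool call to move; the robot and the scene stay as the last step left them, time stands still between calls to the robot, and variables do not carry over. Pictures are saved under pics/ and viewed, and the job is handed in when it is done.

Besides the shell and the picture viewer there is one more tool, called after "Request:" in YAML: its name, and indented under it one key for each argument. carry_out: Moves the arm, as the interface text tells. Its arguments: {"type":"object","properties":{"commands":{"type":"array","items":{"type":"array","items":{"type":"array","items":{"type":"number","minimum":-1,"maximum":1}}}},"claw":{"type":"number"},"squeeze":{"type":"number"}},"required":["commands"]}

```bash
mkdir -p pics; ls; cat > h.py <<'E'
import numpy as np, cv2, json
from station import ctrl
from scipy.spatial.transform import Rotation as R
def snap(cam,name):
    im=ctrl.grab_frame(cam); cv2.imwrite(f'pics/{name}.png',im[:,:,::-1]); return im
def proj(cam,P,m=None):
    m=m or ctrl.camera_model(cam)
    P=np.atleast_2d(np.array(P,float)); c=(P-np.array(m['origin']))@np.array(m['rotation'])
    c=c*[1,-1,-1]
    return cv2.projectPoints(c.reshape(-1,1,3),np.zeros(3),np.zeros(3),np.array(m['mtx']),np.array(m['D'],float))[0].reshape(-1,2)
def unproj(cam,uv,z,m=None):
    m=m or ctrl.camera_model(cam)
    uv=np.atleast_2d(np.array(uv,float)).reshape(-1,1,2)
    n=cv2.undistortPoints(uv,np.array(m['mtx']),np.array(m['D'],float)).reshape(-1,2)
    d=np.c_[n[:,0],-n[:,1],-np.ones(len(n))]@np.array(m['rotation']).T
    o=np.array(m['origin']); t=(z-o[2])/d[:,2]
    return o+d*t[:,None]
E
python3 - <<'E'
from h import *
for c in ['side','top','wrist']:
    m=ctrl.camera_model(c); print(c,np.round(m['origin'],3),np.round(m['rotation'],3).tolist(),np.round(m['mtx'],1).tolist(),m['D'])
    im=snap(c,c+'0'); cv2.imwrite(f'pics/{c}0b.png',cv2.resize(im,(768,576),interpolation=cv2.INTER_CUBIC)[:,:,::-1])
print(ctrl.get_obs())
E
```

```text
pics
side [ 0.071 -0.75   0.785] [0.86, 0.423, -0.128, -0.256] [[380.7, 0.0, 261.1], [0.0, 380.7, 197.3], [0.0, 0.0, 1.0]] [0.03162667 0.         0.         0.         0.        ]
top [0.372 0.007 1.471] [0.708, 0.051, -0.055, -0.702] [[478.0, 0.0, 258.8], [0.0, 478.0, 186.4], [0.0, 0.0, 1.0]] [-0.01070234  0.          0.          0.          0.        ]
wrist [0.072 0.624 0.384] [0.777, -0.107, -0.084, 0.615] [[265.7, 0.0, 255.3], [0.0, 265.7, 189.0], [0.0, 0.0, 1.0]] [-0.04609517  0.          0.          0.          0.        ]
{'time': 0.15, 'joint_positions': array([-1.44257777,  0.43506956,  0.02500728,  1.57387443, -0.0115961 ,
        1.13395728, -0.07510414]), 'joint_velocities': array([ 0.00170958, -0.00245422, -0.00010659, -0.00252617,  0.00016744,
        0.00343862,  0.00065518]), 'joint_torque': array([ 2.80817243e-03, -6.68257570e+01,  9.86611694e-01, -3.14693999e+01,
       -6.03969768e-02,  3.94072838e-02,  8.93171796e-05]), 'eef_pos': array([0.14296653, 0.60806833, 0.24012678]), 'tool_rot': array([-4.67395328e-06,  1.15203432e-01,  9.93341749e-01, -5.81832064e-04]), 'ft_force': array([-0.51959594,  0.35764649,  0.16363513]), 'wrist_torque': array([ 0.02298167,  0.00329806, -0.0061947 ]), 'opening': 0.09204117989781284}
```

```bash
python3 - <<'E'
s=open('h.py').read()
s=s.replace("def snap","def rot(m):\n    q=np.array(m['rotation'],float)\n    return q if q.shape==(3,3) else R.from_quat(q[[1,2,3,0]]).as_matrix()\ndef snap").replace("np.array(m['rotation']).T","rot(m).T").replace("np.array(m['rotation'])","rot(m)")
open('h.py','w').write(s)
E
python3 - <<'E'
from h import *
print(proj('top',[[0.143,.608,.24],[0.5,0,0],[0.5,.1,0]]),proj('side',[[0.143,.608,.24],[0.5,0,0]]),proj('wrist',[[0.143,.608,.24],[.143,.608,0]]))
E
```

```text
[[ 12.22617512 349.76971051]
 [258.34083115 216.84041986]
 [225.89541123 216.527762  ]] [[ 51.47352962 110.18092944]
 [242.72576666 229.02709611]] [[256.82294976 241.29342514]
 [256.09496485 166.00491157]]
```

View pics/top0b.png

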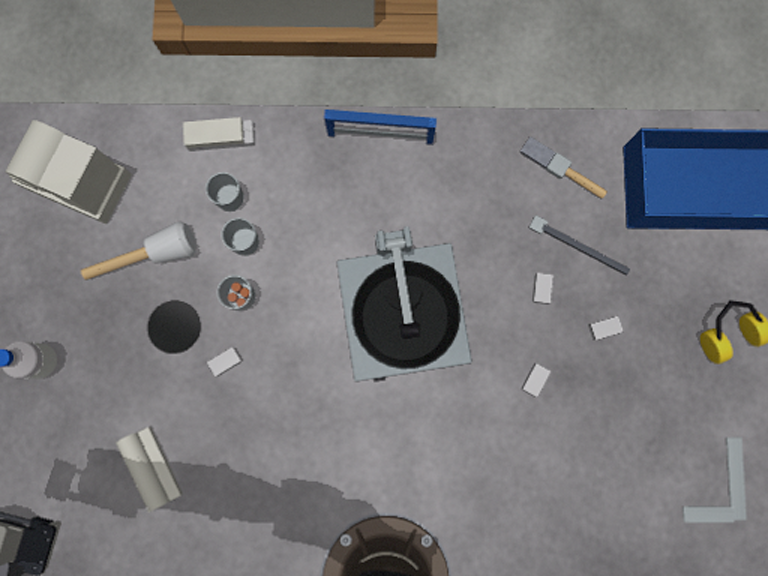

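View pics/side0b.png

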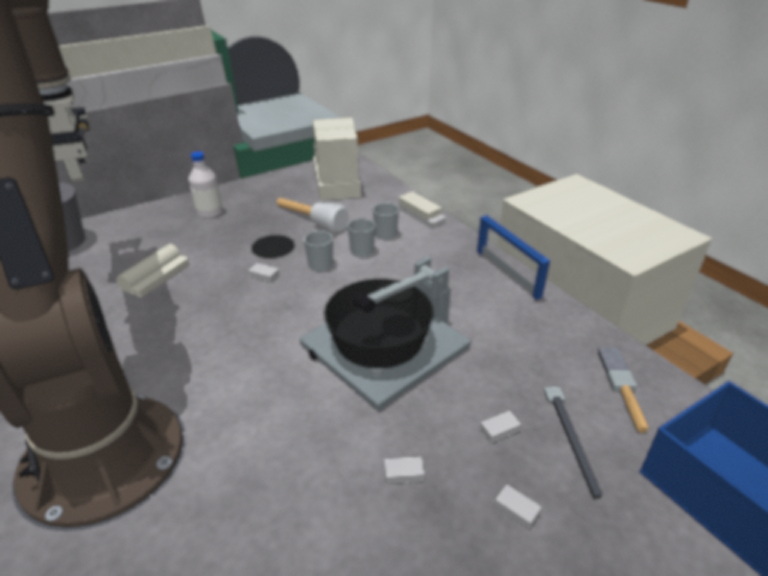

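View pics/wrist0b.png

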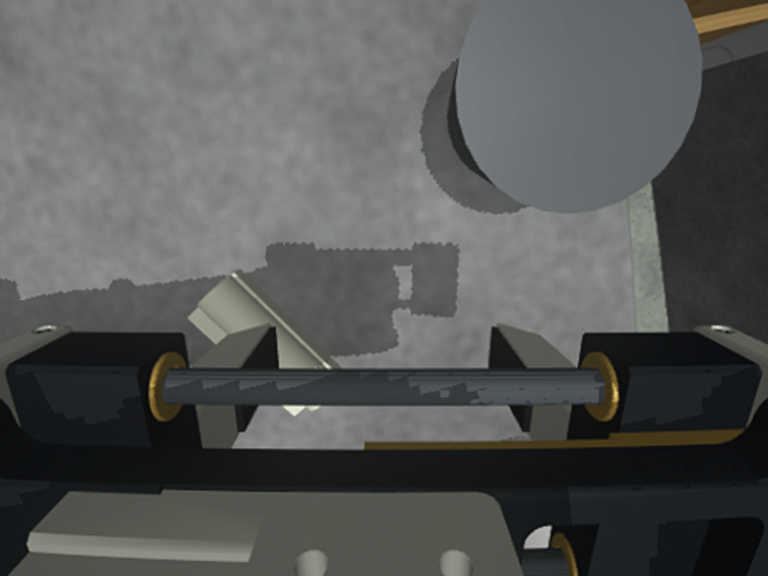

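```bash
python3 - <<'E'
from h import *
im=cv2.imread('pics/top0.png')
a=cv2.resize(im[130:270,210:330],(720,840),interpolation=cv2.INTER_CUBIC)[:600]
cv2.imwrite('pics/bowlcrop.png',a)
b=cv2.resize(im[110:260,90:190],(400,600),interpolation=cv2.INTER_CUBIC)
c=cv2.resize(im[170:270,340:420],(400,500),interpolation=cv2.INTER_CUBIC)
cv2.imwrite('pics/crop2.png',np.hstack([b,np.vstack([c,np.zeros((100,400,3),np.uint8)])]))
hsv=cv2.cvtColor(im,cv2.COLOR_BGR2HSV)
m=((hsv[:,:,2]>185)&(hsv[:,:,1]<25)).astype(np.uint8)
n,l,s,cc=cv2.connectedComponentsWithStats(m)
for i in range(1,n):
    if 60<s[i,4]<400:
        pts=np.argwhere(l==i)[:,::-1].astype(np.float32)
        w=unproj('top',pts,0.022)[:,:2].astype(np.float32)
        r=cv2.minAreaRect(w*1000)
        print(cc[i],s[i,4],np.round(unproj('top',cc[i],0.022)[0],4),r)
for n in ['cup','mat','tumbler','keeper_handle','blank0','chip0_center','mallet','chisel']:
    print(n,[(np.round(d['rect']).astype(int).tolist(),round(d['p'],2)) for d in ctrl.look_for(n,'top')])
E
```

```text
[ 21.42076503 100.71311475] 366 [0.8571 0.7499 0.022 ] ((857.5989990234375, 745.92333984375), (39.307796478271484, 121.85430908203125), 66.40752410888672)
[ 36.40789474 132.14473684] 76 [0.7557 0.6944 0.022 ] ((756.834228515625, 694.3590698242188), (198.92282104492188, 6.647302627563477), 67.18228149414062)
[108.26455026 161.72486772] 189 [0.664  0.4649 0.022 ] ((662.5968627929688, 466.505126953125), (31.334657669067383, 69.39496612548828), 20.872798919677734)
[362.21511628 191.61627907] 172 [ 0.5786 -0.3177  0.022 ] ((578.9154663085938, -317.5456848144531), (29.26944351196289, 56.31578826904297), 83.1006851196289)
[403.69230769 218.40769231] 130 [ 0.4975 -0.4424  0.022 ] ((498.08245849609375, -444.6632995605469), (31.672578811645508, 55.068355560302734), 17.398019790649414)
[148.80851064 240.64893617] 188 [0.423  0.3293 0.022 ] ((422.89874267578125, 329.22833251953125), (30.282440185546875, 55.106239318847656), 31.951622009277344)
[357.5026455  253.05291005] 189 [ 0.3918 -0.2992  0.022 ] ((392.0005798339844, -299.2099609375), (29.292465209960938, 55.53752899169922), 62.236000061035156)
[ 99.71428571 296.68027211] 147 [0.2566 0.4676 0.022 ] ((253.6862030029297, 466.45257568359375), (70.46040344238281, 19.20481300354004), 27.950828552246094)
[ 84.81333333 298.78666667] 75 [0.2501 0.5114 0.022 ] ((246.78607177734375, 510.0054016113281), (48.221763610839844, 14.209898948669434), 29.939178466796875)
cup [([136, 116, 164, 142], 0.74), ([144, 185, 171, 206], 0.71), ([54, 150, 132, 187], 0.3)]
mat [([102, 203, 132, 234], 0.62)]
tumbler [([222, 152, 314, 256], 0.87)]
keeper_handle [([99, 204, 134, 235], 0.68), ([255, 157, 281, 227], 0.55)]
blank0 [([139, 229, 162, 247], 0.81), ([348, 242, 367, 264], 0.66), ([354, 180, 372, 203], 0.64), ([394, 210, 419, 227], 0.49)]
chip0_center [([347, 243, 368, 264], 0.72)]
mallet [([56, 149, 130, 187], 0.84)]
chisel [([352, 146, 420, 184], 0.9)]
```

View pics/bowlcrop.png

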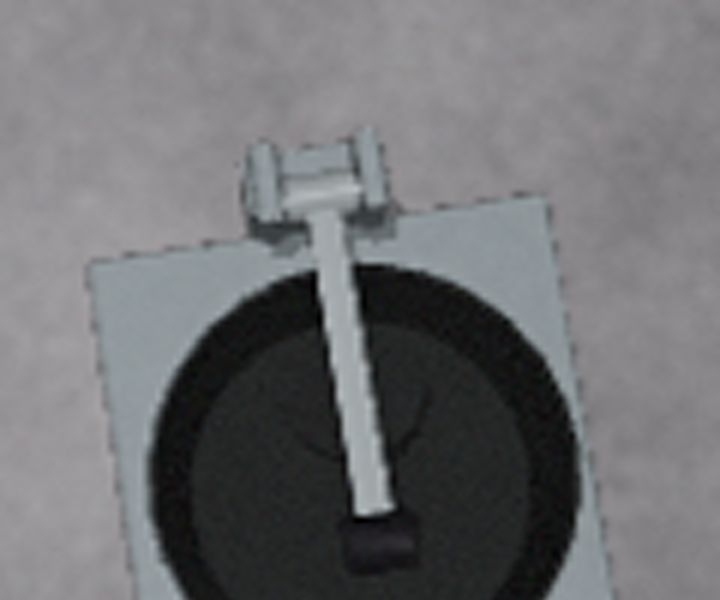

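View pics/crop2.png

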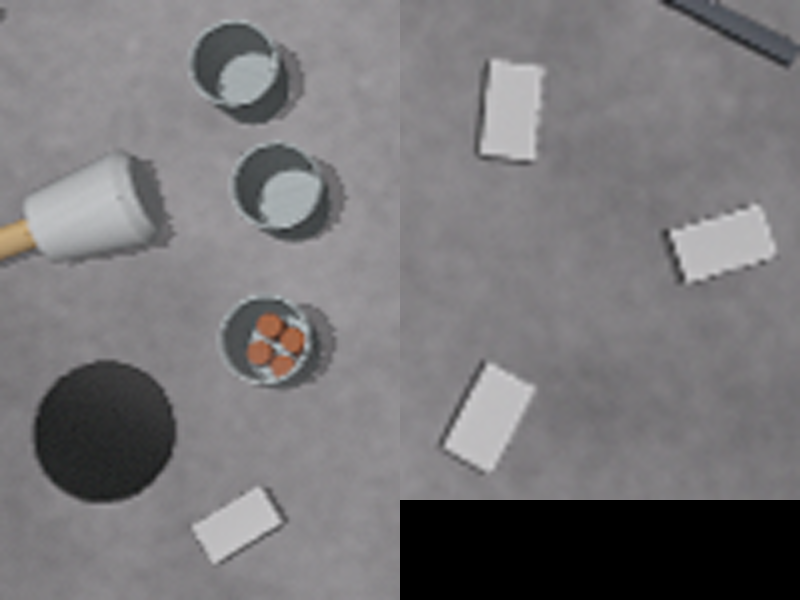

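```bash
cat >> h.py <<'E'
def circ(P):
    P=np.asarray(P,float); A=np.c_[2*P,np.ones(len(P))]; s=np.linalg.lstsq(A,(P**2).sum(1),rcond=None)[0]
    return s[:2],np.sqrt(s[2]+s[:2]@s[:2])
E
python3 - <<'E'
from h import *
im=cv2.imread('pics/top0.png'); g=im.max(2)
def dark(x0,y0,x1,y1,t,z):
    m=np.zeros_like(g); m[y0:y1,x0:x1]=g[y0:y1,x0:x1]<t
    c=max(cv2.findContours(m,cv2.RETR_EXTERNAL,cv2.CHAIN_APPROX_NONE)[0],key=cv2.contourArea)
    c=cv2.convexHull(c)[:,0]; return circ(unproj('top',c,z)[:,:2]),c
r,c=dark(215,150,320,258,70,0.105); print('bowl',r)
r2,c=dark(95,195,140,245,70,0.004); print('mat',r2)
# bar axis
cs=np.array([(330,215),(345,330),(378,510)])/6+[210,130]-[.4,.4]
w=unproj('top',cs,0.131); print('bar',w)
d=w[0]-w[2]; print('yaw',np.arctan2(d[1],d[0]))
# plate corners top z=.024
pc=np.array([(90,262),(545,195)])/6+[210,130]-.4
pb=np.array([(355,380),(470,362)])/1.5
pw=unproj('top',np.r_[pc,pb],.024); print('plate',pw, pw.mean(0))
d=pw[1]-pw[0]; print(np.arctan2(d[0],-d[1]), np.linalg.norm(d[:2]))
# cup rim: 4x crop, offset(90,110); circle centre (266,341)
for q in [(266,341),(279,191),(235,64)]:
    print('cup',unproj('top',np.array(q)/4+[90,110]-.4,.075))
E
```

```text
bowl (array([ 0.51383445, -0.03383054]), np.float64(0.10239288668065727))
mat (array([0.49355394, 0.43785415]), np.float64(0.05331524894917733))
bar [[ 0.63577053 -0.0158767   0.131     ]
 [ 0.58047491 -0.02336885  0.131     ]
 [ 0.49529657 -0.03937876  0.131     ]]
yaw 0.16577013710808677
plate [[ 0.63105334  0.10503773  0.024     ]
 [ 0.66845894 -0.12829209  0.024     ]
 [ 0.38768497  0.06408689  0.024     ]
 [ 0.42557475 -0.16621274  0.024     ]] [ 0.528193   -0.03134505  0.024     ]
0.1589595711829029 0.23630909046094653
cup [[0.55537473 0.30186272 0.075     ]]
cup [[0.66809894 0.29683917 0.075     ]]
cup [[0.76527635 0.33388719 0.075     ]]
```

```bash
cat >> h.py <<'E'
B=np.array([0.5138,-0.0338]); YAW=0.162
ex=np.array([np.cos(YAW),np.sin(YAW),0]); ey=np.array([-np.sin(YAW),np.cos(YAW),0])
H=np.array([*B,0.125])+0.135*ex
def handle(a,r=0.17): return H-r*np.cos(a)*ex+np.array([0,0,r*np.sin(a)])
def down(psi):
    c,s=np.cos(psi),np.sin(psi)
    return np.array([[-s,c,0],[c,s,0],[0,0,-1]]).T
def cur():
    o=ctrl.get_obs(); q=o['tool_rot']; return np.array(o['eef_pos']),R.from_quat(np.array(q)[[1,2,3,0]]).as_matrix(),o
def plan(p,Rt,n=None,start=None):
    """straight move in n calls; prints tool-frame row per call"""
    p0,R0,o=cur()
    if start is not None: p0,R0=start
    p=np.array(p,float); d=p-p0; rv=R.from_matrix(R0.T@Rt).as_rotvec()
    if n is None: n=max(1,int(np.ceil(max(np.abs(R0.T@d).max()/.145,np.linalg.norm(d)/.38,np.abs(rv).max()/np.deg2rad(66)))))
    prev=(p0,R0)
    for i in range(1,n+1):
        q=p0+d*i/n; Rq=R0@R.from_rotvec(rv*i/n).as_matrix()
        sh=prev[1].T@(q-prev[0])/.15; rr=R.from_matrix(prev[1].T@Rq).as_rotvec()/(np.pi/2)
        rows=max(np.linalg.norm(sh)*.15/.05,np.linalg.norm(rr)*90/8.59)
        print(' call',i,np.round(np.r_[sh,rr],3).tolist(),'rows>=%.1f'%rows,'->',np.round(q,3))
        prev=(q,Rq)
    return prev
def st():
    p,Rm,o=cur(); print('t',round(o['time'],2),'p',np.round(p,4),'psi',round(np.degrees(np.arctan2(Rm[1,1],Rm[0,1])),2),'z',np.round(Rm[:,2],3),'F',np.round(o['ft_force'],1),'op',round(o['opening'],4),'q',np.round(o['joint_positions'],2))
E
python3 - <<'E'
from h import *
print(H)
for a in [0,.05,.1,.15,.2]: print(a,handle(a),proj('side',handle(a)),proj('top',handle(a)))
print(proj('side',H),proj('top',H))
im=cv2.imread('pics/side0.png'); cv2.imwrite('pics/sk.png',cv2.resize(im[150:290,190:330],(700,700),interpolation=cv2.INTER_CUBIC)[:600])
plan([.475,-.04,.24],down(np.pi/2+YAW),6)
E
```

```text
[ 0.6470324  -0.01202553  0.125     ]
0 [ 0.47925827 -0.03944523  0.125     ] [[242.50791435 206.2705323 ]] [[272.52169063 220.47112883]]
0.05 [ 0.47946794 -0.03941096  0.13349646] [[242.48617195 203.82913697]] [[272.6161049  220.15571558]]
0.1 [ 0.48009644 -0.03930825  0.14197168] [[242.58282896 201.30554887]] [[272.68755843 219.6863837 ]]
0.15 [ 0.48114219 -0.03913734  0.15040448] [[242.79921879 198.70676796]] [[272.7354242  219.06152376]]
0.2 [ 0.48260258 -0.03889866  0.15877379] [[243.1362189  196.04027651]] [[272.75912832 218.27997001]]
[[285.74080338 182.30145469]] [[263.24777528 161.97045385]]
 call 1 [-0.524, -0.617, 0.001, 0.0, 0.0, -0.042] rows>=2.4 -> [0.198 0.5   0.241]
 call 2 [-0.482, -0.65, 0.001, 0.0, 0.0, -0.042] rows>=2.4 -> [0.254 0.392 0.24 ]
 call 3 [-0.439, -0.68, 0.001, 0.0, 0.0, -0.042] rows>=2.4 -> [0.309 0.284 0.24 ]
 call 4 [-0.393, -0.707, 0.001, 0.0, 0.0, -0.042] rows>=2.4 -> [0.364 0.176 0.24 ]
 call 5 [-0.346, -0.732, 0.001, 0.0, 0.0, -0.042] rows>=2.4 -> [0.42  0.068 0.24 ]
 call 6 [-0.298, -0.753, 0.001, 0.0, 0.0, -0.042] rows>=2.4 -> [ 0.475 -0.04   0.24 ]
```

View pics/sk.png

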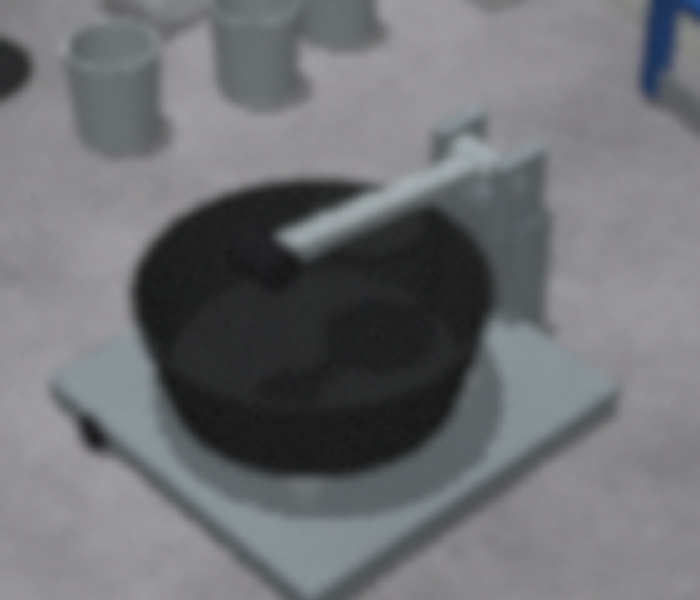

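Request:
carry_out:
  commands:
    - [[-0.26,-0.31,0,0,0,-0.02],[-0.52,-0.62,0,0,0,-0.042],[-0.524,-0.617,0,0,0,-0.042]]

```text
time: 0.85
eef_pos: [0.2009, 0.4964, 0.2407]
tool_rot: [0.001, 0.083, 0.997, -0.001]
ft_force: [0.3, 0.6, -0.6]
opening: 0.0917
```

Request:
carry_out:
  commands:
    - [[-0.16,-0.22,0,0,0,-0.014],[-0.32,-0.44,0,0,0,-0.028],[-0.482,-0.65,0,0,0,-0.042]]

```text
time: 1.15
eef_pos: [0.2541, 0.3908, 0.2409]
tool_rot: [0.0, 0.049, 0.999, 0.0]
ft_force: [0.4, -0.7, 0.8]
opening: 0.0921
```

Request:
carry_out:
  commands:
    - [[-0.15,-0.22,0,0,0,-0.014],[-0.3,-0.45,0,0,0,-0.028],[-0.439,-0.68,0,0,0,-0.042]]

```text
time: 1.45
eef_pos: [0.3098, 0.2828, 0.241]
tool_rot: [0.0, 0.016, 1.0, 0.0]
ft_force: [1.3, 0.2, 0.4]
opening: 0.0916
```

Request:
carry_out:
  commands:
    - [[-0.13,-0.23,0,0,0,-0.014],[-0.26,-0.46,0,0,0,-0.028],[-0.393,-0.707,0,0,0,-0.042]]

```text
time: 1.75
eef_pos: [0.3651, 0.1751, 0.2411]
tool_rot: [0.0, -0.017, 1.0, 0.0]
ft_force: [1.0, 0.1, -0.0]
opening: 0.0919
```

Request:
carry_out:
  commands:
    - [[-0.12,-0.24,0,0,0,-0.014],[-0.24,-0.48,0,0,0,-0.028],[-0.346,-0.732,0,0,0,-0.042]]

```text
time: 2.05
eef_pos: [0.4208, 0.067, 0.2411]
tool_rot: [0.001, -0.05, 0.999, 0.0]
ft_force: [1.4, 1.1, 0.1]
opening: 0.0914
```

Request:
carry_out:
  commands:
    - [[-0.1,-0.25,0,0,0,-0.014],[-0.2,-0.5,0,0,0,-0.028],[-0.298,-0.753,0,0,0,-0.042],[-0.298,-0.753,0,0,0,-0.042],[-0.298,-0.753,0,0,0,-0.042]]
  claw: 0.1

```text
time: 2.55
eef_pos: [0.4757, -0.0403, 0.2407]
tool_rot: [-0.0, -0.081, 0.997, -0.0]
ft_force: [0.5, 0.6, 0.2]
opening: 0.0565
```

```bash
python3 - <<'E'
from h import *
st()
im=snap('wrist','w1')
print(proj('wrist',[handle(.05),handle(.1),handle(.15),H]))
for n in ['keeper_handle']: print(ctrl.look_for(n,'wrist'))
im=cv2.imread('pics/w1.png')
cv2.imwrite('pics/w1b.png',cv2.resize(im,(768,576)))
plan(handle(.09)+[0,0,-.005],down(np.pi/2+YAW))
E
```

```text
t 2.55 p [ 0.4757 -0.0403  0.2407] psi 99.3 z [-0. -0. -1.] F [0.5 0.6 0.2] op 0.0565 q [-0.43  0.2   0.48  1.95 -0.1   1.02  1.83]
[[255.21745697 195.53674355]
 [255.21740328 198.77065571]
 [255.21649891 202.63113538]
 [254.95692408 327.8530542 ]]
[{'rect': [227.9, 182.6, 281.3, 295.7], 'p': 0.77}]
 call 1 [-0.03, -0.01, 0.702, 0.0, -0.0, 0.003] rows>=2.1 -> [ 0.48  -0.039  0.135]
```

View pics/w1b.png

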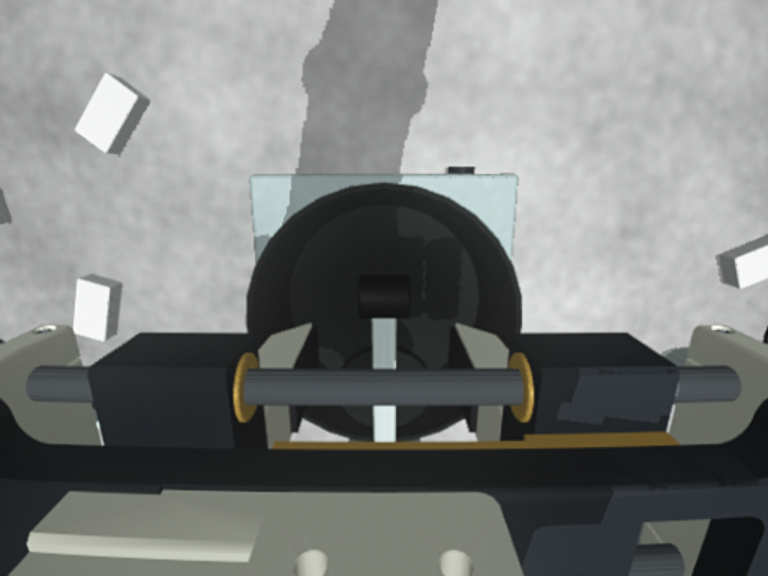

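Request:
carry_out:
  commands:
    - [[-0.01,0,0.25,0,0,0],[-0.03,-0.01,0.5,0,0,0],[-0.03,-0.01,0.7,0,0,0],[-0.03,-0.01,0.71,0,0,0],[-0.03,-0.01,0.71,0,0,0]]

```text
time: 3.15
eef_pos: [0.48, -0.0395, 0.1345]
tool_rot: [-0.001, -0.083, 0.997, 0.0]
ft_force: [0.5, -0.8, -0.2]
opening: 0.0411
```

Request:
carry_out:
  commands:
    - [[0,0,0,0,0,0],[0,0,0,0,0,0],[0,0,0,0,0,0],[0,0,0,0,0,0],[0,0,0,0,0,0]]
  claw: 1
  squeeze: 15

```text
time: 3.65
eef_pos: [0.4812, -0.0392, 0.1352]
tool_rot: [0.001, -0.083, 0.997, 0.001]
ft_force: [0.5, 6.3, 2.0]
opening: 0.0321
```

```bash
python3 - <<'E'
from h import *
st()
p,Rm,o=cur(); g=p+[0,0,.005]
v=H-g; print('r',np.hypot(v@ex,v[2]),'lat',v@ey,'ang',np.arctan2(-v[2],v@ex))
a0=np.arctan2(-v[2],v@ex); r=np.hypot(v@ex,v[2])
for tgt in [(a0,.6),(.6,1.15),(1.15,1.6)]:
  base=handle(tgt[0],r); 
  print([np.round((Rm.T@(handle(a,r)-base))/.15,3).tolist() for a in np.linspace(tgt[0],tgt[1],5)[1:]])
E
```

```text
t 3.65 p [ 0.4812 -0.0392  0.1352] psi 99.5 z [ 0.002  0.002 -1.   ] F [0.5 6.3 2. ] op 0.0321 q [-0.37  0.35  0.44  2.07 -0.21  0.77  1.93]
r 0.1687507500527325 lat 9.384942441219834e-05 ang 0.0901641492809999
[[-0.022, 0.0, -0.142], [-0.062, 0.0, -0.279], [-0.12, 0.0, -0.41], [-0.193, -0.0, -0.533]]
[[-0.096, -0.0, -0.121], [-0.208, -0.001, -0.228], [-0.333, -0.001, -0.318], [-0.47, -0.001, -0.391]]
[[-0.118, -0.0, -0.045], [-0.241, -0.001, -0.076], [-0.366, -0.001, -0.093], [-0.493, -0.002, -0.097]]
```

Request:
carry_out:
  commands:
    - [[-0.01,0,-0.07,0,0,0],[-0.022,0,-0.142,0,0,0],[-0.04,0,-0.21,0,0,0],[-0.062,0,-0.28,0,0,0],[-0.12,0,-0.41,0,0,0],[-0.193,0,-0.533,0,0,0],[-0.193,0,-0.533,0,0,0]]

```text
time: 4.35
eef_pos: [0.5095, -0.0345, 0.2164]
tool_rot: [0.001, -0.083, 0.997, 0.001]
ft_force: [-5.5, 3.9, 6.5]
opening: 0.0317
```

```bash
cat > arc.py <<'E'
from h import *
import sys
st()
p,Rm,o=cur(); g=p+[0,0,.005]; v=H-g; r=np.hypot(v@ex,v[2]); a0=np.arctan2(-v[2],v@ex); print('r',r,'ang',a0,'lat',v@ey)
b=float(sys.argv[1]); 
print([np.round((Rm.T@(handle(a,.17)-g))/.15,3).tolist() for a in np.linspace(a0,b,7)[1:]])
E
python3 arc.py 1.15
```

```text
t 4.35 p [ 0.5095 -0.0345  0.2164] psi 99.52 z [ 0.001  0.002 -1.   ] F [-5.5  3.9  6.5] op 0.0317 q [-0.41  0.28  0.47  1.91 -0.15  0.98  1.87]
r 0.16946074036254105 ang 0.6053498454737614 lat -4.893762089310132e-05
[[-0.059, -0.0, -0.084], [-0.129, -0.001, -0.16], [-0.205, -0.001, -0.229], [-0.287, -0.001, -0.291], [-0.375, -0.001, -0.345], [-0.467, -0.002, -0.391]]
```

Request:
carry_out:
  commands:
    - [[-0.06,0,-0.084,0,0,0],[-0.13,0,-0.16,0,0,0],[-0.205,0,-0.229,0,0,0],[-0.287,0,-0.291,0,0,0],[-0.375,0,-0.345,0,0,0],[-0.467,0,-0.391,0,0,0],[-0.467,0,-0.391,0,0,0]]

```text
time: 5.05
eef_pos: [0.579, -0.0228, 0.2741]
tool_rot: [0.001, -0.083, 0.997, 0.001]
ft_force: [-3.7, 5.2, 7.1]
opening: 0.0319
```

```bash
python3 arc.py 1.66
```

```text
t 5.05 p [ 0.579  -0.0228  0.2741] psi 99.53 z [ 0.001  0.001 -1.   ] F [-3.7  5.2  7.1] op 0.0319 q [-0.4   0.35  0.48  1.67 -0.17  1.16  1.86]
r 0.16875834608315624 ang 1.1502867149619265 lat -0.00030441019058556905
[[-0.086, -0.002, -0.043], [-0.178, -0.003, -0.071], [-0.273, -0.003, -0.09], [-0.368, -0.004, -0.102], [-0.464, -0.004, -0.106], [-0.56, -0.004, -0.101]]
```

Request:
carry_out:
  commands:
    - [[-0.086,0,-0.04,0,0,0],[-0.178,0,-0.068,0,0,0],[-0.273,0,-0.087,0,0,0],[-0.368,0,-0.098,0,0,0],[-0.464,0,-0.102,0,0,0],[-0.56,0,-0.097,0,0,0],[-0.56,0,-0.097,0,0,0]]

```text
time: 5.75
eef_pos: [0.6623, -0.0089, 0.288]
tool_rot: [0.001, -0.083, 0.997, 0.0]
ft_force: [0.6, 5.4, 3.5]
opening: 0.0317
```

Request:
carry_out:
  commands:
    - [[0,0,0,0,0,0],[0,0,0,0,0,0],[0,0,0,0,0,0]]
  claw: -0.2

```text
time: 6.05
eef_pos: [0.6604, -0.0112, 0.2875]
tool_rot: [-0.0, -0.082, 0.997, -0.0]
ft_force: [-0.4, -0.2, 0.4]
opening: 0.0514
```

Request:
carry_out:
  commands:
    - [[0,0,-0.25,0,0,0],[0,0,-0.55,0,0,0],[0,0,-0.55,0,0,0]]

```text
time: 6.35
eef_pos: [0.6626, -0.0117, 0.3764]
tool_rot: [0.005, -0.082, 0.997, -0.001]
ft_force: [1.0, 0.2, 0.6]
opening: 0.0549
```

```bash
python3 - <<'E'
from h import *
st()
im=snap('side','s2'); cv2.imwrite('pics/s2b.png',cv2.resize(im[60:300,150:400],(750,600)[:2])[:,:,::-1])
print(proj('side',[handle(1.57),handle(1.66),handle(1.4)]))
im=snap('top','t2')
E
```

```text
t 6.35 p [ 0.6626 -0.0117  0.3764] psi 99.39 z [ 0.01 -0.   -1.  ] F [1.  0.2 0.6] op 0.0549 q [-0.36  0.45  0.49  1.28 -0.21  1.45  1.84]
[[288.41564849 131.33794859]
 [292.28911921 129.78876018]
 [280.90026698 135.56969329]]
```

View pics/s2b.png

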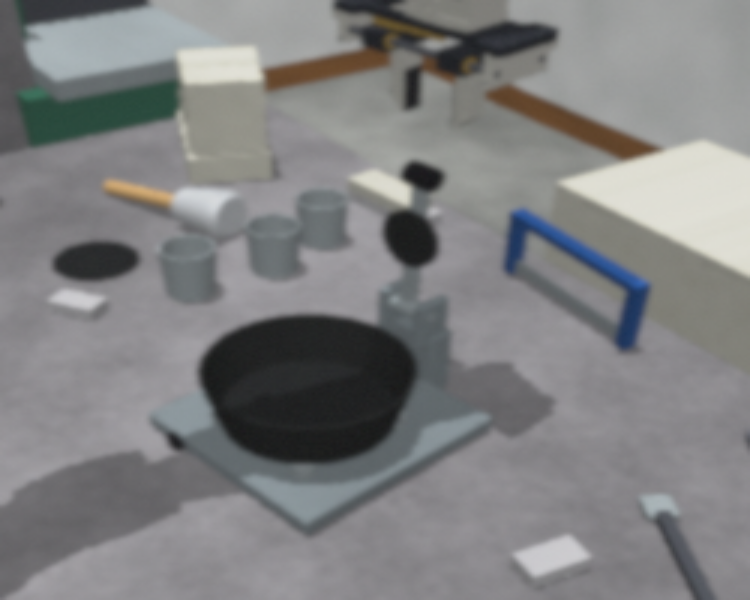

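View pics/t2.png

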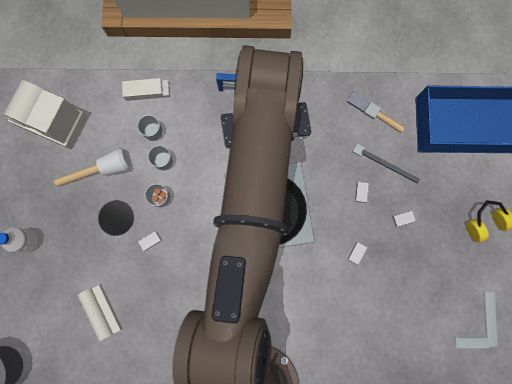

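```bash
cat >> h.py <<'E'
def blanks(im=None,cam='top',z=0.022,show=True,thr=185):
    m=ctrl.camera_model(cam)
    if im is None: im=ctrl.grab_frame(cam)
    hsv=cv2.cvtColor(np.ascontiguousarray(im),cv2.COLOR_RGB2HSV)
    k=((hsv[:,:,2]>thr)&(hsv[:,:,1]<25)).astype(np.uint8)
    n,l,s,cc=cv2.connectedComponentsWithStats(k); out=[]
    for i in range(1,n):
        pts=np.argwhere(l==i)[:,::-1].astype(np.float32)
        if len(pts)<60: continue
        w=unproj(cam,pts,z,m)[:,:2].astype(np.float32)
        (c,(a,b),_)=cv2.minAreaRect(w*1000)
        if not(45<max(a,b)<68 and 22<min(a,b)<40): continue
        box=cv2.boxPoints(cv2.minAreaRect(w*1000)); e1=box[1]-box[0]; e2=box[2]-box[1]
        e=e1 if np.hypot(*e1)>np.hypot(*e2) else e2
        # moment-based yaw
        q=w-w.mean(0); u,ss,vt=np.linalg.svd(q,full_matrices=False)
        yaw=np.degrees(np.arctan2(vt[0,1],vt[0,0]))%180
        out.append((w.mean(0),yaw)); 
        if show: print('blank',np.round(cc[i]),'pos',np.round(w.mean(0),4),np.round(np.array(c)/1000,4),'yaw',round(yaw,1),round(np.degrees(np.arctan2(e[1],e[0]))%180,1),(round(a),round(b)))
    return out
E
python3 - <<'E'
from h import *
b=blanks()
st()
for psi in [np.radians(x) for x in []]: pass
E
```

```text
blank [362. 192.] pos [ 0.5785 -0.3167] [ 0.5787 -0.3168] yaw 172.6 171.9 (32, 58)
blank [404. 218.] pos [ 0.4981 -0.4444] [ 0.4982 -0.4446] yaw 107.0 107.0 (32, 57)
blank [149. 241.] pos [0.4229 0.3301] [0.4226 0.3303] yaw 121.8 122.0 (32, 58)
blank [357. 253.] pos [ 0.3919 -0.2989] [ 0.3922 -0.2989] yaw 149.8 150.7 (32, 57)
t 6.5 p [ 0.6606 -0.0107  0.3697] psi 99.43 z [ 0.  0. -1.] F [-0.3 -0.6 -0.3] op 0.0553 q [-0.36  0.45  0.49  1.29 -0.21  1.45  1.85]
```

```bash
python3 - <<'E'
from h import *
s=plan([.63,-.15,.33],down(np.radians(93)),1)
plan([.5787,-.3167,.12],down(np.radians(82.2)),2,s)
E
```

```text
call 1 [0.353, -0.883, 0.265, 0.0, 0.0, 0.071] rows>=3.0 -> [ 0.63 -0.15  0.33]
 call 1 [0.2, -0.546, 0.7, 0.0, -0.0, 0.06] rows>=2.7 -> [ 0.604 -0.233  0.225]
 call 2 [0.148, -0.562, 0.7, 0.0, -0.0, 0.06] rows>=2.7 -> [ 0.579 -0.317  0.12 ]
```

Request:
carry_out:
  commands:
    - [[0.12,-0.29,0.08,0,0,0.02],[0.24,-0.58,0.17,0,0,0.05],[0.353,-0.883,0.265,0,0,0.071]]
  claw: -0.2

```text
time: 6.8
eef_pos: [0.6293, -0.1501, 0.3285]
tool_rot: [-0.001, -0.026, 1.0, 0.0]
ft_force: [0.5, -0.1, 0.7]
opening: 0.0551
```

Request:
carry_out:
  commands:
    - [[0.07,-0.18,0.23,0,0,0.02],[0.14,-0.36,0.46,0,0,0.04],[0.2,-0.546,0.7,0,0,0.06]]

```text
time: 7.1
eef_pos: [0.6034, -0.2334, 0.223]
tool_rot: [-0.001, 0.021, 1.0, 0.0]
ft_force: [0.2, -0.6, -0.4]
opening: 0.0552
```

Request:
carry_out:
  commands:
    - [[0.05,-0.18,0.23,0,0,0.02],[0.1,-0.36,0.46,0,0,0.04],[0.148,-0.562,0.7,0,0,0.06],[0.148,-0.562,0.7,0,0,0.06],[0.148,-0.562,0.7,0,0,0.06]]

```text
time: 7.6
eef_pos: [0.5774, -0.3161, 0.1183]
tool_rot: [-0.002, 0.068, 0.998, 0.0]
ft_force: [0.8, 1.2, 0.3]
opening: 0.0555
```

```bash
python3 - <<'E'
from h import *
st(); im=snap('wrist','w3'); blanks(im,'wrist',thr=170)
print(proj('wrist',[.5787,-.3167,.022]))
plan([.5787,-.3167,.019],down(np.radians(82.2)))
E
```

```text
t 7.6 p [ 0.5774 -0.3161  0.1183] psi 82.14 z [-0.004  0.001 -1.   ] F [0.8 1.2 0.3] op 0.0555 q [ 0.09  0.64  0.51  1.65 -0.37  0.96  2.17]
blank [102. 129.] pos [ 0.4994 -0.4451] [ 0.4997 -0.4456] yaw 107.3 107.0 (33, 60)
[[254.74336669 194.34469681]]
 call 1 [-0.001, -0.01, 0.67, 0.0, -0.001, 0.001] rows>=2.0 -> [ 0.579 -0.317  0.019]
```

View pics/w3.png

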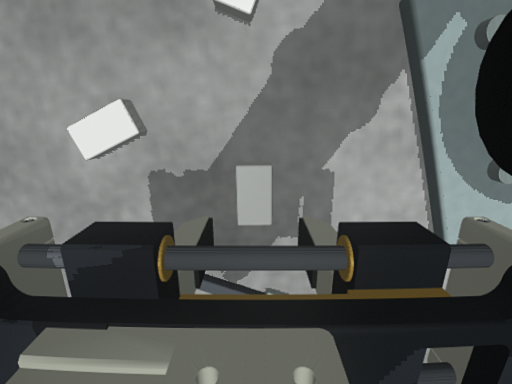

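Request:
carry_out:
  commands:
    - [[0,-0.01,0.25,0,0,0],[0,-0.01,0.5,0,0,0],[0,-0.01,0.67,0,0,0],[0,-0.01,0.67,0,0,0]]

```text
time: 8.05
eef_pos: [0.5782, -0.3144, 0.0172]
tool_rot: [-0.002, 0.066, 0.998, 0.001]
ft_force: [-0.5, -0.1, 0.0]
opening: 0.0547
```

Request:
carry_out:
  commands:
    - [[0,0,0,0,0,0],[0,0,0,0,0,0],[0,0,0,0,0,0],[0,0,0,0,0,0],[0,0,0,0,0,0]]
  claw: 1
  squeeze: 25

```text
time: 8.55
eef_pos: [0.5803, -0.3177, 0.0217]
tool_rot: [0.001, 0.067, 0.998, -0.0]
ft_force: [-1.0, 0.6, 7.9]
opening: 0.034
```

Request:
carry_out:
  commands:
    - [[0,0,-0.3,0,0,0],[0,0,-0.6,0,0,0],[0,0,-0.9,0,0,0],[0,0,-0.95,0,0,0]]

```text
time: 8.95
eef_pos: [0.5814, -0.3195, 0.1689]
tool_rot: [0.004, 0.068, 0.998, -0.002]
ft_force: [-0.2, 0.1, -1.6]
opening: 0.0337
```

```bash
cat >> h.py <<'E'
def bw(x,y,z): return np.array([*B,0])+x*ex+y*ey+np.array([0,0,z])
DB=down(np.pi/2+YAW)
E
python3 - <<'E'
from h import *
st()
s=plan(bw(-.03,-.028,.2),DB)
print(s[0])
plan(bw(-.03,-.028,.069),DB,1,s)
E
```

```text
t 8.95 p [ 0.5814 -0.3195  0.1689] psi 82.24 z [ 0.008 -0.004 -1.   ] F [-0.2  0.1 -1.6] op 0.0337 q [ 0.08  0.59  0.54  1.6  -0.34  1.04  2.15]
 call 1 [0.419, 0.794, -0.11, -0.001, 0.003, -0.095] rows>=2.7 -> [ 0.535 -0.193  0.184]
 call 2 [0.297, 0.848, -0.107, -0.001, 0.003, -0.095] rows>=2.7 -> [ 0.489 -0.066  0.2  ]
[ 0.48870899 -0.06627216  0.2       ]
 call 1 [-0.0, 0.0, 0.873, -0.0, 0.0, 0.0] rows>=2.6 -> [ 0.489 -0.066  0.069]
```

Request:
carry_out:
  commands:
    - [[0.14,0.26,-0.07,0,0,-0.03],[0.28,0.53,-0.13,0,0,-0.06],[0.419,0.794,-0.2,0,0,-0.095]]

```text
time: 9.25
eef_pos: [0.5317, -0.1893, 0.1921]
tool_rot: [-0.0, -0.008, 1.0, 0.0]
ft_force: [1.3, 0.6, -1.5]
opening: 0.0338
```

Request:
carry_out:
  commands:
    - [[0.1,0.28,0,0,0,-0.03],[0.2,0.56,0,0,0,-0.06],[0.297,0.848,0,0,0,-0.095],[0.297,0.848,0,0,0,-0.095],[0.297,0.848,0,0,0,-0.095]]

```text
time: 9.75
eef_pos: [0.4862, -0.0632, 0.1924]
tool_rot: [0.0, -0.083, 0.997, 0.0]
ft_force: [0.4, -1.3, -1.4]
opening: 0.034
```

```bash
python3 - <<'E'
from h import *
st()
plan(bw(-.03,-.028,.072),DB)
E
```

```text
t 9.75 p [ 0.4862 -0.0632  0.1924] psi 99.5 z [ 0.     0.001 -1.   ] F [ 0.4 -1.3 -1.4] op 0.034 q [-0.37  0.28  0.49  1.99 -0.16  0.91  1.94]
 call 1 [-0.013, -0.023, 0.803, 0.0, 0.0, 0.002] rows>=2.4 -> [ 0.489 -0.066  0.072]
```

Request:
carry_out:
  commands:
    - [[-0.013,-0.023,0.25,0,0,0],[-0.013,-0.023,0.5,0,0,0],[-0.013,-0.023,0.7,0,0,0],[-0.013,-0.023,0.8,0,0,0],[-0.013,-0.023,0.8,0,0,0]]

```text
time: 10.25
eef_pos: [0.4878, -0.0691, 0.0703]
tool_rot: [-0.002, -0.08, 0.997, -0.0]
ft_force: [0.6, -0.0, -0.7]
opening: 0.0335
```

Request:
carry_out:
  commands:
    - [[0,0,0,0,0,0],[0,0,0,0,0,0],[0,0,0,0,0,0]]
  claw: 0.05

```text
time: 10.55
eef_pos: [0.4899, -0.0677, 0.0734]
tool_rot: [0.001, -0.081, 0.997, -0.0]
ft_force: [-0.7, 0.9, 1.1]
opening: 0.0434
```

Request:
carry_out:
  commands:
    - [[0,0,-0.3,0,0,0],[0,0,-0.6,0,0,0],[0,0,-0.85,0,0,0],[0,0,-0.9,0,0,0]]

```text
time: 10.95
eef_pos: [0.4914, -0.0679, 0.2122]
tool_rot: [0.004, -0.081, 0.997, 0.0]
ft_force: [0.9, 0.1, -0.7]
opening: 0.0436
```

```bash
python3 - <<'E'
from h import *
st(); im=snap('wrist','w4'); blanks()
s=plan([.45,-.2,.2],down(np.radians(80)),1)
plan([.392,-.299,.12],down(np.radians(60.2)),1,s)
E
```

```text
t 10.95 p [ 0.4914 -0.0679  0.2122] psi 99.35 z [ 0.008  0.001 -1.   ] F [ 0.9  0.1 -0.7] op 0.0436 q [-0.38  0.26  0.51  1.96 -0.16  0.95  1.94]
blank [404. 218.] pos [ 0.4981 -0.4444] [ 0.4982 -0.4446] yaw 107.0 107.0 (32, 57)
blank [149. 241.] pos [0.4231 0.3294] [0.4232 0.3298] yaw 121.4 121.9 (31, 57)
blank [357. 253.] pos [ 0.3917 -0.2987] [ 0.3923 -0.2986] yaw 150.5 152.2 (31, 56)
 call 1 [0.408, -0.829, 0.059, 0.001, 0.003, 0.215] rows>=2.8 -> [ 0.45 -0.2   0.2 ]
 call 1 [0.266, -0.717, 0.533, -0.0, 0.0, 0.22] rows>=2.8 -> [ 0.392 -0.299  0.12 ]
```

View pics/w4.png

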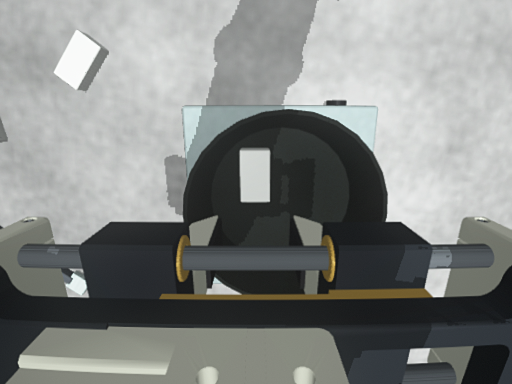

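Request:
carry_out:
  commands:
    - [[0.14,-0.28,0.02,0,0,0.07],[0.27,-0.55,0.04,0,0,0.14],[0.408,-0.829,0.059,0,0,0.215]]
  claw: -0.2

```text
time: 11.35
eef_pos: [0.4477, -0.2007, 0.1972]
tool_rot: [-0.001, 0.089, 0.996, 0.0]
ft_force: [1.0, -0.3, 0.5]
opening: 0.0546
```

Request:
carry_out:
  commands:
    - [[0.09,-0.24,0.18,0,0,0.07],[0.18,-0.48,0.36,0,0,0.15],[0.266,-0.717,0.533,0,0,0.217],[0.266,-0.717,0.533,0,0,0.217],[0.266,-0.717,0.533,0,0,0.217],[0.266,-0.717,0.533,0,0,0.217]]

```text
time: 11.95
eef_pos: [0.3913, -0.2981, 0.1182]
tool_rot: [-0.0, 0.254, 0.967, 0.0]
ft_force: [0.9, 1.3, 0.4]
opening: 0.0545
```

```bash
python3 - <<'E'
from h import *
st(); im=snap('wrist','w5'); blanks(im,'wrist',thr=150)
print(proj('wrist',[.392,-.2988,.022]))
plan([.392,-.2988,.019],down(np.radians(60.5)))
E
```

```text
t 11.95 p [ 0.3913 -0.2981  0.1182] psi 60.6 z [-0.     0.001 -1.   ] F [0.9 1.3 0.4] op 0.0545 q [ 0.04  0.43  0.67  2.07 -0.38  0.76  2.  ]
blank [79. 74.] pos [ 0.2227 -0.3785] [ 0.2182 -0.3758] yaw 160.5 154.9 (29, 53)
blank [254. 194.] pos [ 0.3907 -0.3001] [ 0.3912 -0.3007] yaw 151.0 151.5 (31, 58)
[[255.67557603 194.75551445]]
 call 1 [-0.004, -0.004, 0.663, 0.0, 0.0, 0.001] rows>=2.0 -> [ 0.392 -0.299  0.019]
```

View pics/w5.png

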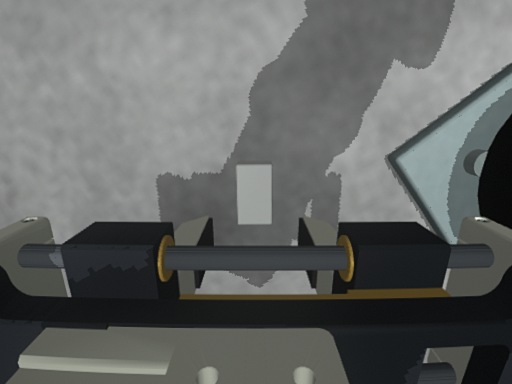

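Blank sits centred between the fingers (254,194). Descend and grip.

Request:
carry_out:
  commands:
    - [[0,-0.01,0.25,0,0,0],[0,-0.01,0.5,0,0,0],[0,-0.01,0.65,0,0,0],[0,-0.01,0.65,0,0,0]]

```text
time: 12.4
eef_pos: [0.3898, -0.2983, 0.0192]
tool_rot: [-0.002, 0.253, 0.967, 0.001]
ft_force: [0.4, -0.4, 0.1]
opening: 0.0554
```

Request:
carry_out:
  commands:
    - [[0,0,0,0,0,0],[0,0,0,0,0,0],[0,0,0,0,0,0],[0,0,0,0,0,0],[0,0,0,0,0,0]]
  claw: 1
  squeeze: 25

```text
time: 12.9
eef_pos: [0.3911, -0.3006, 0.0222]
tool_rot: [0.001, 0.255, 0.967, 0.0]
ft_force: [0.7, 2.1, 8.2]
opening: 0.0336
```

Request:
carry_out:
  commands:
    - [[0,0,-0.3,0,0,0],[0,0,-0.6,0,0,0],[0,0,-0.9,0,0,0],[0,0,-0.98,0,0,0]]

```text
time: 13.3
eef_pos: [0.3916, -0.3019, 0.1724]
tool_rot: [0.003, 0.255, 0.967, -0.001]
ft_force: [-0.1, -0.9, -1.0]
opening: 0.0338
```

```bash
python3 - <<'E'
from h import *
st()
s=plan(bw(-.03,.028,.195),DB,2)
E
```

```text
t 13.3 p [ 0.3916 -0.3019  0.1724] psi 60.45 z [ 0.006 -0.003 -1.   ] F [-0.1 -0.9 -1. ] op 0.0338 q [-0.02  0.35  0.75  2.02 -0.31  0.88  1.95]
 call 1 [0.222, 0.988, -0.076, -0.001, 0.002, -0.216] rows>=3.0 -> [ 0.436 -0.156  0.184]
 call 2 [-0.119, 1.006, -0.075, -0.001, 0.002, -0.216] rows>=3.0 -> [ 0.48  -0.011  0.195]
```

Request:
carry_out:
  commands:
    - [[0.07,0.3,-0.05,0,0,-0.07],[0.14,0.65,-0.1,0,0,-0.14],[0.22,0.99,-0.15,0,0,-0.216],[0.22,0.99,-0.15,0,0,-0.216]]

```text
time: 13.7
eef_pos: [0.4363, -0.1489, 0.1908]
tool_rot: [0.0, 0.082, 0.997, 0.001]
ft_force: [-0.1, 0.1, -1.2]
opening: 0.0339
```

Request:
carry_out:
  commands:
    - [[-0.04,0.33,0,0,0,-0.07],[-0.08,0.65,0,0,0,-0.14],[-0.119,1,0,0,0,-0.216],[-0.119,1,0,0,0,-0.216],[-0.119,1,0,0,0,-0.216]]

```text
time: 14.2
eef_pos: [0.4783, -0.0093, 0.1901]
tool_rot: [-0.0, -0.083, 0.997, 0.0]
ft_force: [0.0, -0.4, -1.3]
opening: 0.0339
```

```bash
python3 - <<'E'
from h import *
st()
plan(bw(-.03,.029,.072),DB)
E
```

```text
t 14.2 p [ 0.4783 -0.0093  0.1901] psi 99.47 z [-0.001  0.    -1.   ] F [ 0.  -0.4 -1.3] op 0.0339 q [-0.51  0.26  0.52  2.02 -0.17  0.9   1.83]
 call 1 [-0.008, -0.006, 0.787, 0.0, -0.0, 0.002] rows>=2.4 -> [ 0.48  -0.01   0.072]
```

Request:
carry_out:
  commands:
    - [[-0.01,0,0.25,0,0,0],[-0.01,0,0.5,0,0,0],[-0.01,0,0.7,0,0,0],[-0.01,0,0.785,0,0,0],[-0.01,0,0.785,0,0,0]]

```text
time: 14.7
eef_pos: [0.4786, -0.0117, 0.0717]
tool_rot: [-0.002, -0.08, 0.997, -0.0]
ft_force: [0.7, 0.0, -0.5]
opening: 0.0337
```

Request:
carry_out:
  commands:
    - [[0,0,0,0,0,0],[0,0,0,0,0,0],[0,0,0,0,0,0]]
  claw: 0.05

```text
time: 15.0
eef_pos: [0.4808, -0.0101, 0.074]
tool_rot: [0.001, -0.082, 0.997, 0.0]
ft_force: [0.0, 0.1, -0.3]
opening: 0.0434
```

Request:
carry_out:
  commands:
    - [[0,0,-0.3,0,0,0],[0,0,-0.6,0,0,0],[0,0,-0.85,0,0,0],[0,0,-0.9,0,0,0]]

```text
time: 15.4
eef_pos: [0.4823, -0.0102, 0.2124]
tool_rot: [0.004, -0.082, 0.997, 0.001]
ft_force: [0.4, 0.2, -0.5]
opening: 0.0434
```

```bash
python3 - <<'E'
from h import *
st(); im=snap('wrist','w6'); b=blanks()
C=[x for x in b if x[0][1]<-.35][0]; psi=np.radians(C[1]-90)
plan([*C[0],.13],down(psi))
E
```

```text
t 15.4 p [ 0.4823 -0.0102  0.2124] psi 99.36 z [ 0.008  0.002 -1.   ] F [ 0.4  0.2 -0.5] op 0.0434 q [-0.53  0.24  0.54  1.99 -0.15  0.95  1.82]
blank [404. 218.] pos [ 0.498  -0.4445] [ 0.4981 -0.4446] yaw 107.2 107.4 (32, 57)
blank [149. 241.] pos [0.423  0.3293] [0.4229 0.3298] yaw 122.3 121.9 (31, 56)
 call 1 [0.121, -0.959, 0.175, 0.001, 0.001, 0.304] rows>=3.2 -> [ 0.487 -0.155  0.183]
 call 2 [-0.334, -0.907, 0.176, 0.001, 0.001, 0.304] rows>=3.2 -> [ 0.492 -0.3    0.156]
 call 3 [-0.714, -0.651, 0.177, 0.001, 0.001, 0.304] rows>=3.2 -> [ 0.498 -0.444  0.13 ]
```

View pics/w6.png

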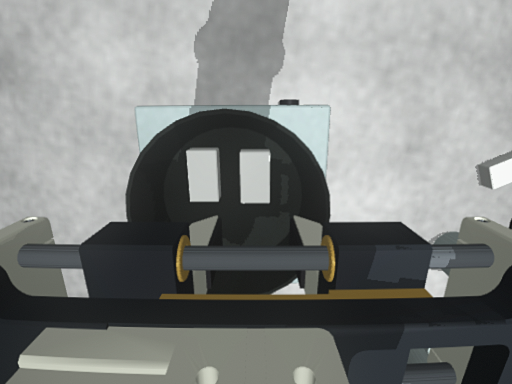

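Request:
carry_out:
  commands:
    - [[0.04,-0.32,0,0,0,0.1],[0.08,-0.64,0.05,0,0,0.2],[0.12,-0.959,0.1,0,0,0.304],[0.12,-0.959,0.1,0,0,0.304]]
  claw: -0.2

```text
time: 15.9
eef_pos: [0.4835, -0.1617, 0.1912]
tool_rot: [-0.001, 0.163, 0.987, -0.002]
ft_force: [-0.3, 0.3, -0.5]
opening: 0.055
```

Request:
carry_out:
  commands:
    - [[-0.11,-0.3,0.06,0,0,0.1],[-0.22,-0.6,0.12,0,0,0.2],[-0.334,-0.907,0.176,0,0,0.304],[-0.334,-0.907,0.176,0,0,0.304]]

```text
time: 16.3
eef_pos: [0.4883, -0.3065, 0.1643]
tool_rot: [-0.001, 0.392, 0.92, -0.003]
ft_force: [1.0, 0.9, -0.1]
opening: 0.055
```

Request:
carry_out:
  commands:
    - [[-0.24,-0.22,0.08,0,0,0.1],[-0.48,-0.43,0.16,0,0,0.2],[-0.714,-0.651,0.25,0,0,0.304],[-0.714,-0.651,0.25,0,0,0.304],[-0.714,-0.651,0.25,0,0,0.304],[-0.714,-0.651,0.25,0,0,0.304]]

```text
time: 16.9
eef_pos: [0.497, -0.443, 0.1278]
tool_rot: [-0.001, 0.592, 0.806, 0.0]
ft_force: [0.1, -0.1, 0.2]
opening: 0.055
```

```bash
python3 - <<'E'
from h import *
st(); im=snap('wrist','w7'); blanks(im,'wrist',thr=150)
print(proj('wrist',[.4981,-.4445,.022]))
plan([.4985,-.4447,.019],down(np.radians(17.2)))
E
```

```text
t 16.9 p [ 0.497  -0.443   0.1278] psi 17.42 z [-0.001  0.002 -1.   ] F [ 0.1 -0.1  0.2] op 0.055 q [ 0.15  0.73  0.83  1.63 -0.6   1.06  1.47]
blank [256. 193.] pos [ 0.498  -0.4449] [ 0.4985 -0.4457] yaw 106.5 106.5 (31, 58)
[[255.94011109 192.59221405]]
 call 1 [-0.015, 0.003, 0.729, 0.0, -0.001, 0.003] rows>=2.2 -> [ 0.498 -0.445  0.019]
```

View pics/w7.png

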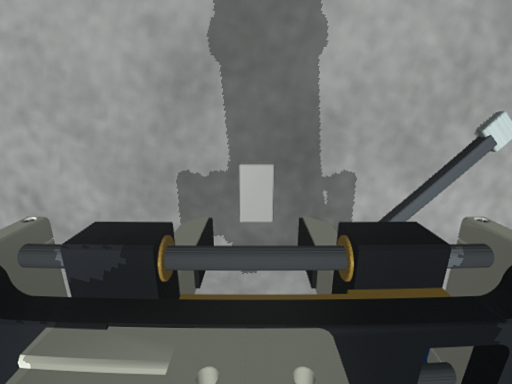

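Request:
carry_out:
  commands:
    - [[-0.015,0,0.25,0,0,0],[-0.015,0,0.5,0,0,0],[-0.015,0,0.715,0,0,0],[-0.015,0,0.715,0,0,0]]

```text
time: 17.35
eef_pos: [0.4968, -0.4426, 0.0179]
tool_rot: [-0.003, 0.592, 0.806, 0.001]
ft_force: [-0.5, 1.2, 0.1]
opening: 0.0549
```

Request:
carry_out:
  commands:
    - [[0,0,0,0,0,0],[0,0,0,0,0,0],[0,0,0,0,0,0],[0,0,0,0,0,0],[0,0,0,0,0,0]]
  claw: 1
  squeeze: 25

```text
time: 17.85
eef_pos: [0.4986, -0.4474, 0.0236]
tool_rot: [0.001, 0.593, 0.805, 0.0]
ft_force: [0.3, 1.3, 8.7]
opening: 0.0336
```

Request:
carry_out:
  commands:
    - [[0,0,-0.3,0,0,0],[0,0,-0.6,0,0,0],[0,0,-0.9,0,0,0],[0,0,-1,0,0,0]]

```text
time: 18.25
eef_pos: [0.4984, -0.4489, 0.1773]
tool_rot: [0.004, 0.593, 0.805, -0.0]
ft_force: [0.3, 0.4, -1.0]
opening: 0.0336
```

```bash
python3 - <<'E'
from h import *
st()
s=plan(bw(.034,-.028,.2),DB,3)
E
```

```text
t 18.25 p [ 0.4984 -0.4489  0.1773] psi 17.25 z [ 0.005 -0.005 -1.   ] F [ 0.3  0.4 -1. ] op 0.0336 q [ 0.14  0.69  0.87  1.58 -0.57  1.14  1.44]
 call 1 [0.798, 0.373, -0.054, -0.0, 0.002, -0.304] rows>=3.2 -> [ 0.516 -0.318  0.185]
 call 2 [0.538, 0.698, -0.052, -0.0, 0.002, -0.304] rows>=3.2 -> [ 0.534 -0.187  0.192]
 call 3 [0.158, 0.867, -0.051, -0.0, 0.002, -0.304] rows>=3.2 -> [ 0.552 -0.056  0.2  ]
```

Request:
carry_out:
  commands:
    - [[0.27,0.12,-0.06,0,0,-0.1],[0.54,0.25,-0.1,0,0,-0.2],[0.798,0.373,-0.15,0,0,-0.304],[0.798,0.373,-0.15,0,0,-0.304]]

```text
time: 18.65
eef_pos: [0.518, -0.3086, 0.1943]
tool_rot: [-0.0, 0.379, 0.925, 0.003]
ft_force: [0.4, -0.4, -2.6]
opening: 0.034
```

Request:
carry_out:
  commands:
    - [[0.18,0.23,0,0,0,-0.1],[0.36,0.46,0,0,0,-0.2],[0.538,0.698,0,0,0,-0.304],[0.538,0.698,0,0,0,-0.304]]

```text
time: 19.05
eef_pos: [0.5346, -0.1774, 0.1935]
tool_rot: [-0.001, 0.15, 0.989, 0.002]
ft_force: [0.6, 0.3, -1.6]
opening: 0.0336
```

Request:
carry_out:
  commands:
    - [[0.05,0.29,0,0,0,-0.1],[0.1,0.58,0,0,0,-0.2],[0.158,0.867,0,0,0,-0.304],[0.158,0.867,0,0,0,-0.304],[0.158,0.867,0,0,0,-0.304]]

```text
time: 19.55
eef_pos: [0.5508, -0.0531, 0.194]
tool_rot: [-0.0, -0.082, 0.997, 0.0]
ft_force: [-0.0, -0.5, -1.4]
opening: 0.0338
```

```bash
python3 - <<'E'
from h import *
st()
plan(bw(.034,-.028,.075),DB)
E
```

```text
t 19.55 p [ 0.5508 -0.0531  0.194 ] psi 99.46 z [-0.  0. -1.] F [-0.  -0.5 -1.4] op 0.0338 q [-0.4   0.39  0.55  1.84 -0.24  0.97  1.98]
 call 1 [-0.004, -0.02, 0.793, 0.0, -0.0, 0.002] rows>=2.4 -> [ 0.552 -0.056  0.075]
```

Request:
carry_out:
  commands:
    - [[-0.015,-0.015,0.25,0,0,0],[-0.015,-0.015,0.5,0,0,0],[-0.015,-0.015,0.7,0,0,0],[-0.015,-0.015,0.785,0,0,0],[-0.015,-0.015,0.785,0,0,0]]

```text
time: 20.05
eef_pos: [0.5523, -0.0571, 0.0751]
tool_rot: [-0.002, -0.08, 0.997, -0.0]
ft_force: [0.2, 0.2, -1.5]
opening: 0.0335
```

Request:
carry_out:
  commands:
    - [[0,0,0,0,0,0],[0,0,0,0,0,0],[0,0,0,0,0,0]]
  claw: 0.05

```text
time: 20.35
eef_pos: [0.5545, -0.0559, 0.0778]
tool_rot: [0.001, -0.081, 0.997, -0.0]
ft_force: [0.1, 0.1, -0.2]
opening: 0.0431
```

Request:
carry_out:
  commands:
    - [[0,0,-0.3,0,0,0],[0,0,-0.6,0,0,0],[0,0,-0.85,0,0,0],[0,0,-0.9,0,0,0]]

```text
time: 20.75
eef_pos: [0.556, -0.0563, 0.2167]
tool_rot: [0.004, -0.081, 0.997, -0.0]
ft_force: [-0.7, -0.3, -0.6]
opening: 0.0437
```

```bash
python3 - <<'E'
from h import *
st(); im=snap('wrist','w8'); b=blanks()
C=[x for x in b if x[0][1]>.2][0]; psi=np.radians(C[1]-90)
plan([*C[0],.13],down(psi))
E
```

```text
t 20.75 p [ 0.556  -0.0563  0.2167] psi 99.34 z [ 0.008  0.001 -1.   ] F [-0.7 -0.3 -0.6] op 0.0437 q [-0.41  0.37  0.57  1.81 -0.23  1.02  1.98]
blank [149. 241.] pos [0.4231 0.3294] [0.4232 0.3298] yaw 121.4 121.9 (31, 57)
 call 1 [0.15, 0.892, 0.185, 0.001, 0.001, 0.252] rows>=2.8 -> [0.511 0.073 0.186]
 call 2 [0.482, 0.766, 0.184, 0.001, 0.001, 0.252] rows>=2.8 -> [0.467 0.201 0.158]
 call 3 [0.739, 0.521, 0.185, 0.001, 0.001, 0.252] rows>=2.8 -> [0.423 0.329 0.13 ]
```

View pics/w8.png

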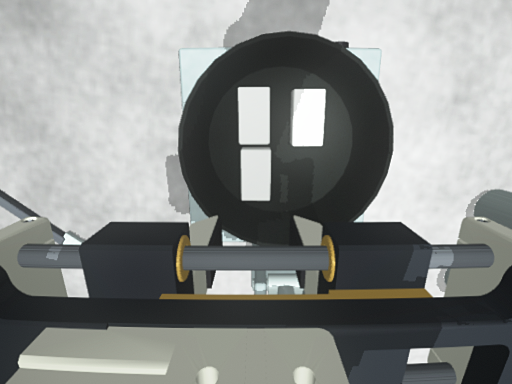

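Three blanks lie flat in the bowl. Now the last at the left.

Request:
carry_out:
  commands:
    - [[0.05,0.3,0,0,0,0.08],[0.1,0.6,0.05,0,0,0.17],[0.15,0.892,0.1,0,0,0.252],[0.15,0.892,0.1,0,0,0.252]]
  claw: -0.2

```text
time: 21.25
eef_pos: [0.5059, 0.0799, 0.1936]
tool_rot: [-0.003, 0.114, 0.993, 0.0]
ft_force: [0.9, 0.1, 0.1]
opening: 0.0547
```

Request:
carry_out:
  commands:
    - [[0.16,0.26,0.06,0,0,0.08],[0.32,0.52,0.12,0,0,0.17],[0.482,0.766,0.18,0,0,0.252],[0.482,0.766,0.18,0,0,0.252]]

```text
time: 21.65
eef_pos: [0.4617, 0.2072, 0.1667]
tool_rot: [-0.002, 0.307, 0.952, -0.001]
ft_force: [-0.0, -0.2, -0.1]
opening: 0.0552
```

Request:
carry_out:
  commands:
    - [[0.25,0.17,0.09,0,0,0.08],[0.5,0.34,0.18,0,0,0.17],[0.739,0.521,0.28,0,0,0.252],[0.739,0.521,0.28,0,0,0.252],[0.739,0.521,0.28,0,0,0.252],[0.739,0.521,0.28,0,0,0.252]]

```text
time: 22.25
eef_pos: [0.4224, 0.3278, 0.1271]
tool_rot: [0.0, 0.49, 0.872, -0.001]
ft_force: [-0.5, -0.0, -0.4]
opening: 0.0549
```

```bash
python3 - <<'E'
from h import *
st(); im=snap('wrist','w9'); blanks(im,'wrist',thr=150)
print(proj('wrist',[.4231,.3296,.022]))
plan([.4232,.3297,.019],down(np.radians(31.8)))
E
```

```text
t 22.25 p [0.4224 0.3278 0.1271] psi 31.33 z [-0.    -0.001 -1.   ] F [-0.5 -0.  -0.4] op 0.0549 q [-1.29  0.5   0.74  1.97 -0.44  0.84  0.24]
[[257.44314316 189.67835684]]
 call 1 [0.01, 0.01, 0.722, -0.0, 0.0, -0.006] rows>=2.2 -> [0.423 0.33  0.019]
```

View pics/w9.png

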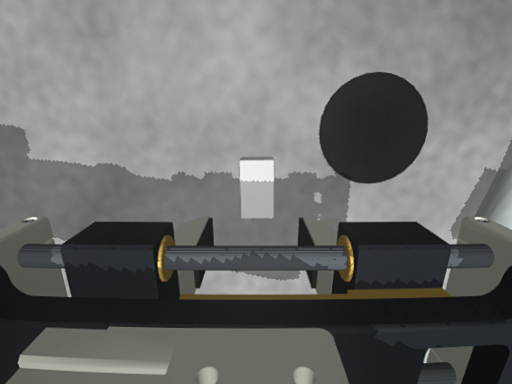

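Request:
carry_out:
  commands:
    - [[0.01,0.01,0.25,0,0,0],[0.01,0.01,0.5,0,0,0],[0.01,0.01,0.715,0,0,0],[0.01,0.01,0.715,0,0,0]]

```text
time: 22.7
eef_pos: [0.4212, 0.3287, 0.0175]
tool_rot: [-0.001, 0.491, 0.871, -0.003]
ft_force: [0.3, 0.9, -0.2]
opening: 0.0555
```

Request:
carry_out:
  commands:
    - [[0,0,0,0,0,0],[0,0,0,0,0,0],[0,0,0,0,0,0],[0,0,0,0,0,0],[0,0,0,0,0,0]]
  claw: 1
  squeeze: 25

```text
time: 23.2
eef_pos: [0.4231, 0.332, 0.0217]
tool_rot: [0.0, 0.49, 0.872, 0.001]
ft_force: [-0.5, -1.6, 9.0]
opening: 0.0337
```

Request:
carry_out:
  commands:
    - [[0,0,-0.3,0,0,0],[0,0,-0.6,0,0,0],[0,0,-0.9,0,0,0],[0,0,-1,0,0,0]]

```text
time: 23.6
eef_pos: [0.4242, 0.3324, 0.1749]
tool_rot: [0.001, 0.49, 0.872, 0.003]
ft_force: [0.1, 0.1, -1.9]
opening: 0.0336
```

```bash
python3 - <<'E'
from h import *
st()
s=plan(bw(.034,.028,.2),DB,3)
E
```

```text
t 23.6 p [0.4242 0.3324 0.1749] psi 31.3 z [ 0.004  0.005 -1.   ] F [ 0.1  0.1 -1.9] op 0.0336 q [-1.34  0.44  0.79  1.92 -0.39  0.94  0.19]
 call 1 [-0.769, -0.159, -0.058, 0.001, 0.0, -0.252] rows>=2.6 -> [0.464 0.221 0.183]
 call 2 [-0.649, -0.443, -0.058, 0.001, 0.0, -0.252] rows>=2.6 -> [0.503 0.11  0.192]
 call 3 [-0.428, -0.659, -0.057, 0.001, 0.0, -0.252] rows>=2.6 -> [ 0.543 -0.001  0.2  ]
```

Request:
carry_out:
  commands:
    - [[-0.25,-0.05,-0.06,0,0,-0.08],[-0.5,-0.1,-0.1,0,0,-0.17],[-0.769,-0.159,-0.15,0,0,-0.252],[-0.769,-0.159,-0.15,0,0,-0.252]]

```text
time: 24.0
eef_pos: [0.4645, 0.2144, 0.1948]
tool_rot: [0.002, 0.311, 0.951, 0.001]
ft_force: [0.8, 0.1, -1.8]
opening: 0.0339
```

Request:
carry_out:
  commands:
    - [[-0.21,-0.15,0,0,0,-0.08],[-0.43,-0.3,0,0,0,-0.17],[-0.649,-0.443,0,0,0,-0.252],[-0.649,-0.443,0,0,0,-0.252]]

```text
time: 24.4
eef_pos: [0.5034, 0.1033, 0.1938]
tool_rot: [0.001, 0.118, 0.993, -0.001]
ft_force: [-0.6, -0.9, -1.4]
opening: 0.0337
```

Request:
carry_out:
  commands:
    - [[-0.14,-0.22,0,0,0,-0.08],[-0.28,-0.44,0,0,0,-0.17],[-0.428,-0.659,0,0,0,-0.252],[-0.428,-0.659,0,0,0,-0.252],[-0.428,-0.659,0,0,0,-0.252]]

```text
time: 24.9
eef_pos: [0.5414, -0.002, 0.1929]
tool_rot: [0.0, -0.079, 0.997, 0.0]
ft_force: [1.1, 0.5, -1.6]
opening: 0.0339
```

```bash
python3 - <<'E'
from h import *
st()
plan(bw(.036,.029,.074),DB)
E
```

```text
t 24.9 p [ 0.5414 -0.002   0.1929] psi 99.09 z [ 0.  0. -1.] F [ 1.1  0.5 -1.6] op 0.0339 q [-0.51  0.37  0.56  1.87 -0.24  0.96  1.88]
 call 1 [-0.024, 0.013, 0.793, 0.0, 0.0, -0.002] rows>=2.4 -> [0.545 0.001 0.074]
```

Request:
carry_out:
  commands:
    - [[-0.024,0.013,0.25,0,0,0],[-0.024,0.013,0.5,0,0,0],[-0.024,0.013,0.7,0,0,0],[-0.024,0.013,0.785,0,0,0],[-0.024,0.013,0.785,0,0,0]]

```text
time: 25.4
eef_pos: [0.5434, 0.0027, 0.0737]
tool_rot: [-0.002, -0.082, 0.997, 0.0]
ft_force: [-0.3, -0.7, -1.9]
opening: 0.0337
```

Request:
carry_out:
  commands:
    - [[0,0,0,0,0,0],[0,0,0,0,0,0],[0,0,0,0,0,0]]
  claw: 0.05

```text
time: 25.7
eef_pos: [0.5456, 0.0014, 0.0763]
tool_rot: [0.001, -0.082, 0.997, 0.0]
ft_force: [0.1, 0.3, -0.0]
opening: 0.0431
```

Request:
carry_out:
  commands:
    - [[0,0,-0.3,0,0,0],[0,0,-0.6,0,0,0],[0,0,-0.85,0,0,0],[0,0,-0.9,0,0,0]]

```text
time: 26.1
eef_pos: [0.5471, 0.0007, 0.215]
tool_rot: [0.004, -0.081, 0.997, 0.0]
ft_force: [0.6, -0.6, -0.5]
opening: 0.0436
```

```bash
python3 - <<'E'
from h import *
st(); im=snap('wrist','w10'); snap('side','s10'); t=snap('top','t10'); b=blanks(t)
E
```

```text
t 26.1 p [0.5471 0.0007 0.215 ] psi 99.32 z [ 0.008  0.002 -1.   ] F [ 0.6 -0.6 -0.5] op 0.0436 q [-0.53  0.35  0.58  1.84 -0.23  1.    1.87]
```

View pics/w10.png

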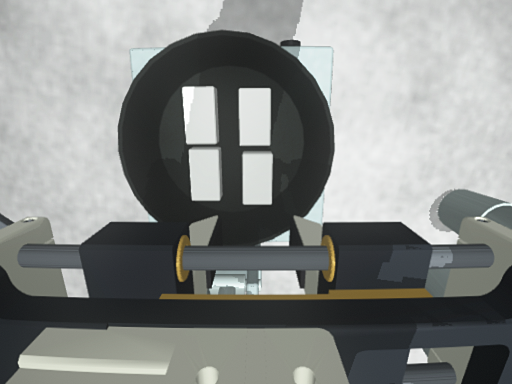

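View pics/s10.png

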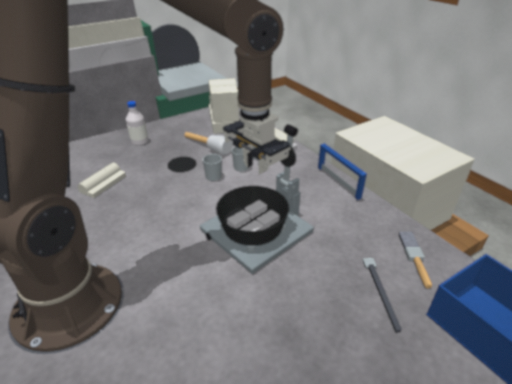

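```bash
cat > fit.py <<'E'
from h import *
from scipy.optimize import least_squares
D=[([0.14296653,0.60806833,0.24012678],R.from_quat([1.15203432e-01,9.93341749e-01,-5.81832064e-04,-4.67e-6]).as_matrix(),[-1.44257777,.43506956,.02500728,1.57387443,-.0115961,1.13395728,-.07510414])]
def a(p,psi,q): D.append((p,down(np.radians(psi)),q))
a([.4757,-.0403,.2407],99.3,[-0.43,0.2,0.48,1.95,-0.1,1.02,1.83])
a([.4812,-.0392,.1352],99.5,[-0.37,.35,.44,2.07,-.21,.77,1.93])
a([.5095,-.0345,.2164],99.52,[-.41,.28,.47,1.91,-.15,.98,1.87])
a([.579,-.0228,.2741],99.53,[-.4,.35,.48,1.67,-.17,1.16,1.86])
a([.6606,-.0107,.3697],99.43,[-.36,.45,.49,1.29,-.21,1.45,1.85])
a([.5774,-.3161,.1183],82.14,[.09,.64,.51,1.65,-.37,.96,2.17])
a([.5814,-.3195,.1689],82.24,[.08,.59,.54,1.6,-.34,1.04,2.15])
a([.4862,-.0632,.1924],99.5,[-.37,.28,.49,1.99,-.16,.91,1.94])
a([.4914,-.0679,.2122],99.35,[-.38,.26,.51,1.96,-.16,.95,1.94])
a([.3913,-.2981,.1182],60.6,[.04,.43,.67,2.07,-.38,.76,2.0])
a([.3916,-.3019,.1724],60.45,[-.02,.35,.75,2.02,-.31,.88,1.95])
a([.4783,-.0093,.1901],99.47,[-.51,.26,.52,2.02,-.17,.9,1.83])
a([.4823,-.0102,.2124],99.36,[-.53,.24,.54,1.99,-.15,.95,1.82])
a([.497,-.443,.1278],17.42,[.15,.73,.83,1.63,-.6,1.06,1.47])
a([.4984,-.4489,.1773],17.25,[.14,.69,.87,1.58,-.57,1.14,1.44])
a([.5508,-.0531,.194],99.46,[-.4,.39,.55,1.84,-.24,.97,1.98])
a([.4224,.3278,.1271],31.33,[-1.29,.5,.74,1.97,-.44,.84,.24])
a([.4242,.3324,.1749],31.3,[-1.34,.44,.79,1.92,-.39,.94,.19])
a([.5414,-.002,.1929],99.09,[-.51,.37,.56,1.87,-.24,.96,1.88])
a([.5471,.0007,.215],99.32,[-.53,.35,.58,1.84,-.23,1.,1.87])
AX='zyzyzyz'
def fk(q,P,s):
    # per joint: sign s, frame offset P[3i:3i+3] before joint ; tool offset + tool rotz
    T=np.eye(3); p=np.zeros(3)
    for i in range(7):
        p=p+T@P[3*i:3*i+3]
        v=np.zeros(3); v['xyz'.index(AX[i])]=s[i]*q[i]
        T=T@R.from_rotvec(v).as_matrix()
    p=p+T@P[21:24]
    T=T@R.from_rotvec(P[24:27]).as_matrix()
    return p,T
if __name__=='__main__':
    import itertools
    best=None
    for ss in itertools.product([1,-1],repeat=4):
        s=[-1,1,ss[0],1,ss[1],1,ss[2]]
        P0=np.zeros(27); P0[2]=.15;P0[5]=.15;P0[8]=.15;P0[11]=.15;P0[14]=.15;P0[17]=.15;P0[23]=.2; P0[26]=0 if ss[3]>0 else np.pi
        def f(P):
            r=[]
            for p,T,q in D:
                a_,b_=fk(q,P,s); r+=list((a_-p)/.003)+list(R.from_matrix(T.T@b_).as_rotvec()/.006)
            return np.r_[r,(P-P0)/ .15*.1]
        try: S=least_squares(f,P0,max_nfev=60)
        except Exception as e: print(e); continue
        print(ss,S.cost)
        if best is None or S.cost<best[0]: best=(S.cost,s,S.x)
    np.savez('kin.npz',s=best[1],P=best[2]); print(best[1],np.round(best[2].reshape(9,3),3).tolist())
    for p,T,q in D:
        a_,b_=fk(q,best[2],best[1]); print(np.round(a_-p,4),np.round(R.from_matrix(T.T@b_).as_rotvec(),3))
E
python3 fit.py
```

```text
(1, 1, 1, 1) 330782.227882814
(1, 1, 1, -1) 330783.1145986484
(1, 1, -1, 1) 60519.92267267046
(1, 1, -1, -1) 60518.047803421716
(1, -1, 1, 1) 394158.0123860639
(1, -1, 1, -1) 389972.83840186073
(1, -1, -1, 1) 67115.77081978582
(1, -1, -1, -1) 67114.37113813474
(-1, 1, 1, 1) 488883.9408271033
(-1, 1, 1, -1) 334869.8661659165
(-1, 1, -1, 1) 42800.833395258545
(-1, 1, -1, -1) 42800.45145311018
(-1, -1, 1, 1) 307365.6176945693
(-1, -1, 1, -1) 307364.2103600651
(-1, -1, -1, 1) 28.23623775532926
(-1, -1, -1, -1) 28.237607092945566
[-1, 1, -1, 1, -1, 1, -1] [[0.002, -0.001, 0.024], [0.008, -0.02, 0.024], [-0.003, -0.02, 0.282], [0.003, -0.005, 0.282], [0.023, -0.005, 0.213], [-0.025, -0.001, 0.213], [0.01, -0.001, -0.03], [-0.001, 0.001, 0.17], [-0.002, 0.001, 1.57]]
[0.0003 0.0004 0.0004] [-0.     0.002 -0.001]
[ 0.001   0.0021 -0.0016] [ 0.005  0.007 -0.003]
[-0.0004 -0.0009 -0.0017] [-0.001  0.008  0.005]
[0.0007 0.0016 0.0014] [ 0.002 -0.003 -0.007]
[ 0.0012 -0.001  -0.0012] [ 0.004 -0.001 -0.001]
[ 0.0005 -0.0022 -0.0001] [-0.002  0.    -0.002]
[ 0.0011  0.0031 -0.0001] [-0.009  0.01  -0.003]
[-0.0027  0.0002  0.0001] [ 0.001 -0.004  0.002]
[ 0.      0.0003 -0.0008] [ 0.004  0.004 -0.002]
[-0.0019  0.0016 -0.0009] [-0.002 -0.008  0.001]
[ 0.0031 -0.0009  0.0002] [ 0.004 -0.001  0.002]
[-0.0018 -0.0004  0.0002] [-0.001 -0.003  0.003]
[-0.0008  0.0003  0.0016] [-0.005 -0.     0.007]
[-0.0025  0.0012 -0.0013] [ 0.     0.002 -0.002]
[ 0.0013 -0.0003  0.0013] [ 0.001  0.007 -0.008]
[-0.0013  0.0001 -0.0015] [-0.005  0.003  0.002]
[ 0.0022 -0.0029  0.0019] [ 0.004 -0.005  0.007]
[ 0.0019 -0.0004 -0.0016] [ 0.001 -0.004 -0.004]
[-0.0025  0.0007 -0.0022] [ 0.001  0.007 -0.007]
[ 0.0018 -0.001   0.0032] [-0.002 -0.006  0.005]
[-0.001  -0.0015  0.0025] [-0.001 -0.015  0.007]
```

```bash
python3 - <<'E'
from h import *
plan([.5,.12,.32],down(np.radians(60)))
E
```

```text
call 1 [0.164, 0.829, -0.731, 0.001, 0.001, 0.437] rows>=4.6 -> [0.5  0.12 0.32]
```

Request:
carry_out:
  commands:
    - [[0.03,0.16,-0.2,0,0,0.09],[0.06,0.33,-0.4,0,0,0.18],[0.1,0.5,-0.6,0,0,0.27],[0.13,0.66,-0.73,0,0,0.36],[0.164,0.829,-0.731,0,0,0.437],[0.164,0.829,-0.731,0,0,0.437]]

```text
time: 26.85
eef_pos: [0.4985, 0.124, 0.3182]
tool_rot: [-0.001, 0.258, 0.966, 0.0]
ft_force: [-0.5, 1.6, 0.6]
opening: 0.0435
```

Request:
carry_out:
  commands:
    - [[0,0,0,0.09,0,0],[0,0,0,0.18,0,0],[0,0,0,0.27,0,0],[0,0,0,0.36,0,0],[0,0,0,0.4,0,0],[0,0,0,0.4,0,0]]

```text
time: 27.45
eef_pos: [0.4998, 0.1211, 0.316]
tool_rot: [-0.082, 0.243, 0.918, -0.301]
ft_force: [0.2, 0.8, -1.5]
opening: 0.0432
```

```bash
cat >> h.py <<'E'
import os
def log():
    p,Rm,o=cur(); L=json.load(open('log.json')) if os.path.exists('log.json') else []
    L.append([p.tolist(),Rm.tolist(),np.array(o['joint_positions']).tolist()]); json.dump(L,open('log.json','w'))
E
python3 -c "
from h import *
st();log()"
```

```text
t 27.45 p [0.4998 0.1211 0.316 ] psi 60.4 z [-0.297 -0.514 -0.805] F [ 0.2  0.8 -1.5] op 0.0432 q [-0.97  0.59  0.72  1.46  0.06  1.68  0.8 ]
```

Request:
carry_out:
  commands:
    - [[0,0,0,-0.09,0,0],[0,0,0,-0.18,0,0],[0,0,0,-0.27,0,0],[0,0,0,-0.36,0,0],[0,0,0,-0.4,0,0],[0,0,0,-0.4,0,0]]

```text
time: 28.05
eef_pos: [0.4993, 0.1162, 0.3205]
tool_rot: [0.001, 0.261, 0.965, 0.003]
ft_force: [0.2, -0.6, -0.5]
opening: 0.0435
```

Request:
carry_out:
  commands:
    - [[0,0,0,0,0.09,0],[0,0,0,0,0.18,0],[0,0,0,0,0.27,0],[0,0,0,0,0.36,0],[0,0,0,0,0.4,0],[0,0,0,0,0.4,0]]

```text
time: 28.65
eef_pos: [0.5007, 0.1186, 0.3167]
tool_rot: [-0.301, 0.247, 0.918, 0.078]
ft_force: [0.4, 0.4, -0.6]
opening: 0.0437
```

```bash
python3 -c "
from h import *
st();log()"
python3 - <<'E'
s=open('fit.py').read()
s=s.replace("AX='zyz","for p_,R_,q_ in json.load(open('log.json')): D.append((p_,np.array(R_),q_))\nAX='zyz",1)
s=s.replace("for ss in itertools.product([1,-1],repeat=4):","for ss in [(-1,-1,-1,1)]:")
open('fit.py','w').write(s)
E
python3 fit.py | cut -c1-400
```

```text
t 28.65 p [0.5007 0.1186 0.3167] psi 59.91 z [-0.513  0.293 -0.807] F [ 0.4  0.4 -0.6] op 0.0437 q [-0.48  0.58  0.65  1.44 -0.55  1.84  1.25]
(-1, -1, -1, 1) 32.22004405412877
[-1, 1, -1, 1, -1, 1, -1] [[-0.001, -0.001, 0.137], [0.004, -0.019, 0.137], [-0.002, -0.019, 0.28], [0.002, -0.007, 0.279], [0.009, -0.007, 0.213], [-0.008, -0.001, 0.213], [0.002, -0.001, 0.08], [-0.002, -0.0, 0.28], [-0.002, 0.001, 1.57]]
[ 0.0001  0.0015 -0.0002] [-0.     0.002 -0.001]
[-0.0002 -0.0001 -0.0019] [ 0.005  0.007 -0.003]
[-0.0028 -0.0007 -0.0013] [-0.001  0.008  0.005]
[0.0014 0.0011 0.0013] [ 0.002 -0.004 -0.007]
[ 0.0016 -0.0018 -0.0015] [ 0.004 -0.001 -0.001]
[ 0.0007 -0.0011 -0.0006] [-0.002  0.    -0.002]
[-0.0012  0.0066  0.0003] [-0.009  0.01  -0.003]
[-0.002   0.0008  0.0004] [ 0.001 -0.004  0.002]
[-0.001  -0.001  -0.0008] [ 0.004  0.004 -0.002]
[-0.0003  0.0019 -0.0009] [-0.002 -0.008  0.001]
[ 0.0027 -0.0022  0.0007] [ 0.004 -0.001  0.002]
[-0.0016 -0.0019  0.0004] [-0.001 -0.003  0.003]
[-0.001   0.0012  0.0016] [-0.005 -0.001  0.007]
[-0.0029  0.0006 -0.0014] [ 0.     0.002 -0.002]
[0.0013 0.0003 0.001 ] [ 0.001  0.007 -0.007]
[ 0.0003 -0.0001 -0.0018] [-0.005  0.002  0.002]
[ 0.003  -0.0035  0.0021] [ 0.004 -0.005  0.007]
[ 0.0019 -0.002  -0.0013] [ 0.001 -0.005 -0.003]
[-0.0033  0.001  -0.0021] [ 0.001  0.007 -0.007]
[ 0.0027 -0.0002  0.0033] [-0.002 -0.006  0.005]
[ 0.0021 -0.0006  0.0026] [-0.001 -0.016  0.007]
[-0.0005  0.0011 -0.0003] [-0.     0.002 -0.001]
[-0.0009 -0.0011  0.0005] [-0.     0.002 -0.001]
```

```bash
cat > ik.py <<'E'
from h import *
from fit import fk
from scipy.optimize import least_squares
K=np.load('kin.npz'); P=K['P']; S=K['s']
lo=np.array([-2.62,-.44,-1.27,.08,-1.32,.12,-2.74]); hi=np.array([2.62,2.09,1.32,2.57,4.46,2,2.74])
def ik(p,Rt,q0,w=.01):
    def f(q):
        a,b=fk(q,P,S); return np.r_[(a-p)/.001,R.from_matrix(Rt.T@b).as_rotvec()/.002,w*(q-q0)]
    s=least_squares(f,np.clip(q0,lo+.03,hi-.03),bounds=(lo+.02,hi-.02),max_nfev=60)
    a,b=fk(s.x,P,S); return s.x,np.linalg.norm(a-p),np.linalg.norm(R.from_matrix(Rt.T@b).as_rotvec())
def tool(al,be,roll=0):
    """tool z pointing azimuth al, be below horizontal; roll about tool z from tool-x-up"""
    z=np.array([np.cos(be)*np.cos(al),np.cos(be)*np.sin(al),-np.sin(be)])
    y=np.cross(z,[np.cos(al)*np.sin(be),np.sin(al)*np.sin(be),np.cos(be)])
    x=np.cross(y,z); M=np.array([x,y,z]).T
    return M@R.from_rotvec([0,0,roll]).as_matrix()
def elbow(q):
    T=np.eye(3); p=np.zeros(3); out=[]
    for i in range(7):
        p=p+T@P[3*i:3*i+3]; out.append(p.copy())
        v=np.zeros(3); v['zyzyzyz'.find('y')*0+{'x':0,'y':1,'z':2}['zyzyzyz'[i]]]=S[i]*q[i]
        T=T@R.from_rotvec(v).as_matrix()
    return np.array(out)
E
python3 - <<'E'
from ik import *
p,Rm,o=cur(); q0=np.array(o['joint_positions'])
C=np.array([.5554,.3019,.055]); d=np.radians
for be in [20,30,40]:
  for al in [30,50,70,90]:
    M=tool(d(al),d(be)); tcp=C+M[:,2]*.005
    q,e,r=ik(tcp,M,q0)
    print(be,al,'grasp err',round(e,4),round(r,3),np.round(q,2))
    if e<.003 and r<.01:
      for al2 in [30,60,90]:
        for be2 in [10,25]:
          for ro in [-150,150]:
            M2=tool(d(al2),d(be2),d(ro)); 
            up=M2@np.linalg.inv(M)@[0,0,1]
            g=np.array([*B,.19]); 
            q2,e2,r2=ik(g+M2[:,2]*.005,M2,q)
            if e2<.003 and r2<.01: print('     pour',al2,be2,ro,'tilt',round(np.degrees(np.arccos(up[2]))),'mouthdir',np.round(up,2),np.round(q2,2),'maxdq',round(np.abs(q2-q).max(),2))
E
```

```text
20 30 grasp err 0.1841 0.494 [ 0.66  0.76 -0.99  2.03 -1.3   0.14  0.46]
20 50 grasp err 0.107 0.288 [ 0.84  1.36 -1.15  2.03 -1.3   0.14  1.2 ]
20 70 grasp err 0.0297 0.079 [ 0.74  1.36 -1.14  2.05 -1.3   0.14  1.29]
20 90 grasp err 0.0 0.0 [ 0.37  1.06 -0.61  1.91 -1.22  0.75  1.15]
     pour 60 10 150 tilt 138 mouthdir [ 0.17 -0.65 -0.74] [ 0.97  0.83 -0.42  2.13 -1.3   1.15 -1.35] maxdq 2.51
     pour 60 25 150 tilt 126 mouthdir [ 0.08 -0.8  -0.59] [ 0.83  0.62 -0.31  2.14 -1.25  1.04 -1.54] maxdq 2.69
     pour 90 10 150 tilt 138 mouthdir [ 0.47 -0.48 -0.74] [ 0.36  0.92  0.29  1.76 -1.11  1.83 -1.36] maxdq 2.52
     pour 90 25 150 tilt 126 mouthdir [ 0.47 -0.65 -0.59] [ 0.37  0.75  0.21  1.79 -0.99  1.58 -1.5 ] maxdq 2.66
30 30 grasp err 0.1451 0.388 [-0.85  0.35  0.36  2.11 -1.3   0.14 -0.33]
30 50 grasp err 0.0985 0.264 [ 0.6   0.93 -0.99  2.03 -1.3   0.14  0.74]
30 70 grasp err 0.0295 0.078 [ 0.61  1.11 -1.03  2.05 -1.3   0.14  1.06]
30 90 grasp err 0.0 0.0 [ 0.18  0.9  -0.39  1.94 -1.3   0.78  1.1 ]
     pour 60 10 150 tilt 131 mouthdir [ 0.06 -0.76 -0.65] [ 0.96  0.82 -0.4
[... 413 characters left out ...]
.42  0.39  2.11 -1.3   0.14 -0.37]
40 50 grasp err 0.0755 0.201 [ 0.27  0.67 -0.71  2.05 -1.3   0.14  0.41]
40 70 grasp err 0.0206 0.054 [ 0.43  0.89 -0.88  2.06 -1.3   0.14  0.85]
40 90 grasp err 0.0 0.0 [-0.04  0.77 -0.18  1.96 -1.3   0.77  0.98]
     pour 60 10 150 tilt 123 mouthdir [-0.04 -0.84 -0.54] [ 0.96  0.82 -0.41  2.13 -1.3   1.15 -1.35] maxdq 2.33
     pour 60 25 150 tilt 109 mouthdir [-0.1  -0.94 -0.33] [ 0.7   0.6  -0.14  2.15 -1.3   1.12 -1.49] maxdq 2.47
     pour 90 10 150 tilt 123 mouthdir [ 0.38 -0.75 -0.54] [ 0.42  0.9   0.19  1.75 -1.07  1.77 -1.4 ] maxdq 2.38
     pour 90 25 150 tilt 109 mouthdir [ 0.38 -0.86 -0.33] [ 0.14  0.82  0.57  1.81 -1.1   1.77 -1.37] maxdq 2.35
```

```bash
cat > search.py <<'E'
from ik import *
p,Rm,o=cur(); q0=np.array(o['joint_positions'])
C=np.array([.5554,.3019,.055]); d=np.radians
rng=np.random.default_rng(0)
seeds=[q0]+[np.r_[-1,.6,0,1.7,q5,1.2,q7] for q5 in (1.57,.8,2.5) for q7 in (-1.5,0,1.5)]
def marg(q): return np.min(np.minimum(q-lo,hi-q)[[1,2,3,4,5,6]])
for be in [15,25,35]:
  for al in [-40,-60,-75,-90,-105,-120,-140]:
    M=tool(d(al),d(be)); tcp=C+M[:,2]*.005
    best=None
    for s in seeds:
        q,e,r=ik(tcp,M,s,.05)
        if e<.002 and r<.005:
            m=marg(q)
            if best is None or m>best[0]: best=(m,q)
    if best is None: print(be,al,'none'); continue
    q=best[1]; print(be,al,'grasp',np.round(q,2),'marg',round(best[0],2),'wrist',np.round(elbow(q)[[3,5]],2).tolist())
    for al2 in [-40,-60,-90,-110]:
        for be2 in [15]:
          for ro in [-150,150]:
            M2=tool(d(al2),d(be2),d(ro)); up=M2@M.T@[0,0,1]
            g=np.array([*B,.19]); q2,e2,r2=ik(g+M2[:,2]*.005,M2,q,.05)
            if e2<.003 and r2<.01: print('     pour',al2,be2,ro,'tilt',round(np.degrees(np.arccos(up[2]))),np.round(q2,2),'marg',round(marg(q2),2))
E
python3 search.py
```

```text
15 -40 grasp [-1.33  1.07  0.29  1.84  1.11  1.17  1.92] marg 0.73 wrist [[0.16, 0.47, 0.55], [0.29, 0.52, 0.15]]
     pour -40 15 150 tilt 138 [-0.74  0.7  -0.05  2.55  1.69  1.36 -1.15] marg 0.02
     pour -60 15 150 tilt 138 [-1.25  0.84  0.69  2.32  1.19  0.87 -0.76] marg 0.25
     pour -90 15 150 tilt 138 [-1.01  0.9   0.59  1.9   0.68  1.28 -0.41] marg 0.67
     pour -110 15 150 tilt 138 [-0.88  1.    0.64  1.65  0.44  1.53 -0.29] marg 0.47
15 -60 grasp [-1.24  1.14  0.29  1.53  0.8   1.41  2.12] marg 0.59 wrist [[0.21, 0.47, 0.51], [0.39, 0.6, 0.15]]
     pour -40 15 150 tilt 138 [-0.73  0.7  -0.07  2.55  1.68  1.36 -1.15] marg 0.02
     pour -60 15 150 tilt 138 [-1.24  0.83  0.67  2.32  1.19  0.89 -0.77] marg 0.25
     pour -90 15 150 tilt 138 [-1.06  0.92  0.67  1.91  0.63  1.24 -0.36] marg 0.65
     pour -110 15 150 tilt 138 [-0.86  0.98  0.6   1.65  0.46  1.54 -0.32] marg 0.46
15 -75 grasp [-1.19  1.23  0.38  1.3   0.57  1.6   2.24] marg 0.4 wrist [[0.24, 0.47, 0.47], [0.47, 0.63, 0.15]]
     pour -40 15 150 tilt 138 [-0.68  0.7  -0.13  2.54  1.68  1.41 -1.14] marg 0.03
  
[... 5111 characters left out ...]
 150 tilt 122 [-1.04  0.91  0.64  1.91  0.65  1.25 -0.38] marg 0.66
     pour -110 15 150 tilt 122 [-0.89  1.    0.65  1.65  0.44  1.53 -0.29] marg 0.47
35 -120 grasp [-0.87  1.23  0.39  0.92  0.03  1.91  2.06] marg 0.09 wrist [[0.38, 0.38, 0.46], [0.7, 0.55, 0.26]]
     pour -40 15 -150 tilt 122 [-0.7   0.7  -0.11  2.54  1.68  1.39 -2.19] marg 0.03
     pour -40 15 150 tilt 122 [-0.63  0.7  -0.2   2.54  1.67  1.45 -1.13] marg 0.03
     pour -60 15 150 tilt 122 [-1.07  0.75  0.42  2.3   1.24  1.08 -0.83] marg 0.27
     pour -90 15 150 tilt 122 [-1.07  0.93  0.69  1.91  0.62  1.23 -0.35] marg 0.63
     pour -110 15 150 tilt 122 [-0.93  1.03  0.73  1.65  0.39  1.5  -0.23] marg 0.5
35 -140 none
```

```bash
cat > path.py <<'E'
from ik import *
def simpath(q0,wps,n=15):
    """wps: list of (p,R); straight/slerp"""
    q=q0.copy(); p,T=fk(q,P,S)
    for pw,Rw in wps:
        rv=R.from_matrix(T.T@Rw).as_rotvec(); mx=0;em=0
        for k in range(1,n+1):
            qn,e,r=ik(p+(pw-p)*k/n,T@R.from_rotvec(rv*k/n).as_matrix(),q,.3)
            mx=max(mx,np.abs(qn-q).max()); em=max(em,e,r); q=qn
        print('  ->',np.round(pw,3),'rot',round(np.degrees(np.linalg.norm(rv))),'q',np.round(q,2),'maxstep',round(mx,2),'err',round(em,4))
        p,T=pw,Rw
    return q
E
python3 - <<'E'
from path import *
p,Rm,o=cur(); q0=np.array(o['joint_positions']); d=np.radians
C=np.array([.5554,.3019,.055]); M=tool(d(-45),d(25)); print(M)
pre=C-M[:,2]*.115; gr=C+M[:,2]*.005
up=pre+[0,0,.15]
print('A direct'); simpath(q0,[(up,M),(pre,M),(gr,M)])
E
```

```text
[[ 2.98836239e-01 -7.07106781e-01  6.40856382e-01]
 [-2.98836239e-01 -7.07106781e-01 -6.40856382e-01]
 [ 9.06307787e-01 -2.77555756e-17 -4.22618262e-01]]
A direct
  -> [0.482 0.376 0.254] rot 165 q [-1.48  0.71  0.37  1.69  0.8   1.39  2.37] maxstep 0.29 err 0.0109
  -> [0.482 0.376 0.104] rot 0 q [-1.46  0.92  0.33  1.73  0.79  1.23  2.19] maxstep 0.02 err 0.0
  -> [0.559 0.299 0.053] rot 0 q [-1.34  0.99  0.38  1.81  0.91  1.03  2.11] maxstep 0.01 err 0.0
```

```bash
python3 - <<'E'
from path import *
p,Rm,o=cur(); q0=np.array(o['joint_positions']); d=np.radians
C=np.array([.5554,.3019,.055]); M=tool(d(-45),d(25))
pre=C-M[:,2]*.115; gr=C+M[:,2]*.005; up=pre+[0,0,.15]
rv=R.from_matrix(Rm.T@M).as_rotvec(); print(rv)
for k in np.linspace(0,1,6): print(np.round((Rm@R.from_rotvec(rv*k).as_matrix())[:,2],2))
for psi in [100,135,160]:
  print(psi); simpath(q0,[(np.array([.45,.25,.33]),down(d(psi))),(up,M)],20)
E
```

```text
[ 2.23074289  0.08710713 -1.83260397]
[-0.51  0.29 -0.81]
[-0.63 -0.13 -0.76]
[-0.51 -0.54 -0.67]
[-0.17 -0.81 -0.56]
[ 0.25 -0.85 -0.47]
[ 0.64 -0.64 -0.42]
100
  -> [0.45 0.25 0.33] rot 54 q [-1.02  0.19  0.5   1.73 -0.09  1.25  1.25] maxstep 0.03 err 0.0
  -> [0.482 0.376 0.254] rot 134 q [-1.36  0.69  0.18  1.68  0.88  1.48  2.31] maxstep 0.06 err 0.0
135
  -> [0.45 0.25 0.33] rot 82 q [-0.9   0.18  0.36  1.72 -0.07  1.25  1.83] maxstep 0.04 err 0.0
  -> [0.482 0.376 0.254] rot 107 q [-1.37  0.69  0.19  1.68  0.88  1.47  2.31] maxstep 0.05 err 0.0
160
  -> [0.45 0.25 0.33] rot 105 q [-0.82  0.18  0.26  1.71 -0.05  1.25  2.24] maxstep 0.05 err 0.0
  -> [0.482 0.376 0.254] rot 89 q [-1.36  0.69  0.17  1.68  0.88  1.48  2.31] maxstep 0.06 err 0.0
```

```bash
cat >> h.py <<'E'
def rows(p,Rt,n,k,start=None):
    """n calls with k interpolated rows each, printed ready"""
    p0,R0,_=cur()
    if start is not None: p0,R0=start
    p=np.array(p,float); rv=R.from_matrix(R0.T@Rt).as_rotvec(); prev=(p0,R0)
    for i in range(n):
        out=[]
        for j in range(1,k+1):
            f=(i+j/k)/n; q=p0+(p-p0)*f; Rq=R0@R.from_rotvec(rv*f).as_matrix()
            out.append(np.round(np.r_[prev[1].T@(q-prev[0])/.15,R.from_matrix(prev[1].T@Rq).as_rotvec()/(np.pi/2)],2).tolist())
        prev=(q,Rq); print(i+1,json.dumps(out))
    return prev
E
python3 - <<'E'
from ik import *
d=np.radians
s=rows([.45,.25,.33],down(d(135)),2,6)
C=np.array([.5554,.3019,.055]); M=tool(d(-45),d(25)); up=C-M[:,2]*.115+[0,0,.15]
s=rows(up,M,2,7,s)
E
```

```text
1 [[0.05, 0.05, 0.03, 0.02, -0.03, -0.07], [0.11, 0.1, 0.06, 0.04, -0.06, -0.13], [0.16, 0.15, 0.09, 0.07, -0.09, -0.2], [0.21, 0.2, 0.12, 0.09, -0.11, -0.27], [0.27, 0.25, 0.15, 0.11, -0.14, -0.34], [0.32, 0.29, 0.18, 0.13, -0.17, -0.4]]
2 [[0.02, 0.08, 0.01, 0.02, -0.03, -0.07], [0.03, 0.15, 0.01, 0.04, -0.06, -0.13], [0.05, 0.23, 0.02, 0.07, -0.09, -0.2], [0.07, 0.31, 0.03, 0.09, -0.11, -0.27], [0.09, 0.38, 0.03, 0.11, -0.14, -0.34], [0.1, 0.46, 0.04, 0.13, -0.17, -0.4]]
1 [[-0.05, 0.03, 0.04, 0.04, 0.04, -0.06], [-0.11, 0.06, 0.07, 0.08, 0.08, -0.13], [-0.16, 0.09, 0.11, 0.12, 0.12, -0.19], [-0.21, 0.13, 0.15, 0.16, 0.16, -0.25], [-0.26, 0.16, 0.18, 0.2, 0.2, -0.31], [-0.32, 0.19, 0.22, 0.24, 0.24, -0.38], [-0.37, 0.22, 0.25, 0.28, 0.28, -0.44]]
2 [[-0.07, -0.01, 0.0, 0.04, 0.04, -0.06], [-0.14, -0.01, 0.0, 0.08, 0.08, -0.13], [-0.21, -0.02, 0.0, 0.12, 0.12, -0.19], [-0.29, -0.02, 0.0, 0.16, 0.16, -0.25], [-0.36, -0.03, 0.0, 0.2, 0.2, -0.31], [-0.43, -0.04, 0.0, 0.24, 0.24, -0.38], [-0.5, -0.04, 0.0, 0.28, 0.28, -0.44]]
```

Request:
carry_out:
  commands:
    - [[0.05,0.05,0.03,0.02,-0.03,-0.07],[0.11,0.1,0.06,0.04,-0.06,-0.13],[0.16,0.15,0.09,0.07,-0.09,-0.2],[0.21,0.2,0.12,0.09,-0.11,-0.27],[0.27,0.25,0.15,0.11,-0.14,-0.34],[0.32,0.29,0.18,0.13,-0.17,-0.4]]
  claw: -0.8

```text
time: 29.25
eef_pos: [0.4742, 0.1864, 0.3263]
tool_rot: [-0.157, -0.075, 0.984, 0.042]
ft_force: [-0.2, 0.1, -0.8]
opening: 0.0818
```

Request:
carry_out:
  commands:
    - [[0.02,0.08,0.01,0.02,-0.03,-0.07],[0.03,0.15,0.01,0.04,-0.06,-0.13],[0.05,0.23,0.02,0.07,-0.09,-0.2],[0.07,0.31,0.03,0.09,-0.11,-0.27],[0.09,0.38,0.03,0.11,-0.14,-0.34],[0.1,0.46,0.04,0.13,-0.17,-0.4]]

```text
time: 29.85
eef_pos: [0.4493, 0.2523, 0.3331]
tool_rot: [0.002, -0.383, 0.924, -0.0]
ft_force: [-0.5, -0.5, -1.2]
opening: 0.0827
```

Request:
carry_out:
  commands:
    - [[-0.05,0.03,0.04,0.04,0.04,-0.06],[-0.11,0.06,0.07,0.08,0.08,-0.13],[-0.16,0.09,0.11,0.12,0.12,-0.19],[-0.21,0.13,0.15,0.16,0.16,-0.25],[-0.26,0.16,0.18,0.2,0.2,-0.31],[-0.32,0.19,0.22,0.24,0.24,-0.38],[-0.37,0.22,0.25,0.28,0.28,-0.44]]

```text
time: 30.55
eef_pos: [0.4658, 0.3154, 0.2951]
tool_rot: [-0.115, -0.65, 0.698, -0.278]
ft_force: [-0.9, -0.1, -0.1]
opening: 0.0825
```

Request:
carry_out:
  commands:
    - [[-0.07,-0.01,0.0,0.04,0.04,-0.06],[-0.14,-0.01,0.0,0.08,0.08,-0.13],[-0.21,-0.02,0.0,0.12,0.12,-0.19],[-0.29,-0.02,0.0,0.16,0.16,-0.25],[-0.36,-0.03,0.0,0.2,0.2,-0.31],[-0.43,-0.04,0.0,0.24,0.24,-0.38],[-0.5,-0.04,0.0,0.28,0.28,-0.44],[-0.5,-0.04,0.0,0.28,0.28,-0.44]]

```text
time: 31.35
eef_pos: [0.4789, 0.3794, 0.2548]
tool_rot: [0.206, 0.781, -0.322, 0.494]
ft_force: [-0.5, 0.1, 0.2]
opening: 0.0827
```

```bash
python3 - <<'E'
from ik import *
d=np.radians
st();log(); snap('wrist','w11'); snap('side','s11'); t=snap('top','t11')
cv2.imwrite('pics/t11b.png',cv2.resize(t[100:260,60:330],(800,474),interpolation=cv2.INTER_CUBIC)[:,:,::-1])
C=np.array([.5554,.3019,.055]); M=tool(d(-45),d(25)); 
rows(C-M[:,2]*.09,M,1,5)
print(proj('wrist',[.5554,.3019,.075]),proj('top',[.5554,.3019,.075]))
E
```

```text
t 31.35 p [0.4789 0.3794 0.2548] psi -134.94 z [ 0.639 -0.64  -0.426] F [-0.5  0.1  0.2] op 0.0827 q [-1.37  0.68  0.18  1.68  0.87  1.49  2.31]
1 [[-0.19, 0.0, 0.12, 0.0, 0.0, -0.0], [-0.37, 0.0, 0.24, 0.0, 0.0, -0.0], [-0.56, 0.01, 0.37, 0.0, 0.0, -0.0], [-0.74, 0.01, 0.49, 0.0, 0.0, -0.0], [-0.93, 0.01, 0.61, 0.0, 0.0, -0.01]]
[[255.03188593 263.67098286]] [[156.08768673 194.8413625 ]]
```

View pics/w11.png

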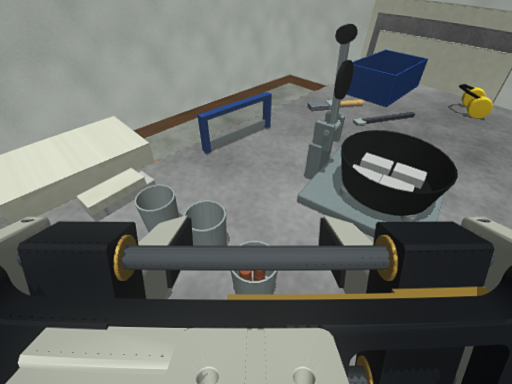

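View pics/s11.png

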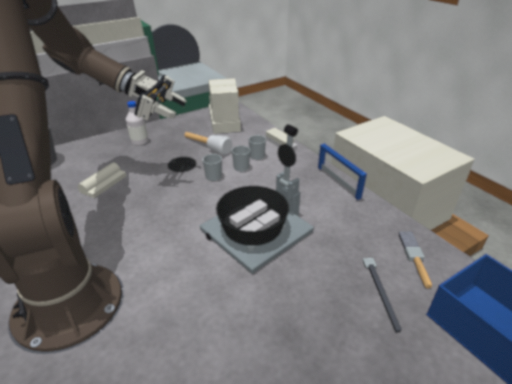

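View pics/t11b.png

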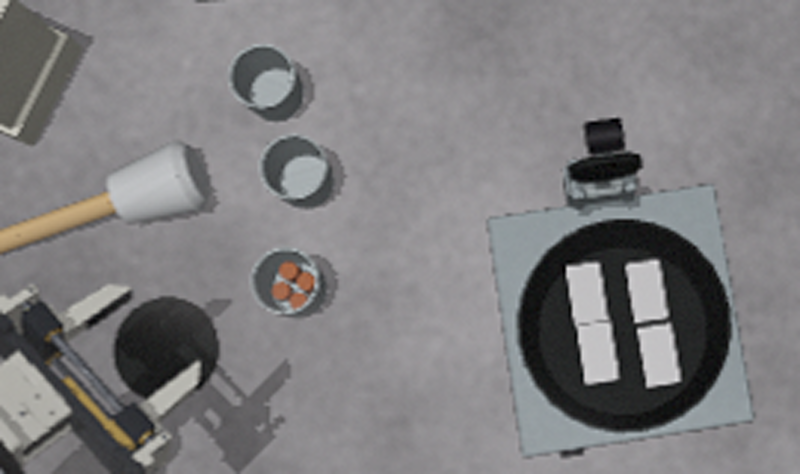

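Request:
carry_out:
  commands:
    - [[-0.19,0.0,0.12,0,0,0],[-0.37,0.0,0.24,0,0,0],[-0.56,0.01,0.37,0,0,0],[-0.74,0.01,0.49,0,0,0],[-0.93,0.01,0.6,0,0,0],[-0.93,0.01,0.6,0,0,0],[-0.93,0.01,0.6,0,0,0]]

```text
time: 32.2
eef_pos: [0.497, 0.3598, 0.094]
tool_rot: [0.207, 0.778, -0.328, 0.494]
ft_force: [1.3, -0.2, 1.1]
opening: 0.0826
```

```bash
python3 - <<'E'
from ik import *
d=np.radians
st();snap('wrist','w12'); snap('side','s12')
C=np.array([.5545,.301,.055]); M=tool(d(-45),d(25)); 
rows(C+M[:,2]*.005,M,1,6)
s=cv2.imread('pics/s12.png'); cv2.imwrite('pics/s12b.png',cv2.resize(s[80:230,100:300],(800,600),interpolation=cv2.INTER_CUBIC))
print(unproj('top',[156.5,195.2],.075))
E
```

```text
t 32.2 p [0.497  0.3598 0.094 ] psi -135.62 z [ 0.634 -0.646 -0.426] F [ 1.3 -0.2  1.1] op 0.0826 q [-1.33  0.91  0.17  1.74  0.89  1.29  2.1 ]
1 [[-0.0, 0.0, 0.11, 0.0, 0.0, -0.0], [-0.0, 0.0, 0.22, 0.0, 0.0, -0.0], [-0.0, 0.0, 0.32, 0.0, 0.0, -0.0], [-0.0, 0.0, 0.43, 0.0, 0.0, -0.0], [-0.0, 0.0, 0.54, 0.0, 0.0, -0.0], [-0.0, 0.01, 0.65, 0.0, 0.0, -0.01]]
[[0.5543479  0.30064344 0.075     ]]
```

View pics/w12.png

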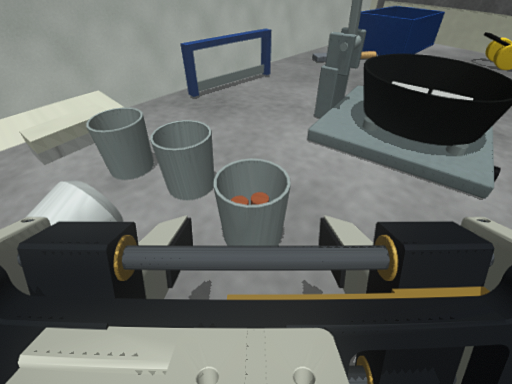

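View pics/s12b.png

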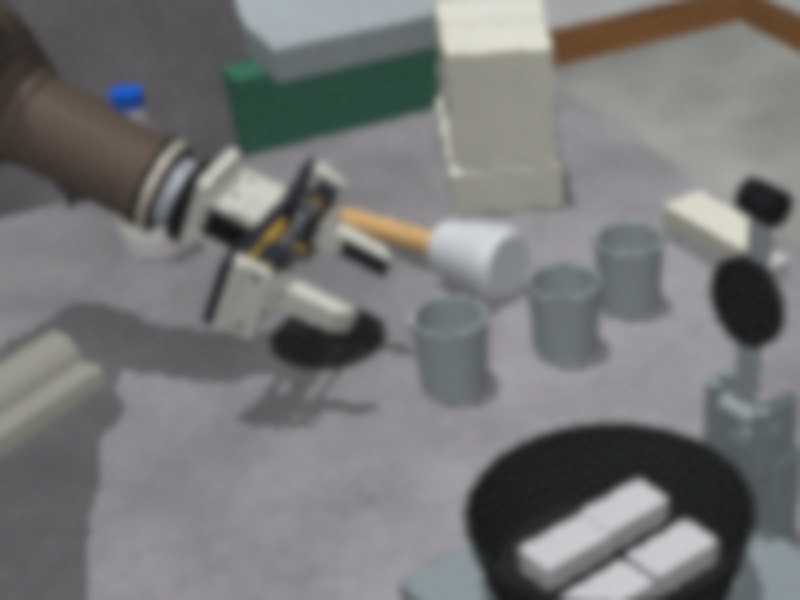

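Request:
carry_out:
  commands:
    - [[0,0,0.1,0,0,0],[0,0,0.2,0,0,0],[0,0,0.3,0,0,0],[0,0,0.4,0,0,0],[0,0,0.5,0,0,0],[0,0,0.58,0,0,0],[0,0,0.64,0,0,0],[0,0,0.64,0,0,0]]

```text
time: 33.1
eef_pos: [0.5577, 0.2963, 0.0513]
tool_rot: [0.208, 0.778, -0.327, 0.494]
ft_force: [-0.1, 0.6, 1.5]
opening: 0.0827
```

```bash
python3 - <<'E'
from ik import *
st();snap('wrist','w13')
E
```

```text
t 33.1 p [0.5577 0.2963 0.0513] psi -135.59 z [ 0.633 -0.647 -0.425] F [-0.1  0.6  1.5] op 0.0827 q [-1.24  0.96  0.21  1.81  1.    1.14  2.03]
```

View pics/w13.png

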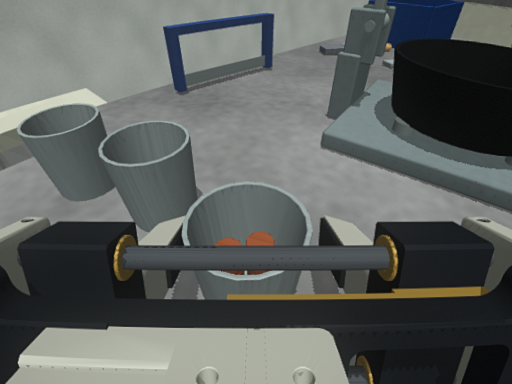

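Request:
carry_out:
  commands:
    - [[0,0,0,0,0,0],[0,0,0,0,0,0],[0,0,0,0,0,0],[0,0,0,0,0,0],[0,0,0,0,0,0]]
  claw: 1
  squeeze: 40

```text
time: 33.65
eef_pos: [0.5572, 0.2989, 0.052]
tool_rot: [0.206, 0.779, -0.326, 0.494]
ft_force: [1.8, 3.8, 3.8]
opening: 0.0661
```

```bash
python3 - <<'E'
from path import *
st();p,Rm,o=cur(); q0=np.array(o['joint_positions']); d=np.radians
print('lift rows (world up .13):',np.round(Rm.T@[0,0,.13]/.15,2))
up0=Rm.T@np.array([0,0,1.]); print('cup up in tool',up0)
np.save('cupup.npy',up0)
# pour poses
M0=tool(d(-90),d(25)); 
g=np.array([*B,.22])+np.array([0,0,0])
w=[(p+[0,0,.16],Rm),(np.array([.53,.13,.25]),M0),(g+M0[:,2]*.005,M0)]
q=simpath(q0,w)
for ro in [60,90,120,150,170]:
    M2=tool(d(-90),d(20),d(ro)); u=M2@up0; print(ro,'tilt',np.degrees(np.arccos(u[2])),np.round(u,2)); q=simpath(q,[(g+M2[:,2]*.005,M2)])
E
```

```text
t 33.65 p [0.5572 0.2989 0.052 ] psi -135.43 z [ 0.635 -0.644 -0.426] F [1.8 3.8 3.8] op 0.0661 q [-1.24  0.96  0.21  1.8   1.    1.14  2.04]
lift rows (world up .13): [ 0.78 -0.   -0.37]
cup up in tool [ 0.90469825 -0.00161263 -0.42604985]
  -> [0.557 0.299 0.212] rot 0 q [-1.24  0.71  0.23  1.79  0.97  1.29  2.27] maxstep 0.02 err 0.0
  -> [0.53 0.13 0.25] rot 45 q [-1.    0.77  0.37  1.57  0.58  1.63  2.3 ] maxstep 0.03 err 0.0
  -> [ 0.514 -0.038  0.218] rot 0 q [-0.87  0.69  0.41  1.89  0.72  1.34  2.23] maxstep 0.02 err 0.0
60 tilt 55.10326588706587 [-0.78  0.25  0.57]
  -> [ 0.514 -0.038  0.218] rot 60 q [-1.05  0.8   0.67  1.91  0.64  1.25  1.27] maxstep 0.07 err 0.0
90 tilt 81.53339058956377 [-0.9   0.4   0.15]
  -> [ 0.514 -0.038  0.218] rot 30 q [-1.13  0.86  0.81  1.92  0.56  1.19  0.83] maxstep 0.03 err 0.0
120 tilt 106.14320954968166 [-0.78  0.55 -0.28]
  -> [ 0.514 -0.038  0.218] rot 30 q [-1.2   0.93  0.95  1.92  0.46  1.12  0.42] maxstep 0.03 err 0.0
150 tilt 126.14040569364116 [-0.45  0.67 -0.59]
  -> [ 0.514 -0.038  0.218] rot 30 q [-1.26  1.03  1.09  1.93  0.33  1.06  0.04] maxstep 0.03 err 0.0
170 tilt 133.72850315160883 [-0.16  0.7  -0.69]
  -> [ 0.514 -0.038  0.218] rot 20 q [-1.3   1.1   1.19  1.93  0.23  1.02 -0.2 ] maxstep 0.02 err 0.0
```

```bash
cat > pour.py <<'E'
from path import *
d=np.radians; up0=np.load('cupup.npy')
G=np.array([B[0]+.02,B[1]-.012,.21])
def pp(ro,be=20,al=-70,g=G):
    M=tool(d(al),d(be),d(ro)); return g+M[:,2]*.005,M
E
python3 - <<'E'
from pour import *
p,Rm,o=cur(); q0=np.array(o['joint_positions'])
M1=tool(d(-70),d(25),0); w1=np.array([.5,.15,.25])
q=simpath(q0,[(p+[0,0,.15],Rm),(w1,M1),pp(35)])
for ro in [60,90,120,150]: q=simpath(q,[pp(ro)]); u=pp(ro)[1]@up0; print(np.degrees(np.arccos(u[2])),u)
s=rows(p+[0,0,.15],Rm,2,4)
s=rows(w1,M1,2,4,s)
E
```

```text
-> [0.557 0.299 0.202] rot 0 q [-1.24  0.72  0.23  1.79  0.97  1.28  2.25] maxstep 0.02 err 0.0
  -> [0.5  0.15 0.25] rot 25 q [-1.15  0.63  0.3   1.84  0.76  1.44  2.23] maxstep 0.02 err 0.0
  -> [ 0.535 -0.05   0.208] rot 35 q [-1.03  0.69  0.52  2.14  1.03  1.07  1.48] maxstep 0.05 err 0.0
  -> [ 0.535 -0.05   0.208] rot 25 q [-1.08  0.71  0.59  2.15  1.    1.03  1.06] maxstep 0.03 err 0.0
55.10326588706587 [-0.81933527 -0.03731373  0.57209912]
  -> [ 0.535 -0.05   0.208] rot 30 q [-1.14  0.74  0.69  2.15  0.97  0.97  0.58] maxstep 0.03 err 0.0
81.53339058956377 [-0.98687941  0.06626817  0.14723301]
  -> [ 0.535 -0.05   0.208] rot 30 q [-1.21  0.79  0.8   2.16  0.91  0.89  0.11] maxstep 0.03 err 0.0
106.14320954968166 [-0.92668024  0.25289913 -0.27803914]
  -> [ 0.535 -0.05   0.208] rot 30 q [-1.28  0.85  0.92  2.17  0.83  0.81 -0.34] maxstep 0.03 err 0.0
126.14040569364116 [-0.65486807  0.47257154 -0.58976602]
1 [[0.11, -0.0, -0.05, 0.0, 0.0, 0.0], [0.23, -0.0, -0.11, 0.0, 0.0, 0.0], [0.34, -0.0, -0.16, 0.0, 0.0, 0.0], [0.45, -0.0, -0.21, 0.0, 0.0, 0.0]]
2 [[0.11, -0.0, -0.05, 0.0, 0.0, 0.0], [0.23, -0.0, -0.11, 0.0, 0.0, 0.0], [0.34, -0.0, -0.16, 0.0, 0.0, 0.0], [0.45, -0.0, -0.21, 0.0, 0.0, 0.0]]
1 [[0.06, 0.12, 0.03, -0.03, 0.0, 0.01], [0.12, 0.24, 0.07, -0.06, 0.0, 0.03], [0.18, 0.36, 0.1, -0.09, 0.0, 0.04], [0.24, 0.48, 0.13, -0.12, 0.0, 0.06]]
2 [[0.07, 0.11, 0.05, -0.03, 0.0, 0.01], [0.14, 0.21, 0.11, -0.06, 0.0, 0.03], [0.21, 0.32, 0.16, -0.09, 0.0, 0.04], [0.28, 0.43, 0.22, -0.12, 0.0, 0.06]]
```

Request:
carry_out:
  commands:
    - [[0.05,0,-0.025,0,0,0],[0.15,0,-0.07,0,0,0],[0.3,0,-0.14,0,0,0],[0.45,0,-0.21,0,0,0],[0.6,0,-0.28,0,0,0],[0.75,0,-0.35,0,0,0],[0.88,0,-0.41,0,0,0],[0.9,0,-0.42,0,0,0]]

```text
time: 34.45
eef_pos: [0.5577, 0.2971, 0.2037]
tool_rot: [0.206, 0.778, -0.328, 0.494]
ft_force: [-0.5, 0.5, -2.7]
opening: 0.0656
```

```bash
python3 - <<'E'
from h import *
st();snap('wrist','w14')
E
```

```text
t 34.45 p [0.5577 0.2971 0.2037] psi -135.58 z [ 0.634 -0.645 -0.427] F [-0.5  0.5 -2.7] op 0.0656 q [-1.25  0.72  0.23  1.8   0.97  1.28  2.25]
```

View pics/w14.png

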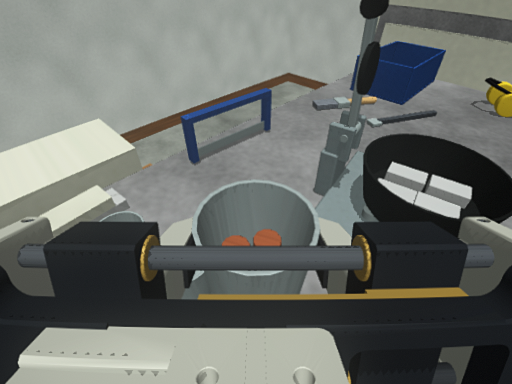

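Request:
carry_out:
  commands:
    - [[0.06,0.12,0.03,-0.03,0,0.01],[0.12,0.24,0.07,-0.06,0,0.03],[0.18,0.36,0.1,-0.09,0,0.04],[0.24,0.48,0.13,-0.12,0,0.06],[0.24,0.48,0.13,-0.12,0,0.06]]

```text
time: 35.0
eef_pos: [0.5291, 0.2204, 0.2259]
tool_rot: [0.257, 0.738, -0.41, 0.47]
ft_force: [0.3, -0.8, -2.6]
opening: 0.0659
```

Request:
carry_out:
  commands:
    - [[0.07,0.11,0.05,-0.03,0,0.01],[0.14,0.21,0.11,-0.06,0,0.03],[0.21,0.32,0.16,-0.09,0,0.04],[0.28,0.43,0.22,-0.12,0,0.06],[0.28,0.43,0.22,-0.12,0,0.06]]

```text
time: 35.5
eef_pos: [0.4998, 0.1448, 0.2498]
tool_rot: [0.304, 0.69, -0.488, 0.441]
ft_force: [-0.0, -0.3, -2.7]
opening: 0.0658
```

```bash
python3 - <<'E'
from pour import *
st()
s=rows(*pp(30),2,5)
E
```

```text
t 35.5 p [0.4998 0.1448 0.2498] psi -160.11 z [ 0.312 -0.849 -0.427] F [-0.  -0.3 -2.7] op 0.0658 q [-1.16  0.62  0.31  1.86  0.76  1.44  2.22]
1 [[0.03, 0.02, 0.13, 0.0, 0.01, 0.03], [0.06, 0.04, 0.26, 0.0, 0.01, 0.07], [0.09, 0.07, 0.39, 0.0, 0.02, 0.1], [0.12, 0.09, 0.52, 0.01, 0.02, 0.13], [0.15, 0.11, 0.65, 0.01, 0.03, 0.16]]
2 [[0.03, 0.02, 0.13, 0.0, 0.01, 0.03], [0.06, 0.03, 0.26, 0.0, 0.01, 0.07], [0.09, 0.05, 0.39, 0.0, 0.02, 0.1], [0.12, 0.06, 0.52, 0.01, 0.02, 0.13], [0.15, 0.08, 0.65, 0.01, 0.03, 0.16]]
```

Request:
carry_out:
  commands:
    - [[0.03,0.02,0.13,0,0.01,0.03],[0.06,0.04,0.26,0,0.01,0.07],[0.09,0.07,0.39,0,0.02,0.1],[0.12,0.09,0.52,0.01,0.02,0.13],[0.15,0.11,0.65,0.01,0.03,0.16]]

```text
time: 36.0
eef_pos: [0.5188, 0.0504, 0.2268]
tool_rot: [0.249, 0.617, -0.558, 0.496]
ft_force: [0.4, 1.0, -2.4]
opening: 0.0657
```

Request:
carry_out:
  commands:
    - [[0.03,0.02,0.13,0,0.01,0.03],[0.06,0.03,0.26,0,0.01,0.07],[0.09,0.05,0.39,0,0.02,0.1],[0.12,0.06,0.52,0.01,0.02,0.13],[0.15,0.08,0.65,0.01,0.03,0.16],[0.15,0.08,0.65,0.01,0.03,0.16]]

```text
time: 36.6
eef_pos: [0.5368, -0.0483, 0.2067]
tool_rot: [-0.196, -0.532, 0.621, -0.542]
ft_force: [-0.6, 0.1, -1.4]
opening: 0.066
```

```bash
python3 - <<'E'
from pour import *
st(); s=snap('side','s15'); snap('wrist','w15')
cv2.imwrite('pics/s15b.png',cv2.resize(s[80:270,150:350],(632,600),interpolation=cv2.INTER_CUBIC)[:,:,::-1])
s=rows(*pp(60),1,8)
s=rows(*pp(90),1,8,s)
s=rows(*pp(120),1,8,s)
E
```

```text
t 36.6 p [ 0.5368 -0.0483  0.2067] psi -170.04 z [ 0.334 -0.881 -0.336] F [-0.6  0.1 -1.4] op 0.066 q [-1.04  0.69  0.5   2.15  1.04  1.08  1.55]
1 [[0.0, 0.0, 0.0, -0.0, 0.0, 0.04], [0.01, 0.0, 0.0, -0.0, 0.0, 0.09], [0.01, 0.0, 0.01, -0.0, 0.0, 0.13], [0.01, 0.01, 0.01, -0.0, 0.0, 0.17], [0.02, 0.01, 0.01, -0.01, 0.0, 0.21], [0.02, 0.01, 0.01, -0.01, 0.0, 0.26], [0.03, 0.01, 0.02, -0.01, 0.0, 0.3], [0.03, 0.01, 0.02, -0.01, 0.01, 0.34]]
1 [[0.0, 0.0, 0.0, -0.0, -0.0, 0.04], [0.0, 0.0, 0.0, -0.0, -0.0, 0.08], [0.0, 0.0, 0.0, 0.0, 0.0, 0.13], [0.0, 0.0, 0.0, -0.0, -0.0, 0.17], [0.0, 0.0, 0.0, -0.0, -0.0, 0.21], [0.0, 0.0, 0.0, -0.0, -0.0, 0.25], [0.0, 0.0, 0.0, -0.0, -0.0, 0.29], [0.0, 0.0, 0.0, -0.0, 0.0, 0.33]]
1 [[0.0, 0.0, 0.0, -0.0, -0.0, 0.04], [0.0, 0.0, 0.0, -0.0, -0.0, 0.08], [0.0, 0.0, 0.0, 0.0, 0.0, 0.13], [0.0, 0.0, 0.0, -0.0, -0.0, 0.17], [0.0, 0.0, 0.0, 0.0, -0.0, 0.21], [0.0, 0.0, 0.0, 0.0, -0.0, 0.25], [0.0, 0.0, 0.0, -0.0, -0.0, 0.29], [0.0, 0.0, 0.0, 0.0, -0.0, 0.33]]
```

View pics/s15b.png

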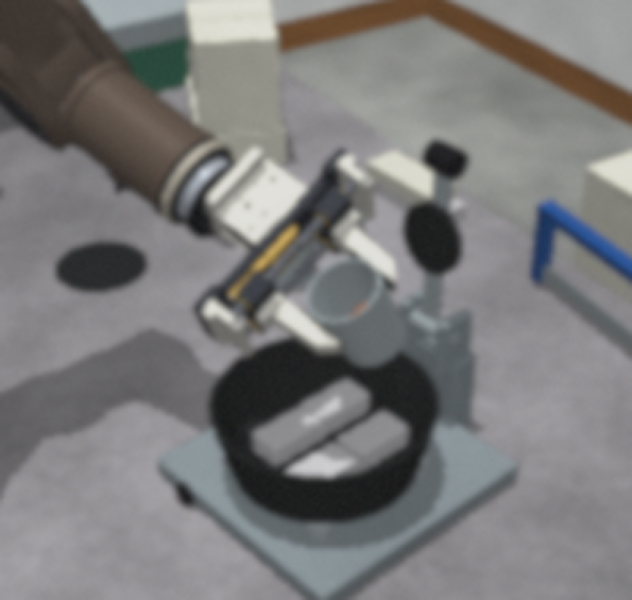

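View pics/w15.png

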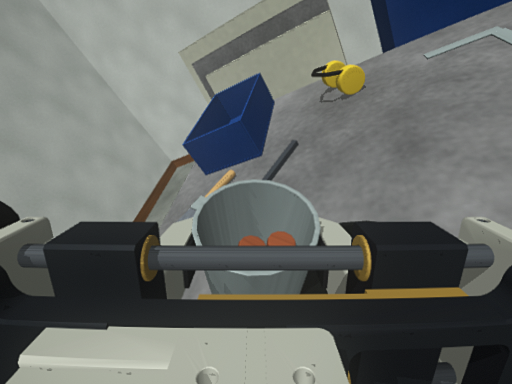

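Request:
carry_out:
  commands:
    - [[0,0,0,0,0,0.04],[0.01,0,0,0,0,0.09],[0.01,0,0,0,0,0.13],[0.01,0,0,0,0,0.17],[0.02,0,0,0,0,0.21],[0.02,0,0,0,0,0.26],[0.02,0,0,0,0,0.3],[0.03,0,0,0,0,0.34]]

```text
time: 37.5
eef_pos: [0.5366, -0.046, 0.21]
tool_rot: [-0.043, -0.351, 0.739, -0.573]
ft_force: [0.0, -0.3, -1.6]
opening: 0.0659
```

Request:
carry_out:
  commands:
    - [[0,0,0,0,0,0.03],[0,0,0,0,0,0.06],[0,0,0,0,0,0.09],[0,0,0,0,0,0.12],[0,0,0,0,0,0.15],[0,0,0,0,0,0.18],[0,0,0,0,0,0.18],[0,0,0,0,0,0.18]]

```text
time: 38.3
eef_pos: [0.5364, -0.0466, 0.2102]
tool_rot: [0.037, -0.244, 0.781, -0.574]
ft_force: [0.2, 0.3, -2.0]
opening: 0.0662
```

```bash
python3 - <<'E'
from pour import *
st(); s=snap('side','s16'); snap('wrist','w16')
cv2.imwrite('pics/s16b.png',cv2.resize(s[80:270,150:350],(632,600),interpolation=cv2.INTER_CUBIC)[:,:,::-1])
E
```

```text
t 38.3 p [ 0.5364 -0.0466  0.2102] psi 146.83 z [ 0.338 -0.878 -0.338] F [ 0.2  0.3 -2. ] op 0.0662 q [-1.13  0.72  0.64  2.16  0.99  1.    0.79]
```

View pics/s16b.png

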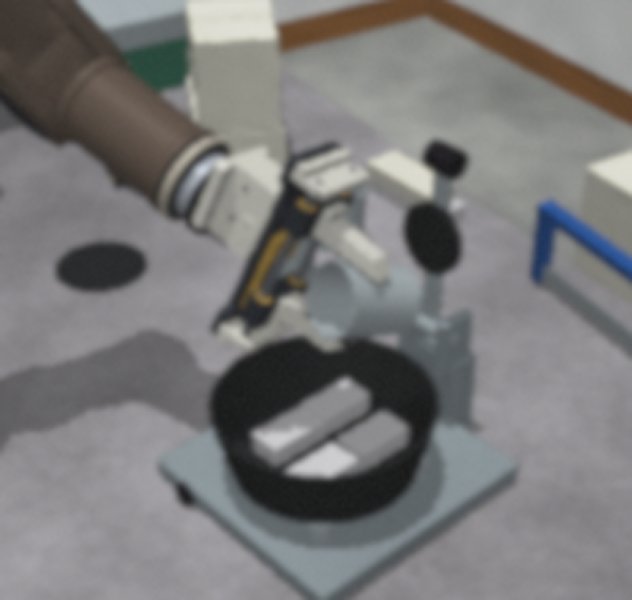

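Request:
carry_out:
  commands:
    - [[0,0,0,0,0,0.03],[0,0,0,0,0,0.06],[0,0,0,0,0,0.09],[0,0,0,0,0,0.12],[0,0,0,0,0,0.15],[0,0,0,0,0,0.18],[0,0,0,0,0,0.21],[0,0,0,0,0,0.24]]

```text
time: 39.2
eef_pos: [0.5362, -0.0474, 0.2102]
tool_rot: [0.144, -0.092, 0.813, -0.557]
ft_force: [0.2, 0.4, -3.0]
opening: 0.0657
```

Request:
carry_out:
  commands:
    - [[0,0,0,0,0,0.03],[0,0,0,0,0,0.06],[0,0,0,0,0,0.09],[0,0,0,0,0,0.12],[0,0,0,0,0,0.15],[0,0,0,0,0,0.18],[0,0,0,0,0,0.21],[0,0,0,0,0,0.24]]

```text
time: 40.0
eef_pos: [0.5361, -0.0474, 0.2102]
tool_rot: [0.246, 0.062, 0.815, -0.52]
ft_force: [-0.3, -0.6, -1.4]
opening: 0.0656
```

```bash
python3 - <<'E'
from pour import *
st(); s=snap('side','s17'); snap('wrist','w17')
p,Rm,o=cur(); print(np.degrees(np.arccos((Rm@up0)[2])),Rm@up0)
cv2.imwrite('pics/s17b.png',cv2.resize(s[80:270,150:350],(632,600),interpolation=cv2.INTER_CUBIC)[:,:,::-1])
E
```

```text
t 40.0 p [ 0.5361 -0.0474  0.2102] psi 51.66 z [ 0.337 -0.879 -0.338] F [-0.3 -0.6 -1.4] op 0.0656 q [-1.22  0.78  0.78  2.17  0.93  0.9   0.1 ]
105.99145443534944 [-0.93278605  0.23240752 -0.27549398]
```

View pics/s17b.png

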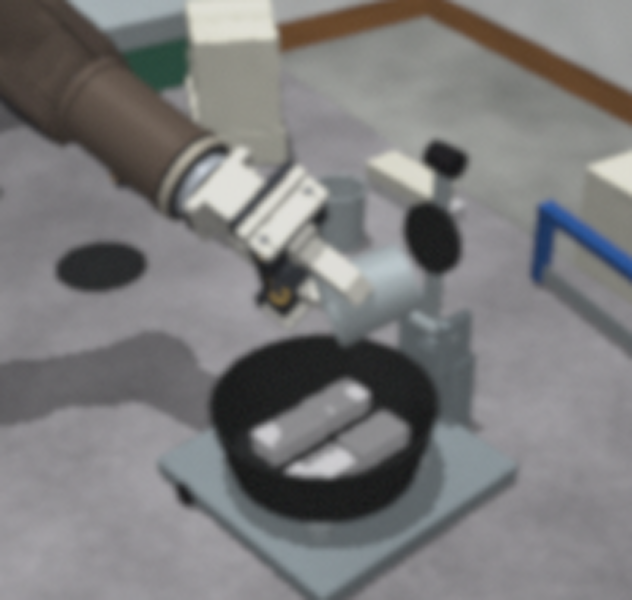

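View pics/w17.png

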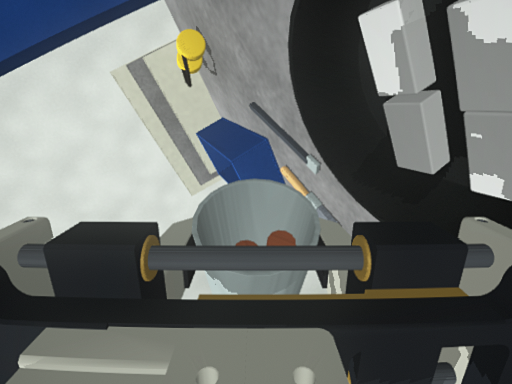

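Request:
carry_out:
  commands:
    - [[0,0,0,0,0,0.02],[0,0,0,0,0,0.04],[0,0,0,0,0,0.06],[0,0,0,0,0,0.08],[0,0,0,0,0,0.1],[0,0,0,0,0,0.12],[0,0,0,0,0,0.14],[0,0,0,0,0,0.16]]

```text
time: 40.9
eef_pos: [0.5361, -0.0476, 0.2103]
tool_rot: [0.31, 0.164, 0.801, -0.485]
ft_force: [0.2, -0.4, -1.7]
opening: 0.0661
```

Request:
carry_out:
  commands:
    - [[0,0,0,0,0,0.02],[0,0,0,0,0,0.04],[0,0,0,0,0,0.06],[0,0,0,0,0,0.08],[0,0,0,0,0,0.1],[0,0,0,0,0,0.12],[0,0,0,0,0,0.14],[0,0,0,0,0,0.16]]

```text
time: 41.7
eef_pos: [0.5361, -0.0476, 0.2102]
tool_rot: [0.368, 0.263, 0.774, -0.442]
ft_force: [-0.3, 0.3, -2.3]
opening: 0.0659
```

```bash
python3 - <<'E'
from pour import *
st(); s=snap('side','s18'); snap('wrist','w18')
p,Rm,o=cur(); print(np.degrees(np.arccos((Rm@up0)[2])),Rm@up0)
cv2.imwrite('pics/s18b.png',cv2.resize(s[80:270,150:350],(632,600),interpolation=cv2.INTER_CUBIC)[:,:,::-1])
E
```

```text
t 41.7 p [ 0.5361 -0.0476  0.2102] psi 32.65 z [ 0.337 -0.879 -0.337] F [-0.3  0.3 -2.3] op 0.0659 q [-1.28  0.84  0.9   2.17  0.86  0.82 -0.33]
125.57130964643268 [-0.67953771  0.44702941 -0.58171574]
```

View pics/s18b.png

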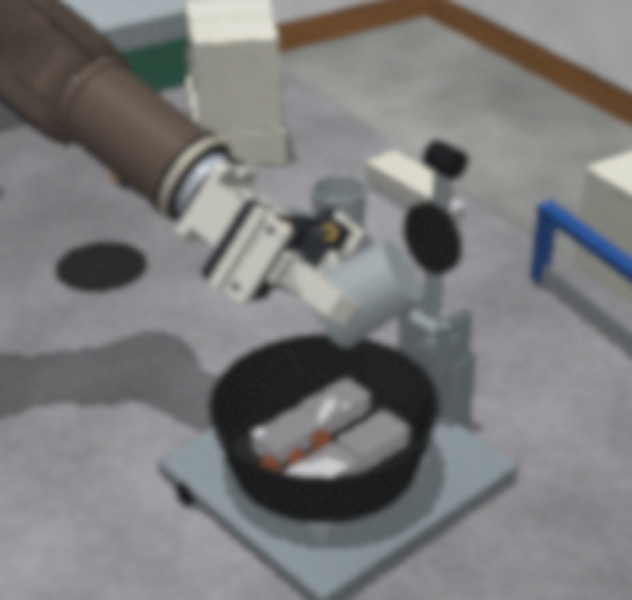

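View pics/w18.png

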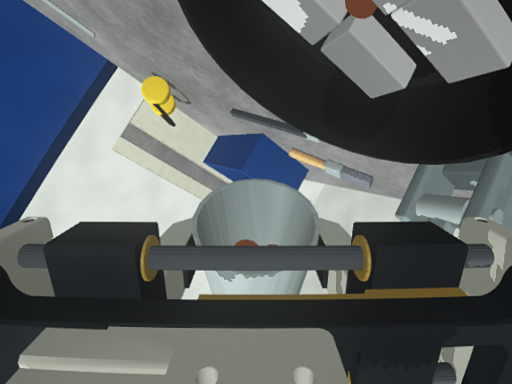

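```bash
python3 - <<'E'
from pour import *
p,Rm,o=cur(); q0=np.array(o['joint_positions'])
for a in [(165,8),(175,5)]: 
  P2=pp(*a); u=P2[1]@up0; print(np.degrees(np.arccos(u[2])),u); q0=simpath(q0,[P2])
rows(*pp(165,8),2,6)
E
```

```text
143.6739416973262 [-0.40737165  0.43007208 -0.80565895]
  -> [ 0.535 -0.05   0.209] rot 21 q [-1.33  1.08  0.97  2.16  0.83  0.8  -0.69] maxstep 0.03 err 0.0
149.37876900723492 [-0.24762853  0.44511578 -0.86055334]
  -> [ 0.536 -0.05   0.21 ] rot 10 q [-1.36  1.16  1.01  2.16  0.79  0.78 -0.85] maxstep 0.01 err 0.0
1 [[0.0, -0.0, 0.0, 0.01, -0.01, 0.02], [0.0, -0.0, 0.0, 0.01, -0.02, 0.03], [0.0, -0.0, 0.0, 0.02, -0.03, 0.05], [0.0, -0.0, 0.01, 0.02, -0.04, 0.06], [0.0, -0.0, 0.01, 0.03, -0.05, 0.08], [0.0, -0.0, 0.01, 0.03, -0.06, 0.09]]
2 [[0.0, -0.0, 0.0, 0.01, -0.01, 0.02], [0.0, -0.0, 0.0, 0.01, -0.02, 0.03], [0.0, -0.0, 0.0, 0.02, -0.03, 0.05], [0.0, -0.0, 0.01, 0.02, -0.04, 0.06], [0.0, -0.0, 0.01, 0.03, -0.05, 0.08], [0.0, -0.0, 0.01, 0.03, -0.06, 0.09]]
```

Request:
carry_out:
  commands:
    - [[0,0,0,0.01,-0.01,0.02],[0,0,0,0.01,-0.02,0.03],[0,0,0,0.02,-0.03,0.05],[0,0,0,0.02,-0.04,0.06],[0,0,0,0.03,-0.05,0.08],[0,0,0,0.03,-0.06,0.09],[0,0,0,0.03,-0.06,0.09]]

```text
time: 42.5
eef_pos: [0.536, -0.0475, 0.21]
tool_rot: [0.428, 0.303, 0.725, -0.446]
ft_force: [-0.6, -0.5, -0.8]
opening: 0.0659
```

Request:
carry_out:
  commands:
    - [[0,0,0,0.01,-0.01,0.02],[0,0,0,0.01,-0.02,0.03],[0,0,0,0.02,-0.03,0.05],[0,0,0,0.02,-0.04,0.06],[0,0,0,0.03,-0.05,0.08],[0,0,0,0.03,-0.06,0.09],[0,0,0,0.03,-0.06,0.09],[0,0,0,0.03,-0.06,0.09]]

```text
time: 43.3
eef_pos: [0.536, -0.0477, 0.2103]
tool_rot: [0.485, 0.343, 0.67, -0.446]
ft_force: [-0.0, -0.7, -1.2]
opening: 0.0664
```

```bash
python3 - <<'E'
from pour import *
st(); s=snap('side','s19'); snap('wrist','w19')
p,Rm,o=cur(); print(np.degrees(np.arccos((Rm@up0)[2])),Rm@up0)
cv2.imwrite('pics/s19b.png',cv2.resize(s[80:270,150:350],(632,600),interpolation=cv2.INTER_CUBIC)[:,:,::-1])
E
```

```text
t 43.3 p [ 0.536  -0.0477  0.2103] psi 22.45 z [ 0.344 -0.929 -0.133] F [-0.  -0.7 -1.2] op 0.0664 q [-1.34  1.08  0.97  2.16  0.83  0.81 -0.68]
143.74697818337285 [-0.41544663  0.42083429 -0.80641342]
```

View pics/s19b.png

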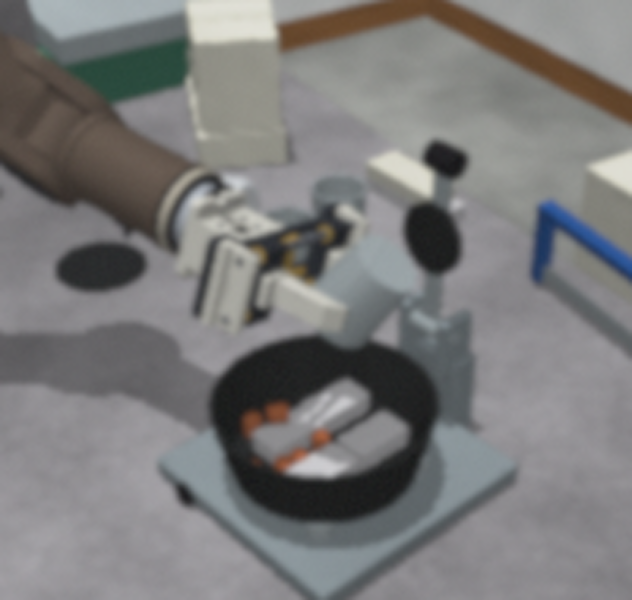

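View pics/w19.png

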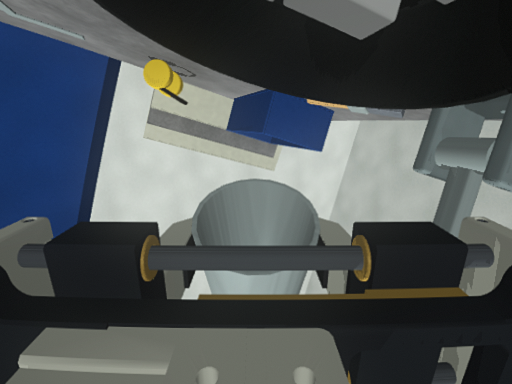

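```bash
python3 - <<'E'
from pour import *
p,Rm,o=cur(); q0=np.array(o['joint_positions'])
MAT=np.array([.4936,.4379,0])
M1=tool(d(-70),d(25),0); w1=np.array([.5,.13,.25])
a=pp(90,20,-70,G+[0,0,.03]); b=pp(35,20,-70,np.array([.50,.08,.25]))
M3=tool(d(-30),d(25),0); m1=MAT+[0,0,.20]
q=simpath(q0,[a,b,(w1,M1),(m1,M3),(MAT+[0,0,.064]+M3[:,2]*.005,M3)])
print(elbow(q)[[3,5]])
s=rows(*a,2,6); s=rows(*b,2,6,s); s=rows(m1,M3,3,5,s)
E
```

```text
-> [ 0.535 -0.05   0.238] rot 75 q [-1.17  0.69  0.73  2.14  0.96  1.    0.64] maxstep 0.1 err 0.0
  -> [0.502 0.076 0.248] rot 55 q [-1.2   0.65  0.46  1.99  0.83  1.32  1.59] maxstep 0.06 err 0.0
  -> [0.5  0.13 0.25] rot 35 q [-1.14  0.62  0.31  1.88  0.78  1.42  2.23] maxstep 0.04 err 0.0
  -> [0.494 0.438 0.2  ] rot 40 q [-1.41  0.74  0.16  1.75  1.04  1.29  2.26] maxstep 0.03 err 0.0
  -> [0.498 0.436 0.062] rot 0 q [-1.4   0.95  0.16  1.76  1.08  1.18  2.06] maxstep 0.02 err 0.0
[[0.12207747 0.44470252 0.59800677]
 [0.21554933 0.60035266 0.21327095]]
1 [[-0.01, -0.0, -0.0, -0.01, 0.01, -0.07], [-0.03, -0.01, -0.0, -0.02, 0.02, -0.14], [-0.04, -0.01, -0.0, -0.03, 0.02, -0.21], [-0.06, -0.02, -0.0, -0.04, 0.03, -0.27], [-0.07, -0.02, -0.0, -0.05, 0.04, -0.34], [-0.09, -0.03, -0.01, -0.06, 0.05, -0.41]]
2 [[-0.01, -0.01, -0.0, -0.01, 0.01, -0.07], [-0.02, -0.03, -0.01, -0.02, 0.02, -0.14], [-0.03, -0.04, -0.01, -0.03, 0.02, -0.21], [-0.03, -0.05, -0.01, -0.04, 0.03, -0.27], [-0.04, -0.06, -0.01, -0.05, 0.04, -0.34], [-0.05, -0.08, -0.02, -0.06, 0.05, -0.41]]
1 [[-0.01, 0.02, -0.0
[... 399 characters left out ...]
, 0.0, -0.0, -0.25], [-0.09, 0.09, -0.42, 0.0, -0.0, -0.31]]
1 [[-0.09, -0.0, -0.14, 0.03, -0.01, -0.04], [-0.18, -0.0, -0.27, 0.05, -0.02, -0.07], [-0.27, -0.0, -0.41, 0.08, -0.04, -0.11], [-0.36, -0.0, -0.54, 0.1, -0.05, -0.15], [-0.44, -0.0, -0.68, 0.13, -0.06, -0.18]]
2 [[-0.09, -0.05, -0.12, 0.03, -0.01, -0.04], [-0.19, -0.11, -0.24, 0.05, -0.02, -0.07], [-0.28, -0.16, -0.37, 0.08, -0.04, -0.11], [-0.37, -0.21, -0.49, 0.1, -0.05, -0.15], [-0.47, -0.27, -0.61, 0.13, -0.06, -0.18]]
3 [[-0.08, -0.1, -0.1, 0.03, -0.01, -0.04], [-0.16, -0.2, -0.2, 0.05, -0.02, -0.07], [-0.24, -0.3, -0.29, 0.08, -0.04, -0.11], [-0.33, -0.4, -0.39, 0.1, -0.05, -0.15], [-0.41, -0.51, -0.49, 0.13, -0.06, -0.18]]
```

Request:
carry_out:
  commands:
    - [[-0.01,0,0,-0.01,0.01,-0.07],[-0.03,-0.01,0,-0.02,0.02,-0.14],[-0.04,-0.01,0,-0.03,0.02,-0.21],[-0.06,-0.02,0,-0.04,0.03,-0.27],[-0.07,-0.02,0,-0.05,0.04,-0.34],[-0.09,-0.03,-0.01,-0.06,0.05,-0.41]]

```text
time: 44.0
eef_pos: [0.5354, -0.0486, 0.2248]
tool_rot: [0.306, 0.106, 0.783, -0.531]
ft_force: [0.7, 0.3, -0.9]
opening: 0.066
```

Request:
carry_out:
  commands:
    - [[-0.01,-0.01,0,-0.01,0.01,-0.07],[-0.02,-0.03,-0.01,-0.02,0.02,-0.14],[-0.03,-0.04,-0.01,-0.03,0.02,-0.21],[-0.03,-0.05,-0.01,-0.04,0.03,-0.27],[-0.04,-0.06,-0.01,-0.05,0.04,-0.34],[-0.05,-0.08,-0.02,-0.06,0.05,-0.41]]

```text
time: 44.6
eef_pos: [0.5341, -0.0499, 0.2393]
tool_rot: [0.097, -0.141, 0.811, -0.559]
ft_force: [-0.1, -0.0, -0.8]
opening: 0.066
```

Request:
carry_out:
  commands:
    - [[-0.01,0.02,-0.07,0,0,-0.05],[-0.01,0.04,-0.14,0,0,-0.1],[-0.02,0.06,-0.21,0,0,-0.15],[-0.03,0.08,-0.28,0,0,-0.2],[-0.03,0.1,-0.35,0,0,-0.25],[-0.04,0.12,-0.42,0,0,-0.31]]

```text
time: 45.2
eef_pos: [0.5176, 0.014, 0.2448]
tool_rot: [-0.04, -0.332, 0.753, -0.566]
ft_force: [1.1, 0.0, -0.9]
opening: 0.0661
```

Request:
carry_out:
  commands:
    - [[-0.01,0.01,-0.07,0,0,-0.05],[-0.03,0.03,-0.14,0,0,-0.1],[-0.04,0.04,-0.21,0,0,-0.15],[-0.06,0.06,-0.28,0,0,-0.2],[-0.07,0.07,-0.35,0,0,-0.25],[-0.09,0.09,-0.42,0,0,-0.31],[-0.09,0.09,-0.42,0,0,-0.31]]

```text
time: 45.9
eef_pos: [0.5014, 0.0786, 0.2497]
tool_rot: [-0.174, -0.504, 0.651, -0.54]
ft_force: [0.3, -0.2, -2.0]
opening: 0.0659
```

```bash
python3 - <<'E'
from pour import *
st(); s=snap('side','s20'); snap('wrist','w20'); t=snap('top','t20')
cv2.imwrite('pics/t20b.png',cv2.resize(t[120:260,200:340],(600,600),interpolation=cv2.INTER_CUBIC)[:,:,::-1])
MAT=np.array([.4936,.4379,0]); M3=tool(d(-30),d(25),0); m1=MAT+[0,0,.20]
rows(m1,M3,3,5)
E
```

```text
t 45.9 p [0.5014 0.0786 0.2497] psi -173.83 z [ 0.317 -0.879 -0.356] F [ 0.3 -0.2 -2. ] op 0.0659 q [-1.2   0.64  0.45  1.99  0.81  1.33  1.61]
1 [[-0.09, 0.0, -0.13, 0.03, -0.01, -0.04], [-0.18, 0.0, -0.27, 0.05, -0.02, -0.07], [-0.27, 0.0, -0.4, 0.08, -0.03, -0.11], [-0.36, 0.0, -0.54, 0.1, -0.05, -0.15], [-0.45, 0.0, -0.67, 0.13, -0.06, -0.18]]
2 [[-0.09, -0.05, -0.12, 0.03, -0.01, -0.04], [-0.19, -0.11, -0.24, 0.05, -0.02, -0.07], [-0.28, -0.16, -0.36, 0.08, -0.03, -0.11], [-0.38, -0.21, -0.48, 0.1, -0.05, -0.15], [-0.47, -0.26, -0.6, 0.13, -0.06, -0.18]]
3 [[-0.08, -0.1, -0.1, 0.03, -0.01, -0.04], [-0.16, -0.2, -0.19, 0.05, -0.02, -0.07], [-0.25, -0.3, -0.29, 0.08, -0.03, -0.11], [-0.33, -0.4, -0.39, 0.1, -0.05, -0.15], [-0.41, -0.5, -0.48, 0.13, -0.06, -0.18]]
```

View pics/t20b.png

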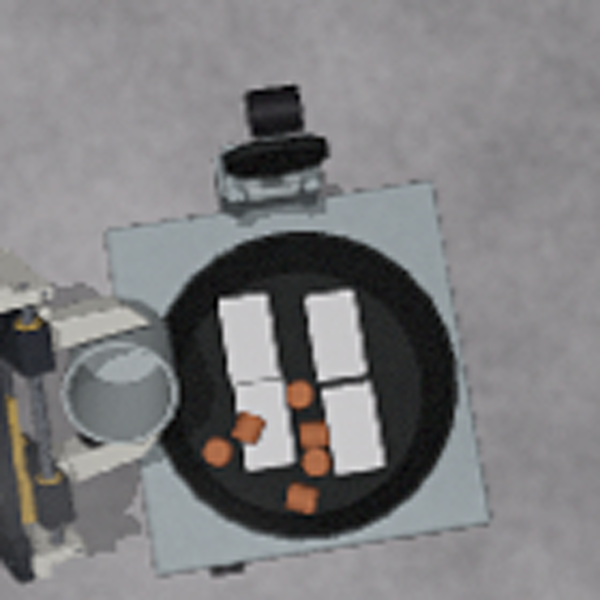

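View pics/s20.png

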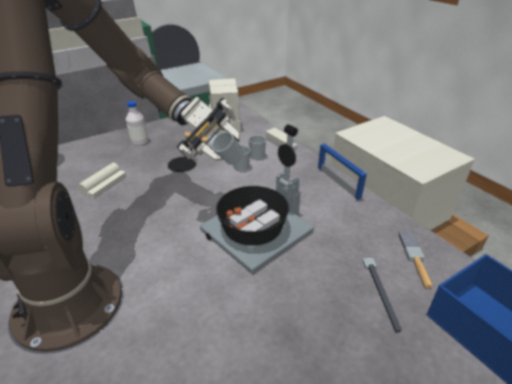

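View pics/w20.png

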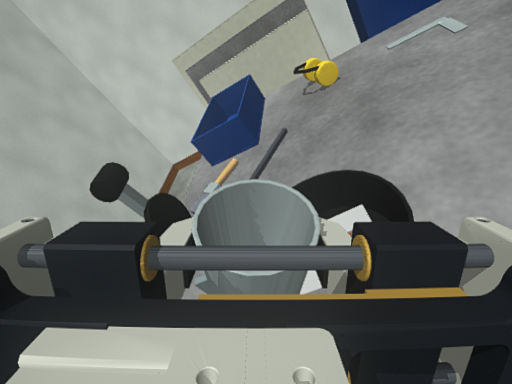

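```bash
python3 - <<'E'
from h import *
for n in ['t20','s20','s19']:
    im=cv2.imread(f'pics/{n}.png'); b,g,r=[im[:,:,i].astype(int) for i in range(3)]
    m=((r>90)&(r-g>45)&(r-b>55)).astype(np.uint8)
    k,l,s,c=cv2.connectedComponentsWithStats(m)
    print(n,[(np.round(c[i]).astype(int).tolist(),int(s[i,4])) for i in range(1,k) if s[i,4]>3])
im=cv2.imread('pics/s19.png'); cv2.imwrite('pics/s19c.png',cv2.resize(im[175:250,205:300],(760,600),interpolation=cv2.INTER_CUBIC))
im=cv2.imread('pics/s20.png'); cv2.imwrite('pics/s20c.png',cv2.resize(im[175:250,205:300],(760,600),interpolation=cv2.INTER_CUBIC))
E
```

```text
t20 [([269, 212], 28), ([257, 219], 34), ([273, 224], 66), ([250, 225], 31), ([270, 236], 36)]
s20 [([237, 210], 28), ([229, 212], 19), ([251, 218], 19), ([241, 225], 32)]
s19 [([237, 210], 14), ([229, 213], 5), ([251, 218], 13), ([242, 225], 19)]
```

View pics/s20c.png

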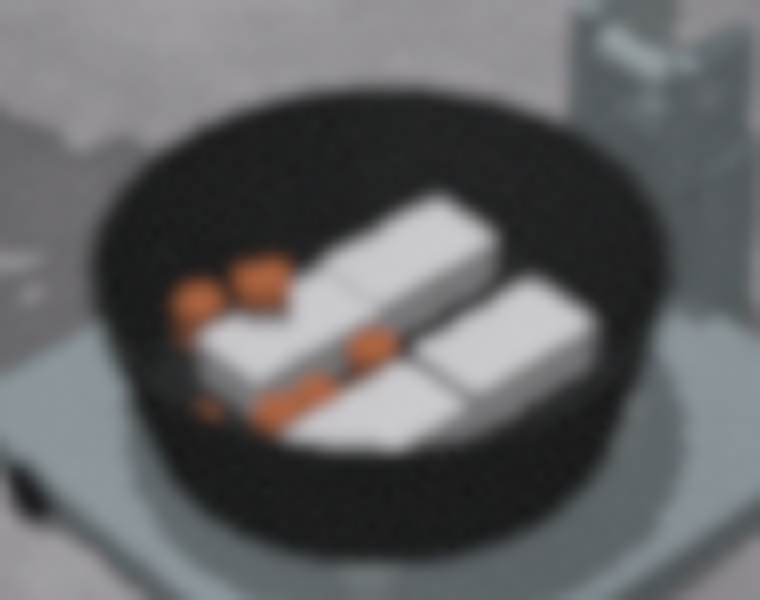

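Request:
carry_out:
  commands:
    - [[-0.09,0,-0.13,0.03,-0.01,-0.04],[-0.18,0,-0.27,0.05,-0.02,-0.07],[-0.27,0,-0.4,0.08,-0.03,-0.11],[-0.36,0,-0.54,0.1,-0.05,-0.15],[-0.45,0,-0.67,0.13,-0.06,-0.18]]

```text
time: 46.55
eef_pos: [0.4986, 0.2002, 0.2331]
tool_rot: [0.165, 0.631, -0.522, 0.55]
ft_force: [0.0, -0.2, -0.5]
opening: 0.0658
```

Request:
carry_out:
  commands:
    - [[-0.09,-0.05,-0.12,0.03,-0.01,-0.04],[-0.19,-0.11,-0.24,0.05,-0.02,-0.07],[-0.28,-0.16,-0.36,0.08,-0.03,-0.11],[-0.38,-0.21,-0.48,0.1,-0.05,-0.15],[-0.47,-0.26,-0.6,0.13,-0.06,-0.18]]

```text
time: 47.05
eef_pos: [0.4953, 0.3195, 0.2168]
tool_rot: [0.152, 0.737, -0.376, 0.541]
ft_force: [-0.2, 0.6, -1.5]
opening: 0.0658
```

Request:
carry_out:
  commands:
    - [[-0.08,-0.1,-0.1,0.03,-0.01,-0.04],[-0.16,-0.2,-0.19,0.05,-0.02,-0.07],[-0.25,-0.3,-0.29,0.08,-0.03,-0.11],[-0.33,-0.4,-0.39,0.1,-0.05,-0.15],[-0.41,-0.5,-0.48,0.13,-0.06,-0.18],[-0.41,-0.5,-0.48,0.13,-0.06,-0.18],[-0.41,-0.5,-0.48,0.13,-0.06,-0.18]]

```text
time: 47.75
eef_pos: [0.4922, 0.4373, 0.2011]
tool_rot: [0.134, 0.818, -0.221, 0.515]
ft_force: [-0.6, 0.2, -1.6]
opening: 0.066
```

```bash
python3 - <<'E'
from pour import *
st(); snap('wrist','w21'); s=snap('side','s21'); t=snap('top','t21')
cv2.imwrite('pics/s21b.png',cv2.resize(s[90:240,100:260],(640,600),interpolation=cv2.INTER_CUBIC)[:,:,::-1])
p,Rm,o=cur(); print('cup up',Rm@up0)
MAT=np.array([.4936,.4379,0]); M3=tool(d(-30),d(25),0)
# orientation so that cup is vertical: align
u=Rm@up0; ax=np.cross(u,[0,0,1]); Rv=R.from_rotvec(ax).as_matrix()@Rm; print(Rv@up0)
# cup axis passes through grasp point; grasp at .055 height w/ tcp .0027 lower at grip: tcp z at grip=.052
tgt=MAT+[0,0,.052+.004+.004]+Rv[:,2]*0; tgt[:2]+=Rv[:2,2]*.005
np.save('matR.npy',Rv)
rows(tgt,Rv,1,6)
E
```

```text
t 47.75 p [0.4922 0.4373 0.2011] psi -119.89 z [ 0.783 -0.446 -0.434] F [-0.6  0.2 -1.6] op 0.066 q [-1.41  0.72  0.15  1.77  1.04  1.29  2.25]
cup up [ 0.00371545 -0.01033113  0.99993973]
[ 7.4645402e-08 -2.0755820e-07  1.0000000e+00]
1 [[-0.14, -0.0, 0.07, -0.0, 0.0, -0.0], [-0.28, -0.0, 0.14, -0.0, 0.0, -0.0], [-0.42, -0.0, 0.22, -0.0, 0.0, -0.0], [-0.56, -0.0, 0.29, -0.0, 0.0, -0.0], [-0.7, -0.0, 0.36, -0.0, 0.0, -0.0], [-0.84, -0.0, 0.43, -0.0, 0.01, -0.0]]
```

View pics/s21b.png

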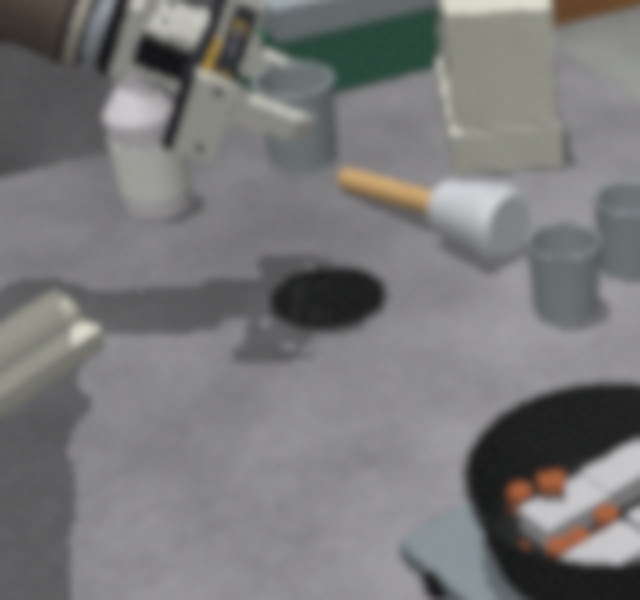

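View pics/w21.png

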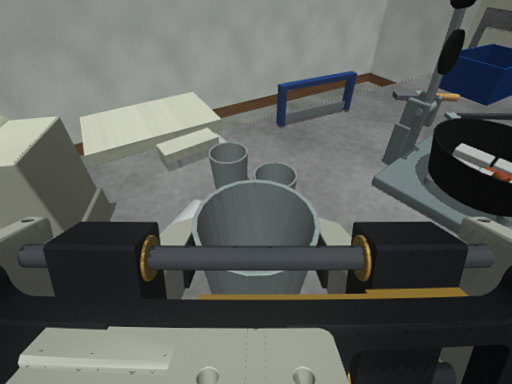

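View pics/t21.png

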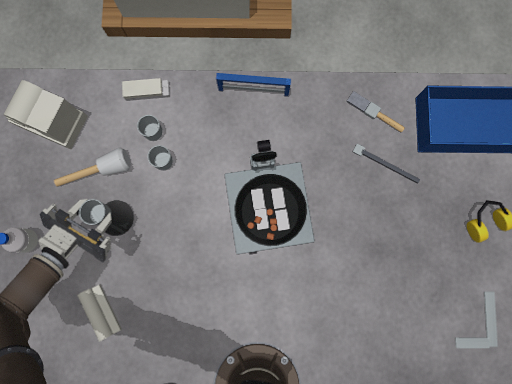

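Request:
carry_out:
  commands:
    - [[-0.14,0,0.07,0,0,0],[-0.28,0,0.14,0,0,0],[-0.42,0,0.22,0,0,0],[-0.56,0,0.29,0,0,0],[-0.7,0,0.36,0,0,0],[-0.82,0,0.42,0,0.01,0],[-0.83,0,0.43,0,0.01,0],[-0.83,0,0.43,0,0.01,0]]

```text
time: 48.7
eef_pos: [0.4973, 0.4355, 0.0615]
tool_rot: [0.136, 0.813, -0.22, 0.521]
ft_force: [0.5, 0.0, -0.4]
opening: 0.0659
```

```bash
python3 - <<'E'
from pour import *
st(); p,Rm,o=cur(); print('cup up',Rm@up0)
s=snap('side','s22'); t=snap('top','t22')
cv2.imwrite('pics/s22b.png',cv2.resize(s[90:240,100:260],(640,600),interpolation=cv2.INTER_CUBIC)[:,:,::-1])
cv2.imwrite('pics/t22b.png',cv2.resize(t[170:260,60:160],(667,600),interpolation=cv2.INTER_CUBIC)[:,:,::-1])
print('rim proj',proj('top',[.4936,.4379,.079]),'mat',proj('top',[.4936,.4379,.004]))
rows([p[0],p[1],.0565],Rm,1,4)
E
```

```text
t 48.7 p [0.4973 0.4355 0.0615] psi -119.95 z [ 0.788 -0.45  -0.419] F [ 0.5  0.  -0.4] op 0.0659 q [-1.41  0.95  0.16  1.77  1.08  1.18  2.04]
cup up [-0.00960016 -0.00196942  0.99995198]
rim proj [[108.30109795 215.20751036]] mat [[115.73574313 217.41105407]]
1 [[-0.01, 0.0, 0.0, -0.0, 0.0, -0.0], [-0.02, 0.0, 0.01, -0.0, 0.0, -0.0], [-0.03, 0.0, 0.01, -0.0, 0.0, -0.0], [-0.04, 0.0, 0.02, -0.0, 0.0, -0.0]]
```

View pics/s22b.png

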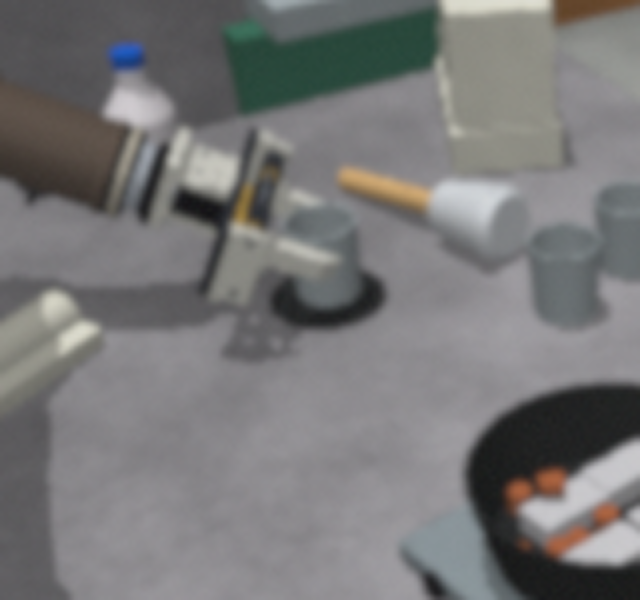

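View pics/t22b.png

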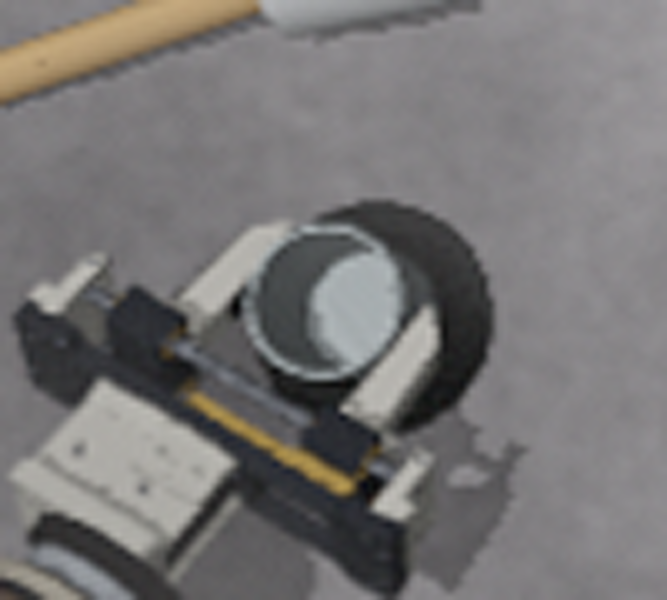

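Request:
carry_out:
  commands:
    - [[-0.01,0,0,0,0,0],[-0.02,0,0.01,0,0,0],[-0.03,0,0.013,0,0,0],[-0.03,0,0.013,0,0,0]]

```text
time: 49.2
eef_pos: [0.4969, 0.4361, 0.0565]
tool_rot: [0.135, 0.814, -0.22, 0.521]
ft_force: [-0.7, 0.5, -2.0]
opening: 0.0661
```

```bash
python3 -c "
from h import *
st()"
```

```text
t 49.2 p [0.4969 0.4361 0.0565] psi -119.93 z [ 0.788 -0.449 -0.42 ] F [-0.7  0.5 -2. ] op 0.0661 q [-1.41  0.96  0.16  1.77  1.08  1.17  2.03]
```

Request:
carry_out:
  commands:
    - [[-0.012,0,0.006,0,0,0],[-0.012,0,0.006,0,0,0],[-0.012,0,0.006,0,0,0]]

```text
time: 49.5
eef_pos: [0.4975, 0.436, 0.0561]
tool_rot: [0.135, 0.813, -0.22, 0.522]
ft_force: [-2.6, -0.3, 6.7]
opening: 0.0658
```

Contact (6.7 N). Release and retreat back along the tool axis.

Request:
carry_out:
  commands:
    - [[0,0,0,0,0,0],[0,0,0,0,0,0],[0,0,0,0,0,0],[0,0,0,0,0,0]]
  claw: -0.8

```text
time: 49.9
eef_pos: [0.497, 0.436, 0.0544]
tool_rot: [0.135, 0.813, -0.22, 0.521]
ft_force: [0.2, 0.1, 0.2]
opening: 0.0823
```

Request:
carry_out:
  commands:
    - [[0,0,-0.08,0,0,0],[0,0,-0.18,0,0,0],[0,0,-0.3,0,0,0],[0,0,-0.45,0,0,0],[0,0,-0.6,0,0,0],[0,0,-0.7,0,0,0]]

```text
time: 50.5
eef_pos: [0.4114, 0.4857, 0.0994]
tool_rot: [0.134, 0.814, -0.219, 0.521]
ft_force: [-0.6, -0.0, -0.7]
opening: 0.0831
```

```bash
python3 - <<'E'
from pour import *
st(); snap('wrist','w23'); t=snap('top','t23'); s=snap('side','s23')
cv2.imwrite('pics/c23.png',np.hstack([cv2.resize(t[170:260,60:160],(400,400),interpolation=cv2.INTER_CUBIC),cv2.resize(s[130:190,150:210],(400,400),interpolation=cv2.INTER_CUBIC)])[:,:,::-1])
E
```

```text
t 50.5 p [0.4114 0.4857 0.0994] psi -119.77 z [ 0.789 -0.446 -0.422] F [-0.6 -0.  -0.7] op 0.0831 q [-1.52  0.9   0.1   1.71  0.97  1.32  2.09]
```

View pics/c23.png

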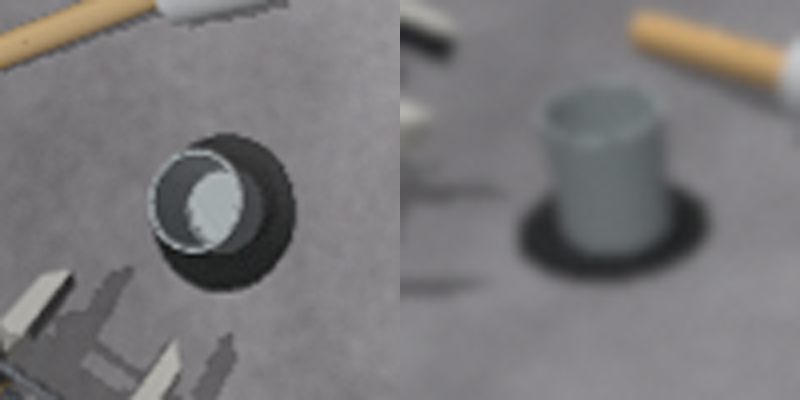

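View pics/w23.png

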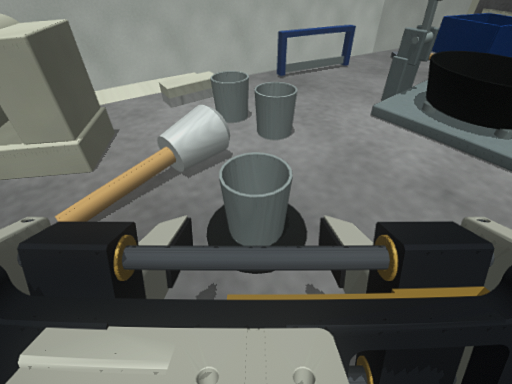

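```bash
python3 - <<'E'
from pour import *
for a in [1.5,1.57,1.62,1.66,1.7]: print(a,handle(a),proj('top',handle(a)),proj('side',handle(a)))
im=cv2.imread('pics/t21.png'); cv2.imwrite('pics/k21.png',cv2.resize(im[130:180,235:295],(720,600),interpolation=cv2.INTER_CUBIC))
im=cv2.imread('pics/s21.png')
cv2.imwrite('pics/k21s.png',cv2.resize(im[110:210,260:330],(420,600),interpolation=cv2.INTER_CUBIC))
p,Rm,o=cur(); q0=np.array(o['joint_positions'])
Hh=handle(1.62)
wps=[(np.array([.40,.40,.27]),Rm),(np.array([.45,.25,.36]),down(d(150))),(np.array([Hh[0],Hh[1],.40]),DB)]
simpath(q0,wps)
s=rows(*wps[0],2,3); s=rows(*wps[1],2,7,s); s=rows(*wps[2],3,4,s)
E
```

```text
1.5 [ 0.63516453 -0.01396513  0.29457415] [[265.05069173 153.1070632 ]] [[285.3422106  132.87637023]]
1.57 [ 0.6468988  -0.01204737  0.29499995] [[264.3255625  148.50568162]] [[288.41564849 131.33794859]]
1.62 [ 0.65528417 -0.01067693  0.29479426] [[263.80492878 145.27135808]] [[290.58055238 130.41738565]]
1.66 [ 0.66197863 -0.00958284  0.29432408] [[263.38823147 142.72401574]] [[292.28911921 129.78876018]]
1.7 [ 0.66864917 -0.00849266  0.29358302] [[262.97238468 140.21842588]] [[293.97339427 129.25623843]]
  -> [0.4  0.4  0.27] rot 0 q [-1.53  0.56  0.11  1.88  0.97  1.42  2.23] maxstep 0.02 err 0.0
  -> [0.45 0.25 0.36] rot 107 q [-0.92  0.17  0.37  1.66 -0.06  1.32  2.08] maxstep 0.08 err 0.0
  -> [ 0.655 -0.011  0.4  ] rot 51 q [-0.46  0.45  0.67  1.25 -0.27  1.52  1.9 ] maxstep 0.04 err 0.0
1 [[0.19, 0.09, -0.05, 0.0, 0.0, 0.0], [0.38, 0.17, -0.1, 0.0, 0.0, 0.0], [0.56, 0.26, -0.15, 0.0, 0.0, 0.0]]
2 [[0.19, 0.09, -0.05, 0.0, 0.0, 0.0], [0.38, 0.17, -0.1, 0.0, 0.0, 0.0], [0.56, 0.26, -0.15, 0.0, 0.0, 0.0]]
1 [[0.06, 0.05, 0.03, -0.04, -0.04, 0.06], [0.13, 0.1, 0.07, -0.08, -0.08
[... 269 characters left out ...]
.08, -0.08, 0.13], [0.26, -0.04, 0.02, -0.12, -0.12, 0.19], [0.34, -0.06, 0.02, -0.16, -0.16, 0.25], [0.43, -0.07, 0.03, -0.2, -0.2, 0.31], [0.51, -0.09, 0.04, -0.24, -0.24, 0.38], [0.6, -0.1, 0.04, -0.28, -0.28, 0.44]]
1 [[0.07, -0.17, -0.02, -0.0, 0.0, 0.05], [0.14, -0.34, -0.04, -0.0, 0.0, 0.09], [0.21, -0.51, -0.07, -0.0, 0.0, 0.14], [0.27, -0.68, -0.09, -0.0, 0.0, 0.19]]
2 [[0.02, -0.18, -0.02, -0.0, 0.0, 0.05], [0.03, -0.37, -0.04, -0.0, 0.0, 0.09], [0.05, -0.55, -0.07, -0.0, 0.0, 0.14], [0.06, -0.73, -0.09, -0.0, 0.0, 0.19]]
3 [[-0.04, -0.18, -0.02, -0.0, 0.0, 0.05], [-0.08, -0.36, -0.04, -0.0, 0.0, 0.09], [-0.12, -0.54, -0.07, -0.0, 0.0, 0.14], [-0.15, -0.72, -0.09, -0.0, 0.0, 0.19]]
```

View pics/k21.png

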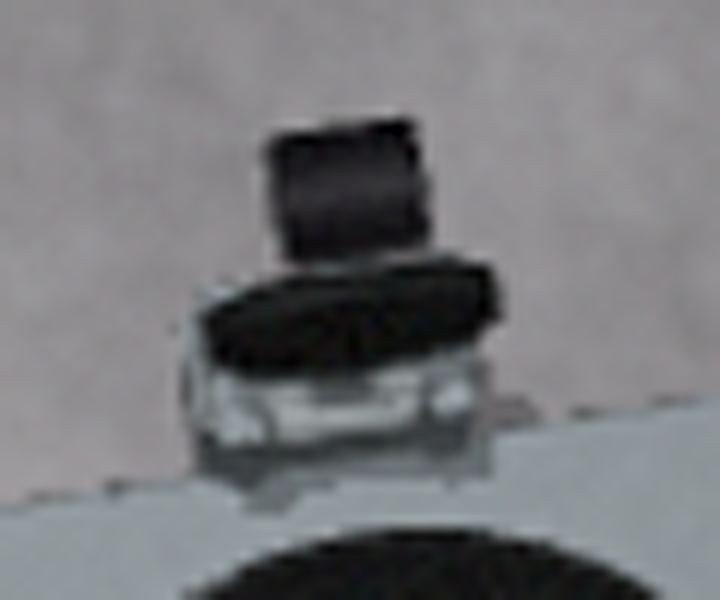

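View pics/k21s.png

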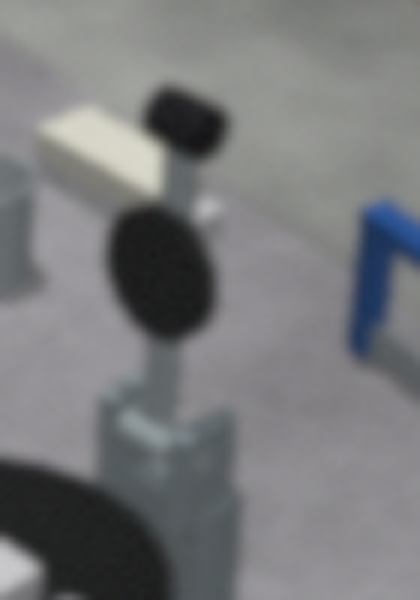

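Request:
carry_out:
  commands:
    - [[0.19,0.05,-0.1,0,0,0],[0.38,0.1,-0.2,0,0,0],[0.56,0.2,-0.25,0,0,0],[0.75,0.3,-0.3,0,0,0],[0.9,0.4,-0.3,0,0,0],[0.99,0.52,-0.3,0,0,0],[0.99,0.52,-0.3,0,0,0]]

```text
time: 51.35
eef_pos: [0.3943, 0.4007, 0.2532]
tool_rot: [0.136, 0.813, -0.221, 0.521]
ft_force: [0.6, 0.5, 0.2]
opening: 0.0825
```

Request:
carry_out:
  commands:
    - [[0.06,0.05,0.03,-0.04,-0.04,0.06],[0.13,0.1,0.07,-0.08,-0.08,0.13],[0.19,0.15,0.1,-0.12,-0.12,0.19],[0.25,0.2,0.13,-0.16,-0.16,0.25],[0.31,0.25,0.16,-0.2,-0.2,0.31],[0.38,0.3,0.2,-0.24,-0.24,0.38],[0.44,0.35,0.23,-0.28,-0.28,0.44]]
  claw: -0.2

```text
time: 52.05
eef_pos: [0.4192, 0.328, 0.2963]
tool_rot: [0.073, 0.734, -0.609, 0.291]
ft_force: [-0.6, -0.1, -0.4]
opening: 0.0551
```

Request:
carry_out:
  commands:
    - [[0.09,-0.01,0.01,-0.04,-0.04,0.06],[0.17,-0.03,0.01,-0.08,-0.08,0.13],[0.26,-0.04,0.02,-0.12,-0.12,0.19],[0.34,-0.06,0.02,-0.16,-0.16,0.25],[0.43,-0.07,0.03,-0.2,-0.2,0.31],[0.51,-0.09,0.04,-0.24,-0.24,0.38],[0.6,-0.1,0.04,-0.28,-0.28,0.44],[0.6,-0.1,0.04,-0.28,-0.28,0.44]]

```text
time: 52.85
eef_pos: [0.4456, 0.248, 0.3428]
tool_rot: [0.006, -0.496, 0.868, -0.0]
ft_force: [0.7, -0.3, -0.3]
opening: 0.0555
```

```bash
python3 - <<'E'
from pour import *
st(); Hh=handle(1.62)
t=snap('top','t24')
rows([Hh[0],Hh[1],.40],DB,3,4)
E
```

```text
t 52.85 p [0.4456 0.248  0.3428] psi 149.51 z [ 0.01   0.006 -1.   ] F [ 0.7 -0.3 -0.3] op 0.0555 q [-0.92  0.16  0.36  1.72 -0.06  1.26  2.06]
1 [[0.07, -0.17, -0.03, -0.0, 0.0, 0.05], [0.13, -0.35, -0.06, -0.0, 0.0, 0.09], [0.2, -0.52, -0.09, -0.0, 0.0, 0.14], [0.26, -0.7, -0.13, -0.0, 0.0, 0.19]]
2 [[0.01, -0.19, -0.03, -0.0, 0.0, 0.05], [0.03, -0.37, -0.06, -0.0, 0.0, 0.09], [0.04, -0.56, -0.09, -0.0, 0.0, 0.14], [0.05, -0.74, -0.13, -0.0, 0.0, 0.19]]
3 [[-0.04, -0.18, -0.03, -0.0, 0.0, 0.05], [-0.08, -0.36, -0.06, -0.0, 0.0, 0.09], [-0.12, -0.54, -0.1, -0.0, 0.0, 0.14], [-0.17, -0.73, -0.13, -0.0, 0.0, 0.19]]
```

View pics/t24.png

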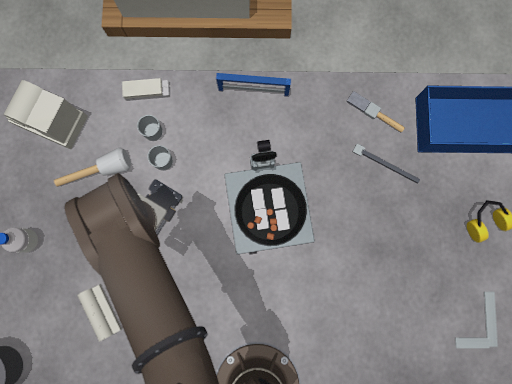

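Request:
carry_out:
  commands:
    - [[0.07,-0.17,-0.05,0,0,0.05],[0.13,-0.35,-0.1,0,0,0.09],[0.2,-0.52,-0.15,0,0,0.14],[0.26,-0.7,-0.2,0,0,0.19]]

```text
time: 53.3
eef_pos: [0.5145, 0.1668, 0.3714]
tool_rot: [0.004, -0.367, 0.93, -0.001]
ft_force: [1.1, 0.5, -0.2]
opening: 0.0551
```

Request:
carry_out:
  commands:
    - [[0.01,-0.19,-0.03,0,0,0.05],[0.03,-0.37,-0.06,0,0,0.09],[0.04,-0.56,-0.1,0,0,0.14],[0.05,-0.74,-0.15,0,0,0.19]]

```text
time: 53.7
eef_pos: [0.585, 0.0806, 0.3937]
tool_rot: [0.003, -0.225, 0.974, 0.0]
ft_force: [0.6, -0.3, 0.7]
opening: 0.0552
```

Request:
carry_out:
  commands:
    - [[-0.04,-0.18,0,0,0,0.05],[-0.08,-0.36,0,0,0,0.09],[-0.12,-0.54,0,0,0,0.14],[-0.17,-0.73,-0.03,0,0,0.19],[-0.17,-0.73,-0.03,0,0,0.19],[-0.17,-0.73,-0.03,0,0,0.19]]

```text
time: 54.3
eef_pos: [0.6556, -0.0062, 0.3981]
tool_rot: [0.003, -0.078, 0.997, 0.001]
ft_force: [0.3, -0.0, 0.3]
opening: 0.0548
```

```bash
python3 - <<'E'
from pour import *
st(); Hh=handle(1.62); snap('wrist','w25')
print(proj('wrist',[Hh,handle(1.57),handle(1.7)]))
rows(Hh+[0,0,-.005],DB,1,4)
E
```

```text
t 54.3 p [ 0.6556 -0.0062  0.3981] psi 99.0 z [ 0.006  0.002 -1.   ] F [ 0.3 -0.   0.3] op 0.0548 q [-0.47  0.45  0.66  1.26 -0.28  1.51  1.89]
[[250.5231922  191.16672599]
 [250.43901858 182.74682627]
 [250.66777654 203.94881873]]
1 [[0.0, -0.01, 0.18, 0.0, 0.0, -0.0], [0.0, -0.02, 0.36, 0.0, 0.0, -0.0], [0.01, -0.03, 0.54, 0.0, 0.0, -0.0], [0.01, -0.04, 0.72, 0.0, 0.0, -0.0]]
```

View pics/w25.png

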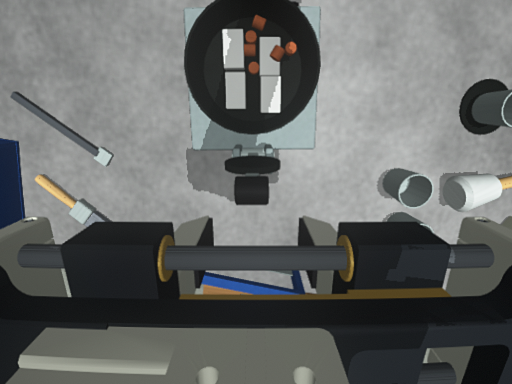

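Request:
carry_out:
  commands:
    - [[0,-0.03,0.18,0,0,0],[0,-0.04,0.36,0,0,0],[0.01,-0.04,0.54,0,0,0],[0.01,-0.04,0.7,0,0,0],[0.01,-0.04,0.72,0,0,0],[0.01,-0.04,0.72,0,0,0]]

```text
time: 54.95
eef_pos: [0.6552, -0.011, 0.2915]
tool_rot: [0.004, -0.079, 0.997, 0.002]
ft_force: [0.0, 0.2, 0.4]
opening: 0.0552
```

Request:
carry_out:
  commands:
    - [[0,0,0,0,0,0],[0,0,0,0,0,0],[0,0,0,0,0,0],[0,0,0,0,0,0],[0,0,0,0,0,0]]
  claw: 1
  squeeze: 15

```text
time: 55.45
eef_pos: [0.6559, -0.0099, 0.2927]
tool_rot: [0.005, -0.079, 0.997, 0.003]
ft_force: [-2.1, 6.5, 5.2]
opening: 0.0319
```

```bash
python3 arc.py 1.15
```

```text
t 55.45 p [ 0.6559 -0.0099  0.2927] psi 99.07 z [ 0.009  0.007 -1.   ] F [-2.1  6.5  5.2] op 0.0319 q [-0.46  0.49  0.64  1.46 -0.31  1.28  1.93]
r 0.1729692548500003 ang 1.6232149243942955 lat -0.0006367967849807368
[[0.091, -0.005, 0.018], [0.18, -0.005, 0.023], [0.268, -0.005, 0.035], [0.356, -0.006, 0.053], [0.441, -0.006, 0.079], [0.525, -0.007, 0.112]]
```

Request:
carry_out:
  commands:
    - [[0.091,0,0.002,0,0,0],[0.18,0,0.01,0,0,0],[0.268,0,0.022,0,0,0],[0.356,0,0.04,0,0,0],[0.441,0,0.065,0,0,0],[0.525,0,0.098,0,0,0],[0.525,0,0.098,0,0,0]]

```text
time: 56.15
eef_pos: [0.5767, -0.0232, 0.2767]
tool_rot: [0.004, -0.078, 0.997, 0.003]
ft_force: [-4.0, 4.1, 2.1]
opening: 0.032
```

```bash
python3 arc.py 0.65
```

```text
t 56.15 p [ 0.5767 -0.0232  0.2767] psi 99.0 z [ 0.008  0.007 -1.   ] F [-4.   4.1  2.1] op 0.032 q [-0.52  0.36  0.65  1.69 -0.24  1.17  1.92]
r 0.17208651946838144 ang 1.144345321339441 lat -0.0003186570492601769
[[0.078, -0.003, 0.054], [0.158, -0.003, 0.102], [0.234, -0.004, 0.157], [0.305, -0.005, 0.217], [0.371, -0.005, 0.283], [0.431, -0.006, 0.355]]
```

Request:
carry_out:
  commands:
    - [[0.08,0,0.045,0,0,0],[0.16,0,0.095,0,0,0],[0.236,0,0.15,0,0,0],[0.307,0,0.21,0,0,0],[0.373,0,0.278,0,0,0],[0.433,0,0.35,0,0,0],[0.433,0,0.35,0,0,0]]

```text
time: 56.85
eef_pos: [0.513, -0.0338, 0.2227]
tool_rot: [0.004, -0.078, 0.997, 0.002]
ft_force: [-2.5, 3.2, -1.5]
opening: 0.0315
```

```bash
python3 arc.py 0.25
```

```text
t 56.85 p [ 0.513  -0.0338  0.2227] psi 98.96 z [ 0.007  0.005 -1.   ] F [-2.5  3.2 -1.5] op 0.0315 q [-0.54  0.3   0.65  1.91 -0.22  1.    1.93]
r 0.17027778365005267 ang 0.647589764115258 lat -8.759361313193238e-05
[[0.042, -0.001, 0.062], [0.082, -0.002, 0.126], [0.117, -0.002, 0.192], [0.148, -0.002, 0.261], [0.174, -0.003, 0.331], [0.196, -0.003, 0.403]]
```

Request:
carry_out:
  commands:
    - [[0.042,0,0.062,0,0,0],[0.082,0,0.126,0,0,0],[0.117,0,0.192,0,0,0],[0.148,0,0.261,0,0,0],[0.174,0,0.331,0,0,0],[0.196,0,0.403,0,0,0],[0.196,0,0.403,0,0,0]]

```text
time: 57.55
eef_pos: [0.4852, -0.0384, 0.162]
tool_rot: [0.003, -0.078, 0.997, 0.002]
ft_force: [-2.4, 3.1, -1.5]
opening: 0.032
```

```bash
python3 arc.py -0.01
```

```text
t 57.55 p [ 0.4852 -0.0384  0.162 ] psi 98.95 z [ 0.007  0.004 -1.   ] F [-2.4  3.1 -1.5] op 0.032 q [-0.52  0.33  0.62  2.04 -0.26  0.84  1.99]
r 0.1692976409332257 ang 0.2505914279981647 lat -3.201013675042773e-05
[[0.016, -0.0, 0.047], [0.025, -0.001, 0.095], [0.033, -0.001, 0.144], [0.038, -0.001, 0.193], [0.041, -0.001, 0.242], [0.042, -0.001, 0.291]]
```

Request:
carry_out:
  commands:
    - [[0.016,0,0.047,0,0,0],[0.025,0,0.095,0,0,0],[0.033,0,0.144,0,0,0],[0.038,0,0.193,0,0,0],[0.041,0,0.242,0,0,0],[0.042,0,0.265,0,0,0],[0.042,0,0.275,0,0,0],[0.042,0,0.275,0,0,0]]

```text
time: 58.35
eef_pos: [0.4797, -0.0394, 0.1212]
tool_rot: [0.004, -0.078, 0.997, 0.002]
ft_force: [-3.4, 3.2, -2.4]
opening: 0.0321
```

```bash
python3 arc.py -0.01
```

```text
t 58.35 p [ 0.4797 -0.0394  0.1212] psi 98.94 z [ 0.008  0.004 -1.   ] F [-3.4  3.2 -2.4] op 0.0321 q [-0.48  0.38  0.59  2.1  -0.32  0.74  2.04]
r 0.16954150039070745 ang 0.007130702950611066 lat 5.0056814464098984e-05
[[0.003, 0.0, 0.003], [0.003, 0.0, 0.006], [0.003, 0.0, 0.01], [0.003, 0.0, 0.013], [0.003, 0.0, 0.016], [0.003, 0.0, 0.019]]
```

Request:
carry_out:
  commands:
    - [[0,0,0.01,0,0,0],[0,0,0.02,0,0,0],[0,0,0.025,0,0,0],[0,0,0.025,0,0,0]]

```text
time: 58.75
eef_pos: [0.4798, -0.0394, 0.1176]
tool_rot: [0.004, -0.078, 0.997, 0.002]
ft_force: [-3.4, 3.8, -1.2]
opening: 0.032
```

Request:
carry_out:
  commands:
    - [[0,0,0.01,0,0,0],[0,0,0.02,0,0,0],[0,0,0.03,0,0,0],[0,0,0.03,0,0,0]]

```text
time: 59.15
eef_pos: [0.4807, -0.0393, 0.1142]
tool_rot: [0.005, -0.078, 0.997, 0.002]
ft_force: [-6.9, 4.5, 15.4]
opening: 0.0316
```

Request:
carry_out:
  commands:
    - [[0,0,0,0,0,0],[0,0,0,0,0,0],[0,0,0,0,0,0]]
  claw: -0.1

```text
time: 59.45
eef_pos: [0.4805, -0.0401, 0.1132]
tool_rot: [0.005, -0.078, 0.997, 0.001]
ft_force: [-0.6, -0.1, 1.1]
opening: 0.049
```

Request:
carry_out:
  commands:
    - [[0,0,-0.1,0,0,0],[0,0,-0.35,0,0,0],[0,0,-0.65,0,0,0],[0,0,-0.9,0,0,0],[0,0,-0.95,0,0,0]]

```text
time: 59.95
eef_pos: [0.4809, -0.0408, 0.2593]
tool_rot: [0.008, -0.077, 0.997, 0.002]
ft_force: [0.3, 0.3, 0.5]
opening: 0.0504
```

```bash
python3 - <<'E'
from pour import *
st(); w=snap('wrist','w26'); s=snap('side','s26')
cv2.imwrite('pics/s26b.png',cv2.resize(s[140:270,190:330],(646,600),interpolation=cv2.INTER_CUBIC)[:,:,::-1])
print([(a,proj('side',handle(a)),proj('wrist',handle(a))) for a in (0,.03,.06,.1)])
print(ctrl.look_for('keeper_handle','side'))
E
```

```text
t 59.95 p [ 0.4809 -0.0408  0.2593] psi 98.88 z [ 0.015  0.005 -1.   ] F [0.3 0.3 0.5] op 0.0504 q [-0.6   0.19  0.69  1.93 -0.14  1.05  1.87]
[(0, array([[242.50791435, 206.2705323 ]]), array([[256.47116416, 183.64475004]])), (0.03, array([[242.48075039, 204.81593355]]), array([[256.50536993, 184.98806918]])), (0.06, array([[242.49598236, 203.33077789]]), array([[256.54154645, 186.52009775]])), (0.1, array([[242.58282896, 201.30554887]]), array([[256.5929347 , 188.86992177]]))]
[]
```

View pics/s26b.png

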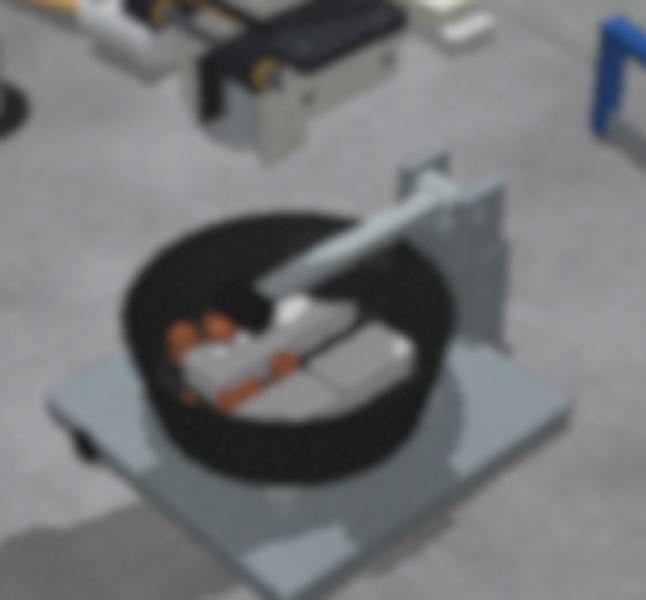

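View pics/w26.png

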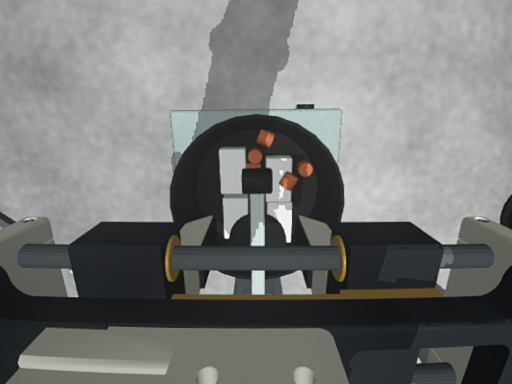

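```bash
python3 - <<'E'
from pour import *
rows(handle(0)+[0,0,.16-.125],DB,1,4)
E
```

```text
1 [[0.0, 0.0, 0.16, 0.0, 0.0, -0.0], [0.0, 0.0, 0.32, 0.0, 0.0, -0.0], [0.0, 0.0, 0.48, 0.0, 0.0, -0.0], [0.0, 0.0, 0.63, 0.0, 0.01, -0.0]]
```

Request:
carry_out:
  commands:
    - [[0,0,0.1,0,0,0],[0,0,0.2,0,0,0],[0,0,0.3,0,0,0],[0,0,0.45,0,0,0],[0,0,0.58,0,0.01,0],[0,0,0.62,0,0.01,0],[0,0,0.62,0,0.01,0]]
  claw: 1
  squeeze: 10

```text
time: 60.8
eef_pos: [0.4782, -0.04, 0.1608]
tool_rot: [-0.005, -0.077, 0.997, 0.001]
ft_force: [0.3, -1.3, 0.9]
opening: 0.0017
```

Request:
carry_out:
  commands:
    - [[0,0,0.01,0,0,0],[0,0,0.02,0,0,0],[0,0,0.03,0,0,0],[0,0,0.04,0,0,0],[0,0,0.05,0,0,0],[0,0,0.05,0,0,0]]

```text
time: 61.4
eef_pos: [0.4793, -0.0397, 0.1548]
tool_rot: [-0.004, -0.078, 0.997, 0.001]
ft_force: [-1.2, 0.6, -0.3]
opening: 0.0007
```

Request:
carry_out:
  commands:
    - [[0,0,0.01,0,0,0],[0,0,0.02,0,0,0],[0,0,0.03,0,0,0],[0,0,0.03,0,0,0]]

```text
time: 61.8
eef_pos: [0.4797, -0.0398, 0.1522]
tool_rot: [-0.003, -0.078, 0.997, 0.002]
ft_force: [-9.6, 1.9, 31.4]
opening: 0.0006
```

Request:
carry_out:
  commands:
    - [[0,0,-0.1,0,0,0],[0,0,-0.4,0,0,0],[0,0,-0.7,0,0,0],[0,0,-0.95,0,0,0]]

```text
time: 62.2
eef_pos: [0.4804, -0.0403, 0.2951]
tool_rot: [-0.003, -0.078, 0.997, 0.001]
ft_force: [0.3, 0.1, -0.1]
opening: 0.0007
```

```bash
python3 - <<'E'
from pour import *
st()
rows([.38,-.25,.32],down(d(80)),2,4)
E
```

```text
t 62.2 p [ 0.4804 -0.0403  0.2951] psi 98.89 z [-0.006  0.001 -1.   ] F [ 0.3  0.1 -0.1] op 0.0007 q [-0.62  0.16  0.71  1.86 -0.12  1.16  1.85]
1 [[0.11, -0.16, -0.02, 0.0, -0.0, 0.03], [0.22, -0.32, -0.04, 0.0, -0.0, 0.05], [0.33, -0.48, -0.06, 0.0, -0.0, 0.08], [0.44, -0.64, -0.08, 0.0, -0.0, 0.1]]
2 [[0.08, -0.18, -0.02, 0.0, -0.0, 0.03], [0.16, -0.35, -0.04, 0.0, -0.0, 0.05], [0.25, -0.53, -0.06, 0.0, -0.0, 0.08], [0.33, -0.7, -0.08, 0.0, -0.0, 0.1]]
```

Request:
carry_out:
  commands:
    - [[0.11,-0.16,-0.02,0,0,0.03],[0.22,-0.32,-0.04,0,0,0.05],[0.33,-0.48,-0.06,0,0,0.08],[0.44,-0.64,-0.08,0,0,0.1]]

```text
time: 62.6
eef_pos: [0.4278, -0.1474, 0.3042]
tool_rot: [-0.005, 0.003, 1.0, 0.001]
ft_force: [0.3, -0.5, -0.0]
opening: 0.0005
```

Request:
carry_out:
  commands:
    - [[0.08,-0.18,-0.02,0,0,0.03],[0.16,-0.35,-0.04,0,0,0.05],[0.25,-0.53,-0.06,0,0,0.08],[0.33,-0.7,-0.08,0,0,0.1],[0.33,-0.7,-0.08,0,0,0.1],[0.33,-0.7,-0.08,0,0,0.1]]

```text
time: 63.2
eef_pos: [0.3788, -0.2511, 0.3165]
tool_rot: [-0.004, 0.081, 0.997, 0.001]
ft_force: [-0.7, 0.5, -0.8]
opening: 0.0004
```

```bash
python3 - <<'E'
from pour import *
st(); t=snap('top','t27'); s=snap('side','s27')
cv2.imwrite('pics/t27b.png',cv2.resize(t[110:270,60:340],(800,457),interpolation=cv2.INTER_CUBIC)[:,:,::-1])
cv2.imwrite('pics/s27b.png',cv2.resize(s[90:290,90:360],(800,593),interpolation=cv2.INTER_CUBIC)[:,:,::-1])
for n in ['t27','s27']:
    im=cv2.imread(f'pics/{n}.png'); b,g,r=[im[:,:,i].astype(int) for i in range(3)]
    m=((r>90)&(r-g>45)&(r-b>55)).astype(np.uint8)
    k,l,ss,c=cv2.connectedComponentsWithStats(m)
    print(n,[(np.round(c[i]).astype(int).tolist(),int(ss[i,4])) for i in range(1,k) if ss[i,4]>3])
for a in (0,.05,.1): print(a,proj('top',handle(a)),proj('side',handle(a)))
E
```

```text
t 63.2 p [ 0.3788 -0.2511  0.3165] psi 80.68 z [-0.009  0.002 -1.   ] F [-0.7  0.5 -0.8] op 0.0004 q [-0.35  0.09  0.92  1.89 -0.07  1.21  1.99]
t27 [([267, 212], 7), ([257, 219], 34), ([250, 225], 30), ([273, 228], 27), ([270, 236], 36)]
s27 [([237, 210], 22), ([230, 212], 22), ([250, 218], 11), ([240, 225], 22)]
0 [[272.52169063 220.47112883]] [[242.50791435 206.2705323 ]]
0.05 [[272.6161049  220.15571558]] [[242.48617195 203.82913697]]
0.1 [[272.68755843 219.6863837 ]] [[242.58282896 201.30554887]]
```

View pics/t27b.png

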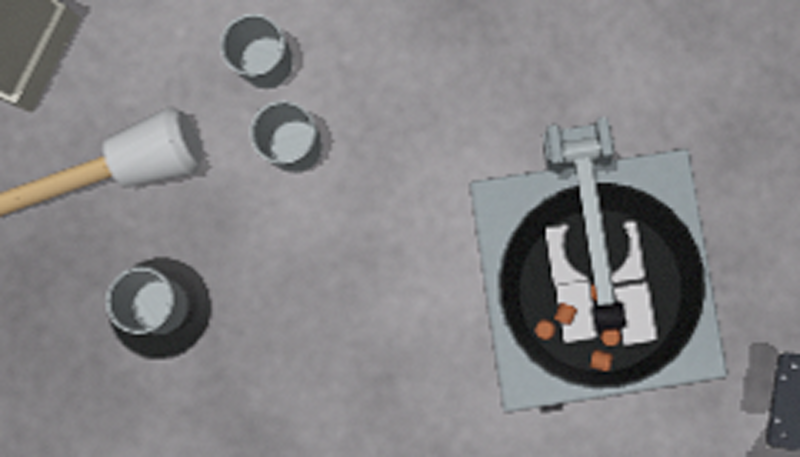

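View pics/s27b.png

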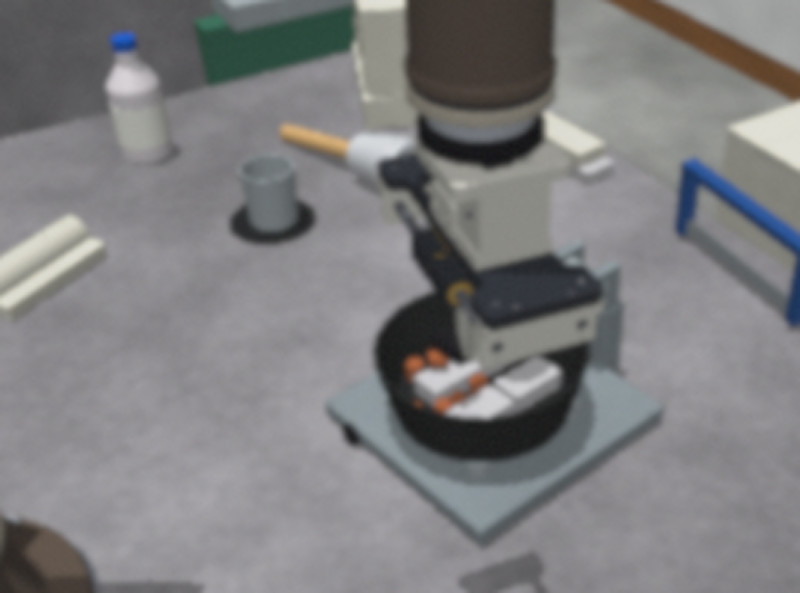

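```bash
python3 -c "
from h import *
st(); print(ctrl.sign_off())"
```

```text
t 63.3 p [ 0.38   -0.2497  0.3166] psi 80.9 z [-0.009  0.002 -1.   ] F [0.4 0.1 0.1] op 0.0006 q [-0.36  0.09  0.91  1.89 -0.07  1.21  1.99]
the job is handed in; nothing more can be done
None
```

I loaded the polisher and handed the job in at about 63 s of the 210 s allowed. No verdict was reported.

- **Keeper arm up:** I swung it to about 1.62 rad and it stayed there until the bowl was loaded.
- **Blanks:** all four that were on the bench lie flat in the bowl.
- **Ceramic pieces:** I counted six in the bowl from above. The cup showed empty, and the top views showed no stray pieces on the bench. I never counted the pieces in the cup before pouring. The force readings were too noisy (about ±0.6 N) to confirm the number. In the final top view five are in the open and the sixth is partly hidden under the lowered handle.
- **Keeper arm down:** it is at its stop. Pressing on the handle from above, I met it at about 138.5 mm, where 139 mm is expected for fully down. That press reached 31 N at the fingertips.
- **Cup:** it stands upright on the mat; the rim matched the position calculated for the mat's centre to within a pixel.
- **Mallet and chisel:** untouched. The gripper was clear of everything when I handed in.

No check failed. The handle-finding network returned nothing in the side picture after the arm was lowered, so I relied on the contact height and the wrist view instead.

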